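# Right the fallen canister and put both canisters away under their stands

## Robot

A 6-joint arm with a two-finger parallel gripper is mounted at the origin on the work surface. World frame = base frame: x ahead of the robot, y to its left, z up, the work surface at z = 0. Lengths are in m, angles in rad, forces in N, time in s.
With the tool pointing down it reaches from about 0.375 to 0.9 m from the base axis. Payload 3.1 kg.
Tool frame: the origin (TCP) lies midway between the tips of the shut fingers; the grasp point (between the pads) lies 19 mm behind it; z points along the fingers, y is the direction in which the jaws open and shut (so a half turn about z gives the same grasp; the last joint's range is limited). The gripper opens to 85 mm and grips with 20 to 120 N. Pads are 22 mm wide; open, the fingers measure 114 mm over their backs; the gripper's body (76 mm by 85 mm) begins 54 mm behind the grasp point. The pads swing forward as they close: fully open they stand 13 mm farther back than shut.
Start: joints at [-0.178, 0.527, 1.433, -0, 1.181, -0.178], TCP at [0.625, 0, 0.202] pointing down, gripper open.
Joint ranges: [-3.08, 3.08], [-0.75, 2.2], [0.22, 2.44], [-1.43, 4.57], [0, 2.65], [-2.85, 2.85]. Speed limits (rad/s): [2.79, 2.79, 3.14, 3.14, 3.14, 3.14].

## Interface

Orientations are given as a unit quaternion [x, y, z, w].
In Python, from station import manip gives the robot as it stands.
- The arm moves only by the tool servo_tool, never from a script. Its argument "motion" is a list of rows, each a list of 7 numbers: the shift along the tool's x, y, z in mm, then the turn, a rotation vector about the tool's x, y, z in rad, then the opening, from -1 (shut) to 1 (fully open), so that 0 is half open. In form: [[x, y, z, rx, ry, rz, hand], ...]. A call has 1 to 12 rows; each row shifts and turns the pose as measured when the row begins, along the tool's axes as they then stand; what a row does not reach is not made up. A row lasts 1/12 s, in which the tool goes at most 41.7 mm and 7.16 degrees, less where a joint would pass 70% of its speed; a pose out of reach is approached as far as the arm can. A call with a gripper value outside its range is refused whole. The fingers move at their own pace and stop on an object; "grip_force" is the grip in N (left out, the last holds). Time passes only in rows, so rows that do not move let the fingers close. It gives the time, the measured TCP pose, the force and the opening at its end, in the units of the state.
- manip.sense(): the state, without advancing time (a new reading comes with each control period).
- manip.snapshot(name): name is "scene" or "side" or "wrist"; returns a dict with "frame" (480x640x3 uint8, red, green, blue), "mtx" (3x3 intrinsics, pixels), "dist_coeffs" ([k1, k2, p1, p2, k3] as OpenCV has them; the pictures are not rectified), "world_from_camera" (4x4, takes a point from camera to world coordinates). Camera axes: x right, y up, looking along -z (the intrinsics and any distortion apply to the point x, -y, -z); pixel columns grow to the right and rows downward; lengths in m; the calibration is good to about 2 mm. A picture is of the moment at which its call begins. There is no depth.
- manip.sign_off(): hands the job in, once; it reports no verdict.
The state is a dict: "t": time; "q": joint angles; "qd": joint speeds; "tau": joint torques, N m; "tcp_pos": TCP position; "tool_rot": TCP orientation; "force": force on the tool from outside, world axes, zero at the start; "ft_torque": the same for the moment, N m; "finger_gap": opening from 0.0 (shut) to 1.0 (fully open).
Only numpy, scipy, OpenCV 4.12 (cv2) and the standard library are available. Lean on these libraries where they do the work, as an engineer would, in place of code of your own. Each camera call takes 0.05 s, during which the arm holds its last target.

## Task

The tall white canister has fallen over on the kitchen counter. Stand it upright and put both canisters away on the counter under the wire stands, the tall one under the high stand and the short one under the low stand, each upright with its cap up and pushed in until at least its whole cap is under the roof. Leave the cup, the squeeze bottle and the bowl where they are.

Things in the scene. Friction and masses are not known exactly. Their poses are not given: they have to be found in the camera images.
- tall_canister: square canister of white plastic, 55 x 55 mm and 150 mm tall including its round black cap (40 mm tall, 44 mm across, on top of the 110 mm tall square body). Origin: at the middle of its 150 mm height, on its long axis; z points from base to cap, x and y are square to its flat sides. It starts lying on one of its flat sides, in any direction, and weighs about 0.2 to 0.4 kg
- short_canister: square canister of white plastic, 55 x 55 mm and 90 mm tall including its round black cap (22 mm tall, 44 mm across, on top of the 68 mm tall square body). Origin: at the middle of its 90 mm height, on its long axis; z points from base to cap, x and y are square to its flat sides. It starts standing upright and weighs about 0.15 to 0.3 kg
- high_stand: The high one: dark wire stand, fixed: roof of 6 mm wires on four thin legs, 122 mm deep (x), 198 wide (y), 182 clear between left and right legs, no floor, 190 mm clear under the roof. Open front faces its -x (roughly to the robot), roof's front edge at x = -61 mm; back stop wire at x = +57 mm, 20 mm up; a side wire 35 mm up on each side. Origin: mid-stand, on the counter; z up
- low_stand: The low one: dark wire stand, fixed: roof of 6 mm wires on four thin legs, 122 mm deep (x), 198 wide (y), 182 clear between left and right legs, no floor, 130 mm clear under the roof. Open front faces its -x (roughly to the robot), roof's front edge at x = -61 mm; back stop wire at x = +57 mm, 20 mm up; a side wire 35 mm up on each side. Origin: mid-stand, on the counter; z up
- sauce_cup: small round white ceramic cup, 58 mm across the mouth and 36 mm tall, standing open side up in the middle of the counter. Origin: centre of its underside. Not to be disturbed
- squeeze_bottle: grey plastic squeeze bottle, 60 mm across and 175 mm tall with a pointed nozzle, standing beside the stands on the left. Origin: centre of its underside. Not to be disturbed
- steel_bowl: round metal bowl, 150 mm across and 60 mm tall, standing beside the stands on the right. Origin: centre of its underside. Not to be disturbed
Not all that is in view belongs to the job. What is shaped like the short_canister but orange is not meant.

How it is judged:
By the outcome, as a careful person would: the job done as asked, in the order asked, and still so for the second after the job is handed in, with the robot touching nothing.
It also fails if it takes over 72 s, if anything falls off the work surface, if the arm or the gripper's body presses on something with over 40 N, if the wrist force passes 120 N, or if a joint passes its speed limit or range.

## Working session

There is one attempt and no reset: what is moved stays moved. The work goes in short steps, Python scripts to look and compute and a tool call to move; the robot and the scene stay as the last step left them, time stands still between calls to the robot, and variables do not carry over. Pictures are saved under pics/ and viewed, and the job is handed in when it is done.

Besides the shell and the picture viewer there is one more tool, called by a JSON object that holds its "name" and its "arguments", one argument or row to a line. servo_tool: Moves the arm, as the interface text tells. Its arguments: {"type":"object","properties":{"motion":{"type":"array"},"grip_force":{"type":"number"}},"required":["motion"]}

```bash
mkdir -p pics; ls
cat > h.py <<'E'
import numpy as np, cv2
from station import manip
from scipy.spatial.transform import Rotation as R
def snap(n,fn=None):
    s=manip.snapshot(n)
    if fn: cv2.imwrite('pics/'+fn,cv2.cvtColor(s['frame'],cv2.COLOR_RGB2BGR))
    return s
def ray(s,uv):
    p=cv2.undistortPoints(np.array([[uv]],float),np.array(s['mtx']),np.array(s['dist_coeffs']))[0,0]
    T=np.array(s['world_from_camera']); d=T[:3,:3]@np.array([p[0],-p[1],-1.]); return T[:3,3],d/np.linalg.norm(d)
def onz(s,uv,z):
    o,d=ray(s,uv); return o+d*(z-o[2])/d[2]
def tri(rs):
    A=0;b=0
    for o,d in rs:
        P=np.eye(3)-np.outer(d,d);A=A+P;b=b+P@o
    x=np.linalg.solve(A,b); return x,[np.linalg.norm((np.eye(3)-np.outer(d,d))@(x-o)) for o,d in rs]
def proj(s,X):
    T=np.array(s['world_from_camera']); c=T[:3,:3].T@(np.array(X)-T[:3,3]); c=np.array([c[0],-c[1],-c[2]])
    return cv2.projectPoints(c.reshape(1,1,3),np.zeros(3),np.zeros(3),np.array(s['mtx']),np.array(s['dist_coeffs']))[0].ravel()
E
python3 - <<'E'
from h import *
import pickle
S={}
for n in ['scene','side','wrist']:
    S[n]=snap(n,n+'0.png'); print(n,np.round(S[n]['world_from_camera'],3).tolist(),np.round(S[n]['mtx'],1).tolist())
pickle.dump(S,open('S0.pkl','wb'))
print(manip.sense())
E
```

```text
pics
scene [[0.291, -0.552, 0.781, 1.692], [0.957, 0.157, -0.246, -0.408], [0.013, 0.819, 0.574, 0.938], [0.0, 0.0, 0.0, 1.0]] [[567.7, 0.0, 318.2], [0.0, 567.7, 235.1], [0.0, 0.0, 1.0]]
side [[0.966, 0.168, -0.197, 0.292], [-0.259, 0.68, -0.686, -0.799], [0.019, 0.713, 0.7, 0.888], [0.0, 0.0, 0.0, 1.0]] [[446.7, 0.0, 325.3], [0.0, 446.7, 245.4], [0.0, 0.0, 1.0]]
wrist [[1.0, 0.0, 0.002, 0.625], [-0.0, 0.959, 0.283, 0.072], [-0.002, -0.283, 0.959, 0.373], [0.0, 0.0, 0.0, 1.0]] [[386.4, 0.0, 319.8], [0.0, 386.4, 236.6], [0.0, 0.0, 1.0]]
{'t': 0.15, 'q': array([-1.78516316e-01,  5.28257855e-01,  1.43362690e+00,  4.07023369e-06,
        1.18140057e+00, -1.78517873e-01]), 'qd': array([-1.17301436e-03, -2.33167140e-03, -3.69585781e-03, -6.33332736e-05,
        1.32927017e-05,  8.96473443e-04]), 'tau': array([ 1.17890530e-03, -4.42742836e+01, -1.78276026e+01, -2.15643640e-04,
        5.61750654e-03, -9.84718270e-06]), 'tcp_pos': array([6.24393529e-01, 1.29943370e-04, 2.01249229e-01]), 'tool_rot': array([ 7.07106525e-01,  7.07106531e-01, -4.81125917e-04, -6.96279141e-04]), 'force': array([-0.41523426, -0.12242924,  0.00217642]), 'ft_torque': array([ 0.0078803 , -0.05048317,  0.01050957]), 'finger_gap': 1.0020957478080206}
```

View pics/scene0.png

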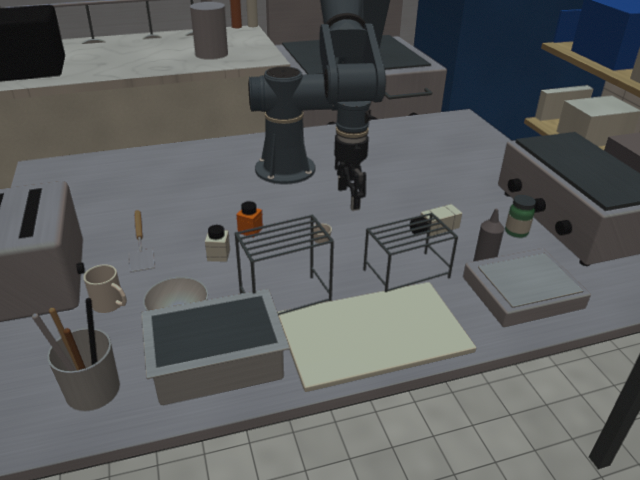

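View pics/side0.png

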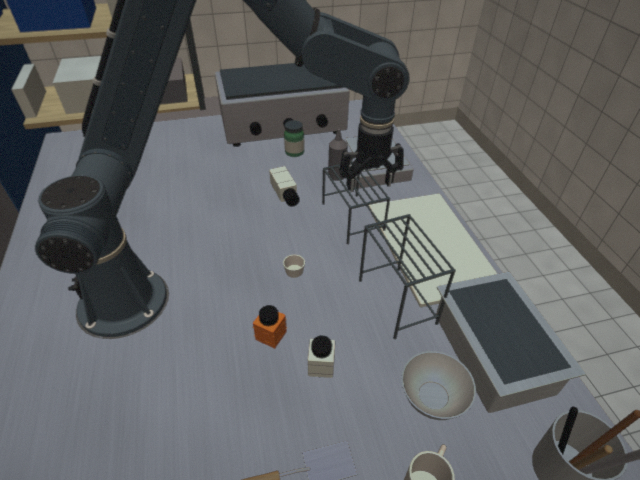

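View pics/wrist0.png

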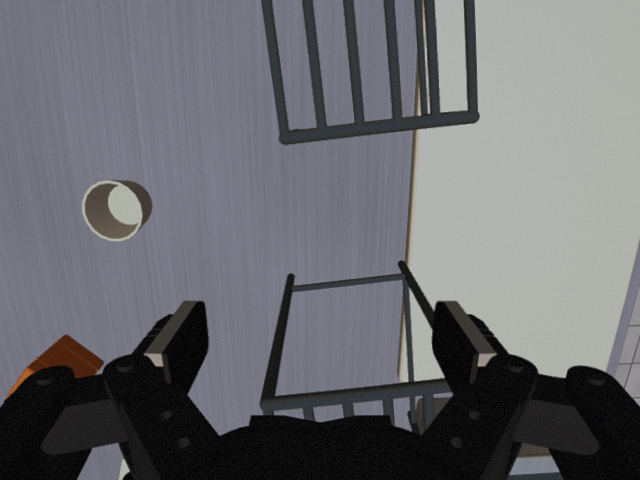

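The scene camera faces the robot. The low stand is on the robot's left (roof around (410,232)). The high stand is on its right ((283,238)). The tall canister lies near (438,220), the short white one is at (217,243), and the orange decoy is at (250,220). I'll zoom in for pixel measurements.

Run:
```python
import cv2
a=cv2.imread('pics/scene0.png');b=cv2.imread('pics/side0.png')
def z(im,x,y,w,h,k,fn):
    cv2.imwrite('pics/'+fn,cv2.convertScaleAbs(cv2.resize(im[y:y+h,x:x+w],None,fx=k,fy=k,interpolation=cv2.INTER_CUBIC),alpha=1.6,beta=15))
z(a,350,190,130,100,6,'za1.png'); z(a,200,195,150,115,5,'za2.png')
z(b,260,150,140,100,5.7,'zb1.png'); z(b,300,200,160,140,4,'zb2.png'); z(b,240,290,120,100,6,'zb3.png')
```

```text
(no output)
```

View pics/za1.png

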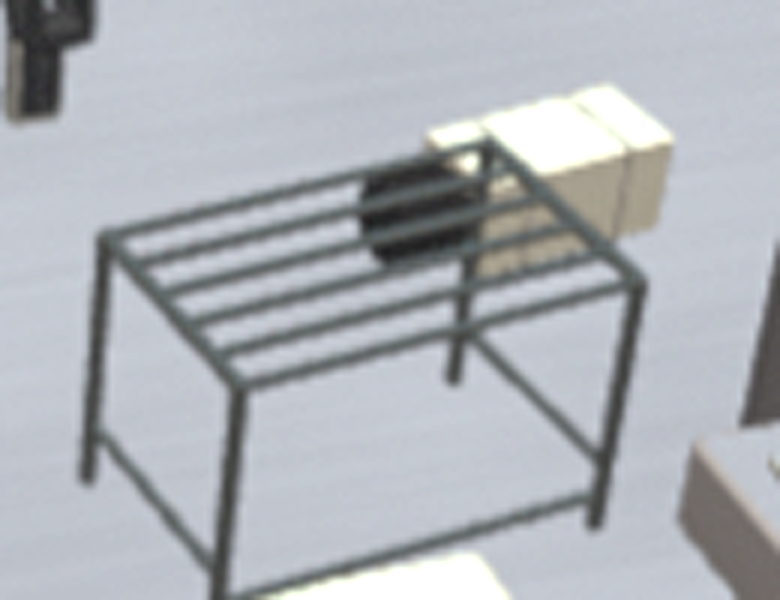

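View pics/za2.png

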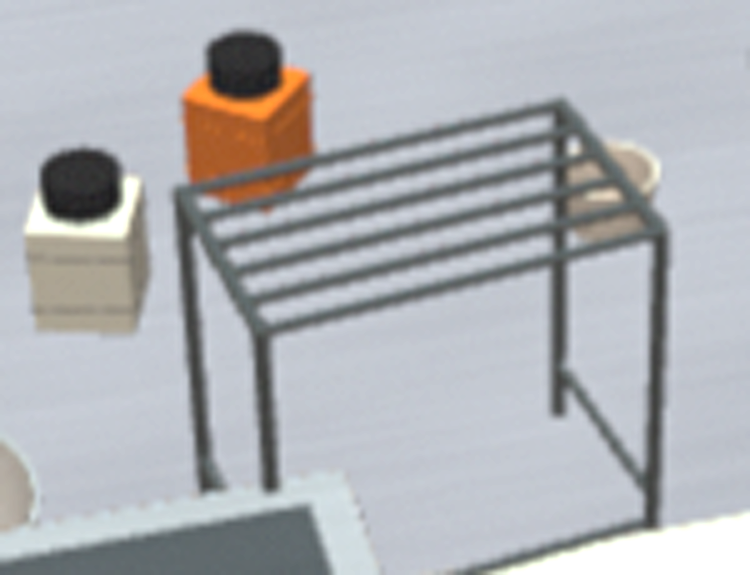

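View pics/zb1.png

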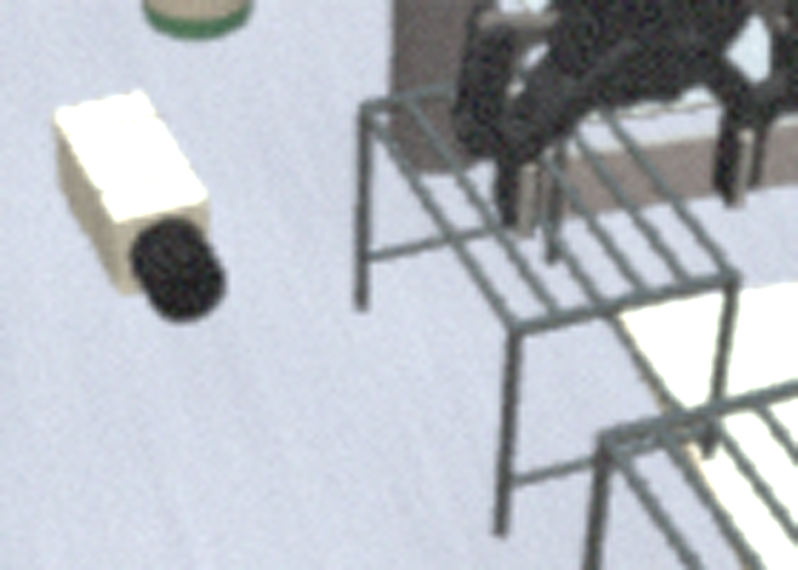

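View pics/zb2.png

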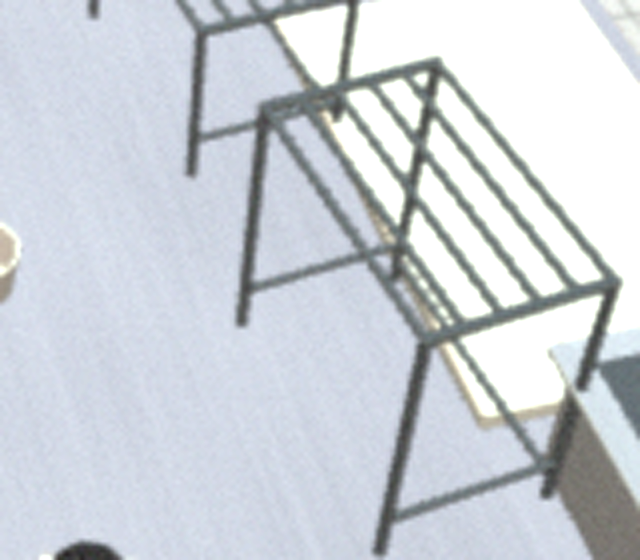

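View pics/zb3.png

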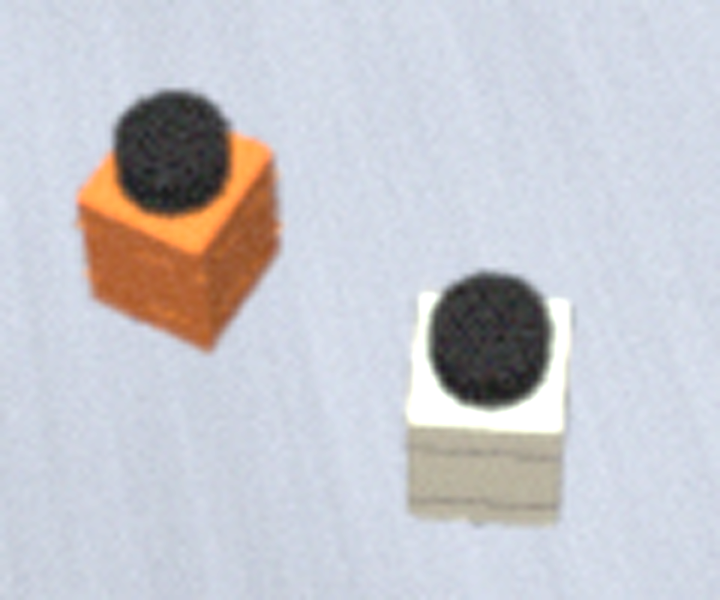

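```bash
cat > m0.py <<'E'
from h import *
import pickle
S=pickle.load(open('S0.pkl','rb'));A=S['scene'];B=S['side']
a1=lambda p:(350+p[0]/6,190+p[1]/6); a2=lambda p:(200+p[0]/5,195+p[1]/5)
b1=lambda p:(260+p[0]/5.7,150+p[1]/5.7); b2=lambda p:(300+p[0]/4,200+p[1]/4); b3=lambda p:(240+p[0]/6,290+p[1]/6)
def t(n,fa,pa,fb,pb):
    x,e=tri([ray(A,fa(pa)),ray(B,fb(pb))]);print(n,x.round(4),np.round(e,4));return x
t('low FL',a1,(488,143),b1,(365,103));t('low FR',a1,(105,237),b1,(515,328));t('low BR',a1,(237,385),b1,(735,278))
t('footFL',a1,(455,380),b1,(361,308));t('footFR',a1,(88,482),b1,(500,533))
print('BL z.133',onz(A,a1((642,283)),.133))
t('hi FL',a2,(562,102),b2,(265,107));t('hi FR',a2,(182,192),b2,(425,342));t('hi BR',a2,(265,330),b2,(615,282));t('hi BL',a2,(662,228),b2,(437,65))
t('footFL',a2,(559,413),b2,(242,323))
print('tall side top z.055',[onz(B,b1(p),.055).round(3).tolist() for p in[(55,115),(140,92),(113,222),(208,200)]])
print('tall scene top',[onz(A,a1(p),.055).round(3).tolist() for p in[(608,87),(672,140)]])
t('tall base top far',a1,(608,87),b1,(55,115));t('tall base top near',a1,(672,140),b1,(140,92))
print('short side top z.068',[onz(B,b3(p),.068).round(3).tolist() for p in[(418,292),(570,300),(565,430),(408,425)]])
print('short bottom',[onz(B,b3(p),0).round(3).tolist() for p in[(410,515),(557,522)]])
print('short scene top',[onz(A,a2(p),.068).round(3).tolist() for p in[(27,232),(127,238),(145,180)]])
t('short',a2,(127,238),b3,(570,300))
t('short2',a2,(145,180),b3,(565,430))
E
python3 m0.py
```

```text
low FL [0.5841 0.2517 0.1334] [0.0006 0.0006]
low FR [0.6059 0.0633 0.1324] [0.0002 0.0002]
low BR [0.7188 0.0748 0.133 ] [0.0012 0.0012]
footFL [0.5835 0.2523 0.0007] [0.0017 0.0017]
footFR [6.058e-01 6.360e-02 3.000e-04] [0.001 0.001]
BL z.133 [0.6987956  0.26515008 0.133     ]
hi FL [ 0.5961 -0.0795  0.1927] [0.0013 0.0013]
hi FR [ 0.6187 -0.2682  0.1912] [0.0014 0.0014]
hi BR [ 0.7325 -0.2534  0.1919] [0.0023 0.0023]
hi BL [ 0.7089 -0.0665  0.1923] [0.0024 0.0024]
footFL [ 0.597  -0.0797  0.0011] [0.001 0.001]
tall side top z.055 [[0.442, 0.391, 0.055], [0.493, 0.402, 0.055], [0.455, 0.287, 0.055], [0.509, 0.294, 0.055]]
tall scene top [[0.447, 0.395, 0.055], [0.499, 0.402, 0.055]]
tall base top far [0.4429 0.3977 0.0514] [0.0008 0.0008]
tall base top near [0.4938 0.4062 0.0517] [0.0005 0.0005]
short side top z.068 [[0.416, -0.266, 0.068], [0.468, -0.282, 0.068], [0.452, -0.333, 0.068], [0.4, -0.317, 0.068]]
short bottom [[0.401, -0.314, 0.0], [0.452, -0.33, 0.0]]
short scene top [[0.454, -0.328, 0.068], [0.474, -0.279, 0.068], [0.424, -0.261, 0.068]]
short [ 0.4685 -0.2788  0.0636] [0.0007 0.0007]
short2 [ 0.4481 -0.2923  0.0645] [0.0341 0.0341]
```

{"name": "servo_tool", "arguments": {
  "motion": [
    [0,-10,-35,0,0,0,1],
    [30,-25,0,0,0,0,1],
    [37,-15,0,0,0,-0.05,1],
    [37,-15,0,0,0.1,-0.05,1],
    [37,-15,0,0,0.1,-0.04,1],
    [37,-15,0,0,0.1,0,1]
  ]
}}

```text
t: 0.65
tcp_pos: [0.5201, 0.1727, 0.2461]
tool_rot: [0.647, 0.747, 0.104, -0.114]
force: [0.1, 0.3, -0.8]
finger_gap: 1.003
```

Run:
```python
from h import *
s=manip.sense();print(s['t'],s['q'].round(4).tolist(),s['tcp_pos'].round(4).tolist(),R.from_quat(s['tool_rot']).as_matrix().round(4).tolist())
```

```text
0.65 [-0.0699, 0.3745, 1.6193, 0.324, 1.2253, -0.3361] [0.5201, 0.1727, 0.2461] [[-0.1376, 0.9898, -0.0362], [0.9424, 0.1421, 0.3028], [0.3049, 0.0075, -0.9524]]
```

```bash
cat > kin.py <<'E'
from h import *
from scipy.optimize import least_squares
D=[([-.178516,.528258,1.433627,0,1.181400,-.178518],[.6243935,.00013,.2012492],[.707106525,.707106531,-.000481,-.000696]),
([-0.0699,0.3745,1.6193,0.324,1.2253,-0.3361],[.5201,.1727,.2461],None)]
R2=np.array([[-0.1376,0.9898,-0.0362],[0.9424,0.1421,0.3028],[0.3049,0.0075,-0.9524]])
def Ry(a): return R.from_euler('y',a).as_matrix()
def Rz(a): return R.from_euler('z',a).as_matrix()
def rot(q,s4=1,s6=1): return Rz(q[0])@Ry(q[1]+q[2])@Rz(s4*q[3])@Ry(q[4])@Rz(s6*q[5])
def fk(q,p):
    o,d1,l2,l3,lt=p[:5]
    Rr=rot(q)
    W=Rz(q[0])@np.array([l2*np.sin(q[1])+l3*np.sin(q[1]+q[2]),o,d1+l2*np.cos(q[1])+l3*np.cos(q[1]+q[2])])
    return W+lt*Rr[:,2],Rr
if __name__=='__main__':
    for q,t,_ in D: print(rot(q)[:,2], (rot(q)).round(3).tolist())
    print(R2)
    f=lambda p:np.concatenate([(fk(q,p)[0]-np.array(t)) for q,t,_ in D])*1
    s=least_squares(f,[.11,.3,.44,.42,.3]);print(s.x.round(4),s.fun.round(4),np.linalg.svd(s.jac)[1])
E
python3 kin.py
```

```text
[-1.66545134e-03  3.00508713e-04 -9.99998568e-01] [[-1.0, -0.0, -0.002], [-0.0, 1.0, 0.0], [0.002, 0.0, -1.0]]
[-0.03627196  0.30282106 -0.95235694] [[-0.99, -0.138, -0.036], [-0.142, 0.942, 0.303], [-0.007, 0.305, -0.952]]
[[-0.1376  0.9898 -0.0362]
 [ 0.9424  0.1421  0.3028]
 [ 0.3049  0.0075 -0.9524]]
[0.111  0.126  0.6097 0.3322 0.3256] [-0.0005  0.0001 -0.0009  0.0006 -0.0001  0.0009] [2.42294359 1.43705663 1.42224578 0.19356341 0.06295054]
```

{"name": "servo_tool", "arguments": {
  "motion": [
    [25,-3.5,20,0,0.02,0,1],
    [25,-3.5,20,0,0.02,0,1],
    [25,-3.5,20,0,0,0,1],
    [25,-3.5,20,0,0,0,1],
    [0,0,0,0,0,0,1]
  ]
}}

```text
t: 1.07
tcp_pos: [0.4839, 0.296, 0.203]
tool_rot: [0.645, 0.743, 0.118, -0.132]
force: [-1.0, -0.3, 0.2]
finger_gap: 0.999
```

Run:
```python
from h import *
import pickle
s=manip.sense();print(s['t'],s['q'].round(4).tolist(),s['tcp_pos'].round(4).tolist(),R.from_quat(s['tool_rot']).as_matrix().round(4).tolist())
S={n:snap(n,n+'1.png') for n in['wrist','scene']}
pickle.dump(S,open('S1.pkl','wb'))
```

```text
1.0667 [0.1416, 0.427, 1.6896, 0.4121, 1.0575, -0.2094] [0.4839, 0.296, 0.203] [[-0.1321, 0.9903, -0.0439], [0.9278, 0.1391, 0.3462], [0.3489, 0.005, -0.9371]]
```

View pics/wrist1.png

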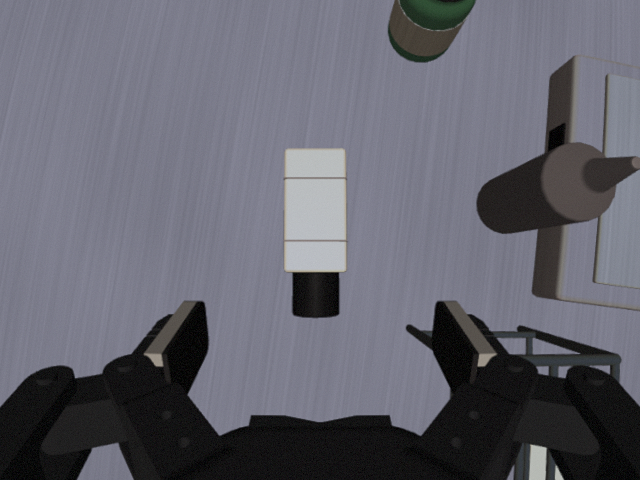

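The wrist view shows the canister's top face with corners at (286,149), (346,149), (347,271) and (285,271), and the cap below it reaching (316,317). It is square to the jaws.

```bash
python3 - <<'E'
from h import *
import pickle
S=pickle.load(open('S1.pkl','rb'))['wrist'];S0=pickle.load(open('S0.pkl','rb'))
c=[onz(S,p,.055) for p in[(285.5,149),(346,149),(347,271),(285,271)]]
for x in c: print(x.round(4))
m=(c[0]+c[1])/2;n=(c[2]+c[3])/2
print('base mid',m.round(4),'shoulder mid',n.round(4),'len',np.linalg.norm(m-n),'w',np.linalg.norm(c[0]-c[1]),np.linalg.norm(c[2]-c[3]))
u=(n-m)/np.linalg.norm(n-m);print('cap dir',u.round(4)); print('origin',(m+u*.075).round(4))
# height check: triangulate base corners wrist vs side
b1=lambda p:(260+p[0]/5.7,150+p[1]/5.7)
for pw,ps in[((285.5,149),(55,115)),((346,149),(140,92)),((347,271),(208,200)),((285,271),(113,222))]:
  x,e=tri([ray(S,pw),ray(S0['side'],b1(ps))]);print('tri',x.round(4),np.round(e,4))
# cup
for n,p in(('scene',(322,228)),('side',(293,260)),('wrist',None)):
  if p: print('cup mouth z.036',n,onz(S0[n],p,.036).round(3))
E
cat > kin2.py <<'E'
from kin import *
D=D+[([0.1416,0.427,1.6896,0.4121,1.0575,-0.2094],[.4839,.296,.203],None)]
f=lambda p:np.concatenate([(fk(q,p)[0]-np.array(t)) for q,t,_ in D])
s=least_squares(f,[.11,.3,.44,.42,.3]);print(s.x.round(4),s.fun.round(4),np.linalg.svd(s.jac)[1])
E
python3 kin2.py
```

```text
[0.4405 0.3988 0.055 ]
[0.4935 0.4063 0.055 ]
[0.5087 0.2999 0.055 ]
[0.4557 0.2925 0.055 ]
base mid [0.467  0.4025 0.055 ] shoulder mid [0.4822 0.2962 0.055 ] len 0.10740489594157104 w 0.05350820817022442 0.053477091825014846
cap dir [ 0.1415 -0.9899  0.    ]
origin [0.4776 0.3283 0.055 ]
tri [0.4416 0.3997 0.0497] [0.0018 0.0018]
tri [0.4937 0.4073 0.0515] [0.0001 0.0001]
tri [0.5095 0.2998 0.0506] [0.0005 0.0005]
tri [0.4558 0.2923 0.051 ] [0.0004 0.0004]
cup mouth z.036 scene [ 0.434 -0.001  0.036]
cup mouth z.036 side [0.435 0.003 0.036]
[0.1121 0.1283 0.6011 0.3301 0.321 ] [-0.0065  0.0023 -0.0006 -0.0043 -0.0001  0.0004  0.012   0.001   0.0002] [2.98108895 1.75326643 1.72524561 0.23975515 0.07218418]
```

{"name": "servo_tool", "arguments": {
  "motion": [
    [-13,-3,20,0,0,0,1],
    [-12,0,34,0,0,0,1],
    [0,0,35,0,0,0,1],
    [0,0,35,0,0,0,1],
    [0,0,30,0,0,0,1],
    [0,0,25,0,0,0,1],
    [0,0,10,0,0,0,1],
    [0,0,0,0,0,0,1]
  ]
}}

```text
t: 1.83
tcp_pos: [0.4985, 0.3289, 0.0187]
tool_rot: [0.648, 0.741, 0.128, -0.12]
force: [-2.1, -1.1, 14.2]
finger_gap: 1.004
```

```bash
cat > st.py <<'E'
from h import *
import sys
s=manip.sense();M=R.from_quat(s['tool_rot']).as_matrix()
print(round(s['t'],2),'q',s['q'].round(4).tolist(),'p',s['tcp_pos'].round(4).tolist(),'R',M.round(3).tolist(),'F',s['force'].round(1),'gap',round(s['finger_gap'],3))
open('log.txt','a').write(repr((s['q'].tolist(),s['tcp_pos'].tolist(),M.tolist()))+'\n')
for n in sys.argv[1:]:
    w,f=n.split(':');snap(w,f)
E
python3 st.py wrist:w2.png
```

```text
1.83 q [0.2019, 0.7407, 1.7702, 0.5929, 0.6575, -0.4106] p [0.4985, 0.3289, 0.0187] R [[-0.131, 0.991, -0.012], [0.93, 0.127, 0.346], [0.345, 0.034, -0.938]] F [-2.1 -1.1 14.2] gap 1.004
```

View pics/w2.png

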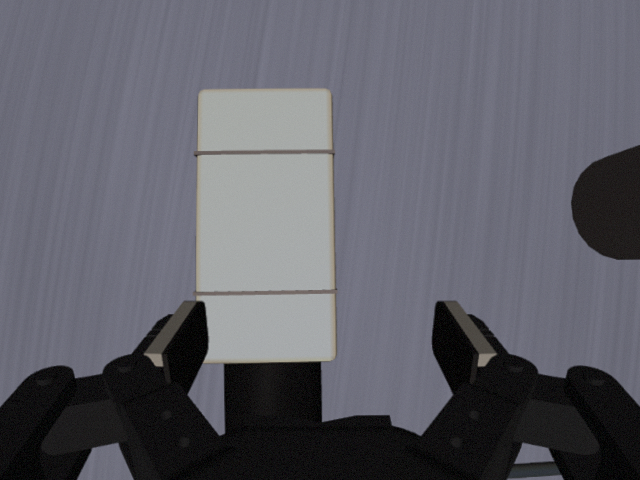

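The left pad drifted about 20 mm and is resting on the canister's edge (14 N). I'll back up, re-centre and descend again.

{"name": "servo_tool", "arguments": {
  "motion": [
    [0,0,-25,0,0,0,1],
    [0,0,-25,0.02,0,0,1],
    [7,-12,-3,0.02,0,0,1],
    [7,-12,-3,0,0,0,1],
    [0,0,0,0,0,0,1]
  ]
}}

```text
t: 2.3
tcp_pos: [0.4769, 0.3156, 0.0808]
tool_rot: [0.647, 0.742, 0.115, -0.132]
force: [-1.1, -0.4, 0.0]
finger_gap: 0.997
```

```bash
python3 st.py wrist:w3.png
```

```text
2.3 q [0.1834, 0.6195, 1.7816, 0.506, 0.7909, -0.3207] p [0.4769, 0.3156, 0.0808] R [[-0.126, 0.991, -0.048], [0.93, 0.135, 0.342], [0.345, -0.001, -0.939]] F [-1.1 -0.4  0. ] gap 0.997
```

View pics/w3.png

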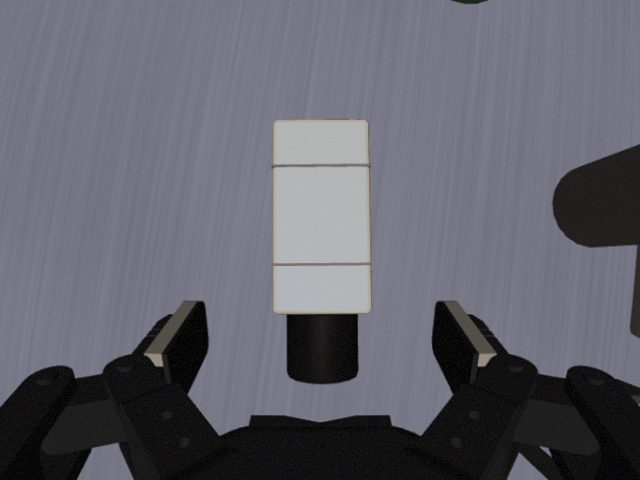

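{"name": "servo_tool", "arguments": {
  "motion": [
    [0,1,18,0,0,0,1],
    [0,1,18,0,0,0,1],
    [0,0,0,0,0,0,1]
  ]
}}

```text
t: 2.6
tcp_pos: [0.4784, 0.3286, 0.046]
tool_rot: [0.647, 0.742, 0.116, -0.13]
force: [0.3, 0.2, 0.1]
finger_gap: 1.001
```

```bash
python3 st.py
```

```text
2.6 q [0.208, 0.6848, 1.7843, 0.547, 0.7193, -0.3522] p [0.4784, 0.3286, 0.046] R [[-0.128, 0.991, -0.043], [0.93, 0.135, 0.341], [0.344, 0.004, -0.939]] F [0.3 0.2 0.1] gap 1.001
```

{"name": "servo_tool", "arguments": {
  "motion": [
    [0,-2,18,0,0,0,1],
    [0,-1,16,0,0,0,1],
    [0,0,0,0,0,0,1]
  ]
}}

```text
t: 2.85
tcp_pos: [0.4731, 0.3403, 0.0124]
tool_rot: [0.647, 0.742, 0.116, -0.13]
force: [-0.2, -0.1, 0.0]
finger_gap: 1.001
```

```bash
python3 st.py
```

```text
2.85 q [0.2321, 0.7461, 1.7929, 0.5964, 0.6536, -0.3923] p [0.4731, 0.3403, 0.0124] R [[-0.129, 0.991, -0.044], [0.93, 0.136, 0.341], [0.343, 0.003, -0.939]] F [-0.2 -0.1  0. ] gap 1.001
```

{"name": "servo_tool", "arguments": {
  "motion": [
    [0,0,0,0,0,0,-1],
    [0,0,0,0,0,0,-1],
    [0,0,0,0,0,0,-1],
    [0,0,0,0,0,0,-1],
    [0,0,0,0,0,0,-1],
    [0,0,0,0,0,0,-1]
  ],
  "grip_force": 70
}}

```text
t: 3.35
tcp_pos: [0.4742, 0.3392, 0.0148]
tool_rot: [0.647, 0.743, 0.116, -0.129]
force: [-0.3, -0.8, -2.5]
finger_gap: 0.62
```

{"name": "servo_tool", "arguments": {
  "motion": [
    [0,0,0,0,0,0,-1],
    [0,0,-15,0,0,0,-1],
    [0,0,-25,0,0,0,-1],
    [0,0,-25,0,0,0,-1],
    [0,0,-25,0,0,0,-1],
    [0,0,-25,0,0,0,-1],
    [0,0,0,0,0,0,-1]
  ]
}}

```text
t: 3.93
tcp_pos: [0.4764, 0.2975, 0.1243]
tool_rot: [0.647, 0.743, 0.112, -0.131]
force: [0.9, -0.1, -1.7]
finger_gap: 0.622
```

```bash
python3 st.py wrist:w4.png
```

```text
3.93 q [0.1524, 0.5394, 1.7685, 0.4544, 0.8844, -0.2854] p [0.4764, 0.2975, 0.1243] R [[-0.129, 0.99, -0.049], [0.932, 0.138, 0.336], [0.34, -0.003, -0.941]] F [ 0.9 -0.1 -1.7] gap 0.622
```

View pics/w4.png

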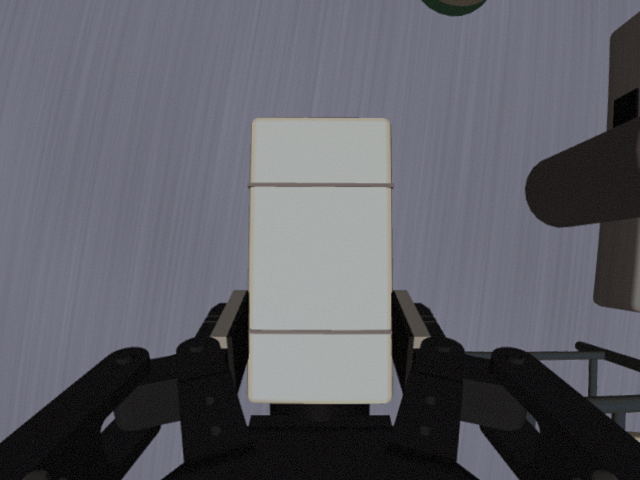

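```bash
cat > kin3.py <<'E'
from kin import Ry,Rz,rot
from h import *
from scipy.optimize import least_squares
L=[(np.array(a),np.array(b)) for a,b,_ in (eval(l) for l in open('log.txt'))]
L+=[(np.array([-.178516,.528258,1.433627,0,1.181400,-.178518]),np.array([.6243935,.00013,.2012492])),(np.array([-0.0699,0.3745,1.6193,0.324,1.2253,-0.3361]),np.array([.5201,.1727,.2461])),(np.array([0.1416,0.427,1.6896,0.4121,1.0575,-0.2094]),np.array([.4839,.296,.203]))]
def fk(q,p):
    o,d1,l2,l3,lt,a1,e,wo=p; A=q[1];B=q[1]+q[2]; Rr=rot(q)
    W=Rz(q[0])@np.array([a1+l2*np.sin(A)+l3*np.sin(B)-e*np.cos(B),o,d1+l2*np.cos(A)+l3*np.cos(B)+e*np.sin(B)])
    # wrist lateral offset along axis5 (y after q4)
    Y=(Rz(q[0])@Ry(B)@Rz(q[3]))[:,1]
    return W+wo*Y+lt*Rr[:,2],Rr
def fit():
    p0=np.array([.11,.13,.6,.33,.32,0,0,0])
    f=lambda p:np.concatenate([fk(q,p)[0]-t for q,t in L]+[1e-3*(p-p0)])
    return least_squares(f,p0)
if __name__=='__main__':
    s=fit();print(s.x.round(4),np.abs(s.fun[:-8]).max(),s.fun[:-8].reshape(-1,3).round(4).tolist())
E
python3 kin3.py
```

```text
[ 1.111e-01  2.741e-01  5.879e-01  3.916e-01  3.259e-01  2.000e-04
 -1.140e-01 -1.000e-04] 3.656712601499135e-05 [[-0.0, -0.0, 0.0], [0.0, -0.0, -0.0], [0.0, -0.0, 0.0], [-0.0, -0.0, 0.0], [0.0, -0.0, -0.0], [0.0, -0.0, 0.0], [-0.0, 0.0, -0.0], [0.0, -0.0, 0.0]]
```

```bash
cat > ik.py <<'E'
from kin3 import *
P=fit().x
LO=np.array([-3.08,-.75,.22,-1.43,0,-2.85]);HI=np.array([3.08,2.2,2.44,4.57,2.65,2.85])
Z90=Rz(np.pi/2)
def fkt(q):
    t,r=fk(q,P);return t,r@Z90
def ik(t,Rt,seeds=None,n=60,seed=0):
    rng=np.random.default_rng(seed);out=[]
    S=list(seeds) if seeds is not None else [rng.uniform(LO,HI) for _ in range(n)]
    def f(q):
        a,b=fkt(q);return np.concatenate([(a-t)*5,R.from_matrix(b.T@Rt).as_rotvec()])
    for s in S:
        r=least_squares(f,np.clip(s,LO+1e-3,HI-1e-3),bounds=(LO,HI))
        if r.cost<1e-7 and not any(np.abs(r.x-o).max()<.02 for o in out): out.append(r.x)
    return out
def Rup(psi,b,flip=False):
    # tool z = forward psi, b below horizontal ; tool y horizontal ; tool x downish
    d=np.array([np.cos(psi)*np.cos(b),np.sin(psi)*np.cos(b),-np.sin(b)])
    x=np.array([-np.cos(psi)*np.sin(b),-np.sin(psi)*np.sin(b),-np.cos(b)])
    if flip:x=-x
    return np.stack([x,np.cross(d,x),d],1)
E
python3 - <<'E'
from ik import *
b=np.arcsin(.34)
for psi in(-1.43,-1.0,-.6,-.3,.12):
  for t in([.48,.25,.1],[.45,.1,.15],[.5,-.1,.12],[.53,-.18,.12],[.63,-.167,.08]):
    s=ik(np.array(t),Rup(psi,b),n=25)
    print(psi,t,[x.round(2).tolist() for x in s])
for fl in(0,1):
  for be in(.35,.6,.8,1.):
    print('fl',fl,be,[x.round(2).tolist() for x in ik(np.array([.64,-.17,.07]),Rup(.12,be,fl),n=25)])
E
```

```text
-1.43 [0.48, 0.25, 0.1] [[0.74, 1.04, 1.34, -0.9, 1.7, 0.96]]
-1.43 [0.45, 0.1, 0.15] [[0.59, 0.87, 1.71, -1.02, 1.5, 1.07]]
-1.43 [0.5, -0.1, 0.12] [[0.19, 0.9, 1.89, -1.4, 1.26, 1.21]]
-1.43 [0.53, -0.18, 0.12] []
-1.43 [0.63, -0.167, 0.08] []
-1.0 [0.48, 0.25, 0.1] [[0.83, 0.97, 1.64, -1.17, 1.4, 1.05]]
-1.0 [0.45, 0.1, 0.15] [[0.65, 0.84, 2.01, -1.39, 1.26, 1.26]]
-1.0 [0.5, -0.1, 0.12] [[0.14, 0.94, 2.22, 4.27, 1.23, 1.59]]
-1.0 [0.53, -0.18, 0.12] [[-0.09, 0.94, 2.22, 4.05, 1.23, 1.58]]
-1.0 [0.63, -0.167, 0.08] [[-0.04, 0.99, 1.95, 4.17, 1.11, 1.38]]
-0.6 [0.48, 0.25, 0.1] []
-0.6 [0.45, 0.1, 0.15] [[0.61, 0.89, 2.32, 4.33, 1.25, 1.63]]
-0.6 [0.5, -0.1, 0.12] []
-0.6 [0.53, -0.18, 0.12] []
-0.6 [0.63, -0.167, 0.08] [[-0.28, 1.04, 2.19, 3.45, 1.31, 1.6]]
-0.3 [0.48, 0.25, 0.1] [[0.78, 0.98, 2.17, 4.22, 1.23, 1.58]]
-0.3 [0.45, 0.1, 0.15] []
-0.3 [0.5, -0.1, 0.12] []
-0.3 [0.53, -0.18, 0.12] []
-0.3 [0.63, -0.167, 0.08] [[-0.55, 1.08, 2.27, 2.9, 1.42, 1.52]]
0.12 [0.48, 0.25, 0.1] []
0.12 [0.45, 0.1, 0.15] []
0.12 [0.5, -0.1, 0.12] []
0.12 [0.53, -0.18, 0.12] [[-1.13, 1.02, 2.37, 1.97, 1.31, 1.32]]
0.12 [0.63, -0.167, 0.08] [[-0.85, 1.03, 2.17, 2.19, 1.26, 1.52]]
fl 0 0.35 [[-0.84, 1.05, 2.14, 2.2, 1.25, 1.53]]
fl 0 0.6 [[-0.76, 0.85, 2.09, 2.13, 0.85, 1.78]]
fl 0 0.8 [[-0.69, 0.74, 2.0, 1.88, 0.56, 2.14]]
fl 0 1.0 []
fl 1 0.35 [[-0.84, 1.05, 2.14, 2.2, 1.25, -1.61]]
fl 1 0.6 [[-0.76, 0.85, 2.09, 2.13, 0.85, -1.37]]
fl 1 0.8 [[-0.69, 0.74, 2.0, 1.88, 0.56, -1.0]]
fl 1 1.0 [[-0.61, 0.67, 1.88, 1.21, 0.4, -0.26]]
```

Run:
```python
from ik import *
import pickle
S0=pickle.load(open('S0.pkl','rb'))
# orange cap top centre: scene (200+245/5,195+47/5) ; side (240+172/6, 290+140/6)
x,e=tri([ray(S0['scene'],(249,204.5)),ray(S0['side'],(268.8,312.5))]);print('orange cap',x.round(3),np.round(e,3))
x,e=tri([ray(S0['scene'],(216.3,230)),ray(S0['side'],(321.7,344))]);print('short cap',x.round(3),np.round(e,3))
b=np.arcsin(.34)
for psi in(-1.43,-1.7,-2.0):
  for c in([.46,-.1],[.48,-.12],[.49,-.14],[.49,-.17],[.5,-.18],[.52,-.12]):
    t=np.array([c[0]+.0135*np.cos(psi),c[1]+.0135*np.sin(psi),.066])
    print(psi,c,[x.round(2).tolist() for x in ik(t,Rup(psi,b),n=25)])
```

```text
orange cap [ 0.341 -0.189  0.089] [0.001 0.001]
short cap [ 0.434 -0.295  0.085] [0. 0.]
-1.43 [0.46, -0.1] []
-1.43 [0.48, -0.12] []
-1.43 [0.49, -0.14] []
-1.43 [0.49, -0.17] []
-1.43 [0.5, -0.18] []
-1.43 [0.52, -0.12] []
-1.7 [0.46, -0.1] [[0.16, 1.02, 1.79, -1.19, 1.33, 1.24]]
-1.7 [0.48, -0.12] [[0.11, 1.02, 1.76, -1.22, 1.33, 1.21]]
-1.7 [0.49, -0.14] [[0.07, 1.02, 1.75, -1.25, 1.32, 1.19]]
-1.7 [0.49, -0.17] [[0.02, 1.02, 1.77, -1.31, 1.3, 1.2]]
-1.7 [0.5, -0.18] [[-0.0, 1.02, 1.75, -1.32, 1.29, 1.18]]
-1.7 [0.52, -0.12] [[0.11, 1.03, 1.66, -1.21, 1.36, 1.12]]
-2.0 [0.46, -0.1] [[0.09, 1.03, 1.6, -0.96, 1.5, 1.14]]
-2.0 [0.48, -0.12] [[0.06, 1.04, 1.56, -0.98, 1.5, 1.1]]
-2.0 [0.49, -0.14] [[0.03, 1.04, 1.55, -1.01, 1.5, 1.08]]
-2.0 [0.49, -0.17] [[-0.02, 1.04, 1.56, -1.05, 1.47, 1.08]]
-2.0 [0.5, -0.18] [[-0.04, 1.04, 1.54, -1.06, 1.47, 1.06]]
-2.0 [0.52, -0.12] [[0.05, 1.06, 1.46, -0.98, 1.55, 1.03]]
```

```bash
cat > plan.py <<'E'
from ik import *
from scipy.spatial.transform import Slerp
def plan(wps,hand,q=None,show=True):
    s=manip.sense();q=s['q'] if q is None else q
    p=s['tcp_pos'];M=R.from_quat(s['tool_rot']).as_matrix()
    p,M=(fkt(q)) if show is None else (p,M)
    for pt,Rt,n in wps:
        pt=np.array(pt);p0,M0=p,M
        sl=Slerp([0,1],R.from_matrix([M0,Rt]))
        for i in range(1,n+1):
            pn=p0+(pt-p0)*i/n;Mn=sl(i/n).as_matrix()
            d=M.T@(pn-p)*1000;w=R.from_matrix(M.T@Mn).as_rotvec()
            sol=ik(pn,Mn,seeds=[q]);
            if not sol: print('IK FAIL at',pn.round(3));return
            dq=np.abs(sol[0]-q).max();q=sol[0]
            print([round(float(v),0) for v in d]+[round(float(v),3) for v in w],'dqmax %.3f'%dq,q.round(2).tolist())
            p,M=pn,Mn
E
python3 - <<'E'
from plan import *
b=np.arcsin(.34)
plan([([.47,.14,.22],Rup(-1.5,b),15),([.485,-.02,.2],Rup(-1.6,b),5),([.495,-.137,.12],Rup(-1.6,b),5)],-1)
E
```

```text
[-8.0, -2.0, -10.0, 0.002, -0.105, 0.005] dqmax 0.149 [0.2, 0.52, 1.75, 0.31, 0.89, -0.14]
[-9.0, -2.0, -9.0, 0.002, -0.105, 0.005] dqmax 0.142 [0.24, 0.51, 1.72, 0.17, 0.92, 0.0]
[-9.0, -2.0, -8.0, 0.002, -0.105, 0.005] dqmax 0.132 [0.28, 0.5, 1.7, 0.04, 0.95, 0.13]
[-10.0, -2.0, -7.0, 0.002, -0.105, 0.005] dqmax 0.122 [0.33, 0.5, 1.67, -0.08, 1.0, 0.25]
[-11.0, -2.0, -6.0, 0.002, -0.105, 0.005] dqmax 0.112 [0.37, 0.51, 1.65, -0.19, 1.05, 0.35]
[-11.0, -2.0, -5.0, 0.002, -0.105, 0.005] dqmax 0.102 [0.41, 0.52, 1.63, -0.3, 1.11, 0.44]
[-12.0, -2.0, -3.0, 0.002, -0.105, 0.005] dqmax 0.094 [0.45, 0.54, 1.61, -0.39, 1.18, 0.52]
[-12.0, -2.0, -2.0, 0.002, -0.105, 0.005] dqmax 0.086 [0.48, 0.56, 1.59, -0.47, 1.24, 0.59]
[-12.0, -2.0, -1.0, 0.002, -0.105, 0.005] dqmax 0.080 [0.51, 0.59, 1.57, -0.55, 1.31, 0.65]
[-12.0, -1.0, 0.0, 0.002, -0.105, 0.005] dqmax 0.074 [0.54, 0.62, 1.56, -0.63, 1.37, 0.7]
[-12.0, -1.0, 2.0, 0.002, -0.105, 0.005] dqmax 0.070 [0.56, 0.65, 1.55, -0.7, 1.44, 0.75]
[-12.0, -1.0, 3.0, 0.002, -0.105, 0.005] dqmax 0.067 [0.58, 0.68, 1.54, -0.77, 1.5, 0.79]
[-12.0, -1.0,
[... 398 characters left out ...]
, 0.78, 1.62, -0.99, 1.6, 0.93]
[-7.0, 2.0, 32.0, 0.019, -0.0, 0.007] dqmax 0.055 [0.45, 0.78, 1.66, -1.02, 1.57, 0.94]
[-7.0, 3.0, 31.0, 0.019, -0.0, 0.007] dqmax 0.057 [0.39, 0.78, 1.69, -1.05, 1.53, 0.96]
[-7.0, 3.0, 31.0, 0.019, -0.0, 0.007] dqmax 0.059 [0.33, 0.78, 1.71, -1.08, 1.5, 0.97]
[7.0, 3.0, 27.0, -0.0, 0.0, -0.0] dqmax 0.044 [0.29, 0.8, 1.74, -1.12, 1.46, 1.0]
[7.0, 3.0, 27.0, 0.0, 0.0, 0.0] dqmax 0.042 [0.25, 0.83, 1.76, -1.16, 1.41, 1.03]
[7.0, 3.0, 27.0, 0.0, 0.0, 0.0] dqmax 0.043 [0.2, 0.85, 1.78, -1.2, 1.38, 1.07]
[7.0, 3.0, 27.0, 0.0, 0.0, 0.0] dqmax 0.047 [0.16, 0.88, 1.8, -1.25, 1.34, 1.1]
[7.0, 3.0, 27.0, -0.0, 0.0, 0.0] dqmax 0.049 [0.11, 0.91, 1.81, -1.3, 1.31, 1.14]
```

{"name": "servo_tool", "arguments": {
  "motion": [
    [-8,-2,-10,0,-0.1,0.005,-1],
    [-9,-2,-9,0,-0.1,0.005,-1],
    [-9,-2,-8,0,-0.1,0.005,-1],
    [-10,-2,-7,0,-0.1,0.005,-1],
    [-11,-2,-6,0,-0.1,0.005,-1],
    [-11,-2,-5,0,-0.1,0.005,-1],
    [-12,-2,-3,0,-0.1,0.005,-1],
    [-12,-2,-2,0,-0.1,0.005,-1]
  ]
}}

```text
t: 4.65
tcp_pos: [0.4626, 0.2074, 0.1679]
tool_rot: [0.653, 0.718, -0.169, 0.172]
force: [-0.5, -0.1, -3.7]
finger_gap: 0.625
```

{"name": "servo_tool", "arguments": {
  "motion": [
    [-12,-2,-1,0,-0.1,0.005,-1],
    [-12,-1,0,0,-0.1,0.005,-1],
    [-12,-1,2,0,-0.1,0.005,-1],
    [-12,-1,3,0,-0.1,0.005,-1],
    [-12,-1,4,0,-0.1,0.005,-1],
    [-11,-1,5,0,-0.1,0.005,-1],
    [-10,-1,7,0,-0.1,0.005,-1],
    [0,0,0,0,0,0,-1]
  ]
}}

```text
t: 5.32
tcp_pos: [0.4533, 0.14, 0.1977]
tool_rot: [0.556, 0.607, -0.39, 0.413]
force: [-1.1, 0.0, -3.1]
finger_gap: 0.624
```

```bash
python3 st.py scene:s5.png side:d5.png; python3 -c "
import cv2,numpy as np
a=cv2.imread('pics/s5.png');b=cv2.imread('pics/d5.png')
cv2.imwrite('pics/c5.png',cv2.convertScaleAbs(np.hstack([cv2.resize(a[120:320,280:520],(400,333)),cv2.resize(b[80:280,220:460],(400,333))]),alpha=1.5))"
```

```text
5.32 q [0.6196, 0.8122, 1.5835, -0.9277, 1.6398, 0.9349] p [0.4533, 0.14, 0.1977] R [[-0.042, 0.997, 0.068], [0.353, 0.078, -0.932], [-0.935, -0.015, -0.355]] F [-1.1  0.  -3.1] gap 0.624
```

View pics/c5.png

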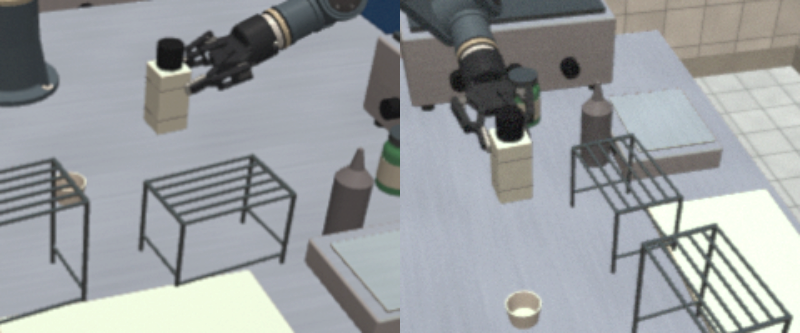

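The canister is now upright in the air, cap up. I'll measure how high its base is before lowering.

```bash
python3 -c "
import cv2,numpy as np
a=cv2.imread('pics/s5.png');b=cv2.imread('pics/d5.png')
cv2.imwrite('pics/c5b.png',cv2.convertScaleAbs(np.hstack([cv2.resize(a[135:215,350:420],(400,457)),cv2.resize(b[135:215,250:320],(400,457))]),alpha=1.5))"
```

```text
(no output)
```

View pics/c5b.png

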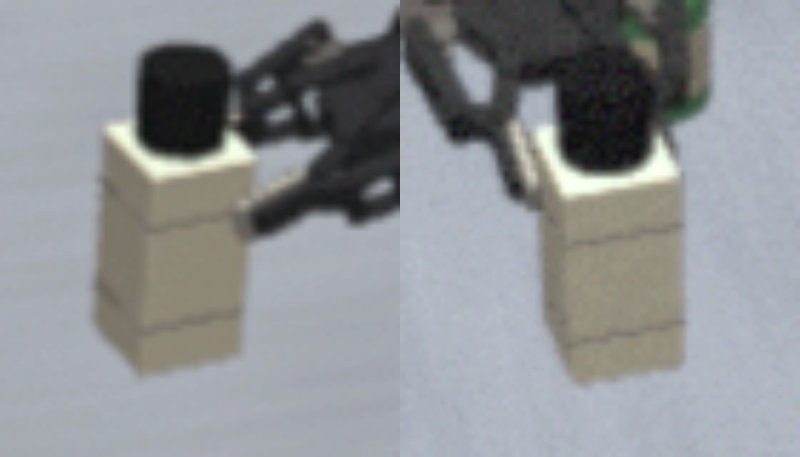

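```bash
cat > m5.py <<'E'
from h import *
import pickle
S0=pickle.load(open('S0.pkl','rb'));k=400/70
P={}
for n,a,b in[('+x-y bot',(141,375),(282,365)),('+x-y top',(155,180),(278,178)),('-x-y bot',(95,322),(180,380)),('-x-y top',(105,127),(157,195))]:
  x,e=tri([ray(S0['scene'],(350+a[0]/k,135+a[1]/k)),ray(S0['side'],(250+b[0]/k,135+b[1]/k))]);print(n,x.round(4),np.round(e,4));P[n]=x
for c in('+x-y','-x-y'):
  v=P[c+' top']-P[c+' bot'];print('axis',(v/np.linalg.norm(v)).round(3),np.linalg.norm(v))
E
python3 m5.py
```

```text
+x-y bot [0.4828 0.1311 0.1328] [0.0007 0.0007]
+x-y top [0.4833 0.1302 0.238 ] [0.0002 0.0002]
-x-y bot [0.4336 0.1269 0.1354] [0.0002 0.0002]
-x-y top [0.4288 0.1272 0.239 ] [0.0005 0.0005]
axis [ 0.005 -0.008  1.   ] 0.10522204522022909
axis [-0.046  0.003  0.999] 0.10376727484738887
```

Run:
```python
from plan import *
b=np.arcsin(.34)
plan([([.485,-.02,.2],Rup(-1.6,b),6),([.495,-.137,.11],Rup(-1.6,b),5)],-1)
```

```text
[-10.0, 3.0, 25.0, 0.016, -0.003, 0.008] dqmax 0.045 [0.57, 0.8, 1.61, -0.95, 1.61, 0.94]
[-10.0, 3.0, 25.0, 0.016, -0.003, 0.008] dqmax 0.047 [0.53, 0.79, 1.64, -0.97, 1.59, 0.95]
[-10.0, 4.0, 25.0, 0.016, -0.003, 0.008] dqmax 0.048 [0.48, 0.79, 1.66, -1.0, 1.56, 0.96]
[-9.0, 4.0, 25.0, 0.016, -0.003, 0.008] dqmax 0.049 [0.43, 0.79, 1.68, -1.03, 1.54, 0.96]
[-9.0, 5.0, 25.0, 0.016, -0.003, 0.008] dqmax 0.050 [0.38, 0.78, 1.7, -1.05, 1.52, 0.96]
[-9.0, 5.0, 25.0, 0.016, -0.003, 0.008] dqmax 0.051 [0.33, 0.78, 1.71, -1.08, 1.5, 0.97]
[9.0, 3.0, 28.0, -0.0, 0.0, 0.0] dqmax 0.046 [0.29, 0.81, 1.74, -1.12, 1.45, 1.0]
[9.0, 3.0, 28.0, 0.0, 0.0, 0.0] dqmax 0.042 [0.25, 0.83, 1.76, -1.16, 1.41, 1.04]
[9.0, 3.0, 28.0, 0.0, 0.0, -0.0] dqmax 0.044 [0.2, 0.86, 1.78, -1.2, 1.37, 1.08]
[9.0, 3.0, 28.0, -0.0, -0.0, -0.0] dqmax 0.048 [0.16, 0.9, 1.8, -1.25, 1.34, 1.12]
[9.0, 3.0, 28.0, -0.0, -0.0, 0.0] dqmax 0.050 [0.11, 0.93, 1.81, -1.3, 1.31, 1.16]
```

{"name": "servo_tool", "arguments": {
  "motion": [
    [-10,3,25,0.016,-0.003,0.008,-1],
    [-10,3,25,0.016,-0.003,0.008,-1],
    [-10,4,25,0.016,-0.003,0.008,-1],
    [-9,4,25,0.016,-0.003,0.008,-1],
    [-9,5,25,0.016,-0.003,0.008,-1],
    [-9,5,25,0.016,-0.003,0.008,-1],
    [9,3,28,0,0,0,-1],
    [9,3,28,0,0,0,-1],
    [9,3,28,0,0,0,-1],
    [9,3,28,0,0,0,-1],
    [9,3,28,0,0,0,-1],
    [0,0,0,0,0,0,-1]
  ]
}}

```text
t: 6.42
tcp_pos: [0.5092, -0.1355, 0.1016]
tool_rot: [0.606, 0.574, -0.385, 0.393]
force: [-0.4, 0.2, -2.4]
finger_gap: 0.624
```

```bash
python3 st.py
python3 - <<'E'
from plan import *
b=np.arcsin(.34)
plan([([.495,-.137,.068],Rup(-1.6,b),3)],-1)
E
```

```text
6.42 q [0.1018, 0.9138, 1.7907, -1.2885, 1.2541, 1.1499] p [0.5092, -0.1355, 0.1016] R [[0.044, 0.999, -0.015], [0.393, -0.031, -0.919], [-0.918, 0.034, -0.394]] F [-0.4  0.2 -2.4] gap 0.624
[10.0, -5.0, 5.0, 0.004, -0.02, -0.011] dqmax 0.032 [0.11, 0.95, 1.79, -1.3, 1.27, 1.18]
[10.0, -5.0, 5.0, 0.004, -0.02, -0.011] dqmax 0.033 [0.11, 0.98, 1.79, -1.31, 1.28, 1.2]
[10.0, -5.0, 5.0, 0.004, -0.02, -0.011] dqmax 0.033 [0.11, 1.01, 1.79, -1.32, 1.29, 1.22]
```

{"name": "servo_tool", "arguments": {
  "motion": [
    [10,-4,5,0.004,-0.02,-0.011,-1],
    [10,-4,5,0.004,-0.02,-0.011,-1],
    [9,-3,4,0.004,-0.02,-0.011,-1],
    [0,0,0,0,0,0,-1]
  ]
}}

```text
t: 6.75
tcp_pos: [0.5016, -0.1383, 0.0699]
tool_rot: [0.593, 0.568, -0.409, 0.399]
force: [0.7, -0.4, -2.8]
finger_gap: 0.624
```

```bash
python3 st.py scene:s6.png side:d6.png;  python3 - <<'E'
from plan import *
b=np.arcsin(.34)
plan([([.498,-.137,.065],Rup(-1.6,b),1)],-1)
import cv2
a=cv2.imread('pics/s6.png');b=cv2.imread('pics/d6.png')
cv2.imwrite('pics/c6.png',cv2.convertScaleAbs(np.hstack([cv2.resize(a[140:260,240:360],(400,400)),cv2.resize(b[200:320,270:390],(400,400))]),alpha=1.5))
E
```

```text
6.75 q [0.1082, 1.0041, 1.7785, -1.312, 1.2885, 1.2102] p [0.5016, -0.1383, 0.0699] R [[0.021, 0.999, -0.031], [0.347, -0.037, -0.937], [-0.938, 0.009, -0.347]] F [ 0.7 -0.4 -2.8] gap 0.624
[7.0, -5.0, 1.0, -0.002, -0.006, -0.014] dqmax 0.017 [0.11, 1.02, 1.79, -1.32, 1.29, 1.22]
```

View pics/c6.png

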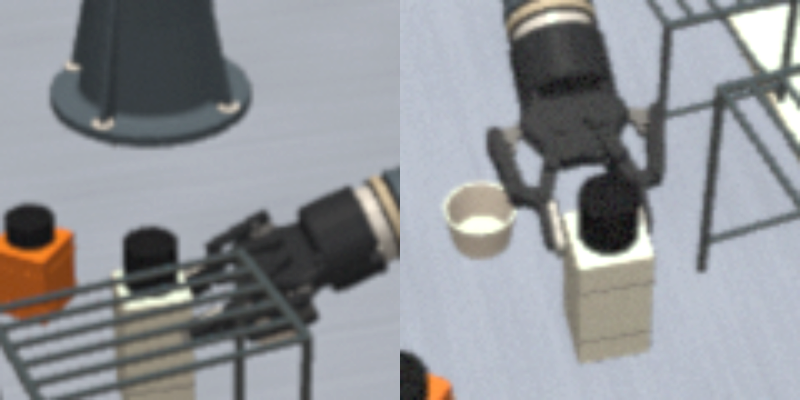

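{"name": "servo_tool", "arguments": {
  "motion": [
    [4,0,1.5,0,-0.006,-0.01,-1],
    [2,0,1,0,0,0,-1],
    [0,0,0,0,0,0,-1]
  ]
}}

```text
t: 7.1
tcp_pos: [0.505, -0.1378, 0.0683]
tool_rot: [0.59, 0.568, -0.409, 0.402]
force: [-1.4, 1.6, -2.1]
finger_gap: 0.622
```

{"name": "servo_tool", "arguments": {
  "motion": [
    [4,-2,1.5,0,0,0,-1],
    [3,0,1,0,0,0,-1],
    [0,0,0,0,0,0,-1]
  ]
}}

```text
t: 7.35
tcp_pos: [0.5044, -0.1377, 0.0667]
tool_rot: [0.588, 0.566, -0.41, 0.407]
force: [-0.6, -0.6, -3.3]
finger_gap: 0.623
```

```bash
python3 st.py
```

```text
7.35 q [0.1129, 1.0198, 1.7731, -1.3253, 1.2993, 1.2265] p [0.5044, -0.1377, 0.0667] R [[0.023, 0.999, -0.022], [0.332, -0.029, -0.943], [-0.943, 0.014, -0.332]] F [-0.6 -0.6 -3.3] gap 0.623
```

{"name": "servo_tool", "arguments": {
  "motion": [
    [6,0,0,0,0.015,0,-1],
    [3,0,0,0,0,0,-1],
    [0,0,0,0,0,0,-1]
  ]
}}

```text
t: 7.6
tcp_pos: [0.5046, -0.1368, 0.0665]
tool_rot: [0.587, 0.565, -0.411, 0.408]
force: [0.7, -0.7, -4.1]
finger_gap: 0.622
```

```bash
python3 st.py
```

```text
7.6 q [0.1154, 1.0222, 1.7718, -1.3254, 1.3027, 1.2286] p [0.5046, -0.1368, 0.0665] R [[0.023, 1.0, -0.022], [0.328, -0.028, -0.944], [-0.944, 0.014, -0.329]] F [ 0.7 -0.7 -4.1] gap 0.622
```

Run:
```python
from h import *
a=snap('scene','s7.png')['frame'];b=snap('side','d7.png')['frame']
s=manip.sense();print(s['tau'].round(2),s['force'],s['ft_torque'])
o=np.hstack([cv2.resize(a[120:260,230:390],(400,350)),cv2.resize(b[120:320,260:420],(400,500))[:350]])
f=cv2.resize(b[130:320,240:440],(800,760))[:600]
cv2.imwrite('pics/c7.png',cv2.convertScaleAbs(cv2.cvtColor(f,cv2.COLOR_RGB2BGR),alpha=1.5))
cv2.imwrite('pics/c7a.png',cv2.convertScaleAbs(cv2.cvtColor(cv2.resize(a[60:260,230:480],(750,600)),cv2.COLOR_RGB2BGR),alpha=1.5))
```

```text
[ 4.000e-02 -4.588e+01 -1.050e+00 -1.130e+00  3.140e+00  7.000e-02] [ 0.70299187  0.29144573 -0.22441107] [0.55349606 0.04886709 0.06566089]
```

View pics/c7.png

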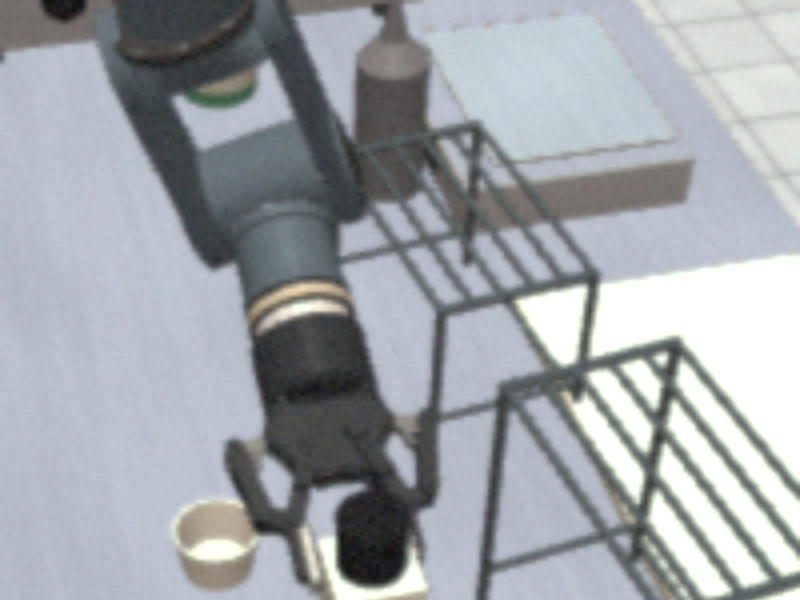

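View pics/c7a.png

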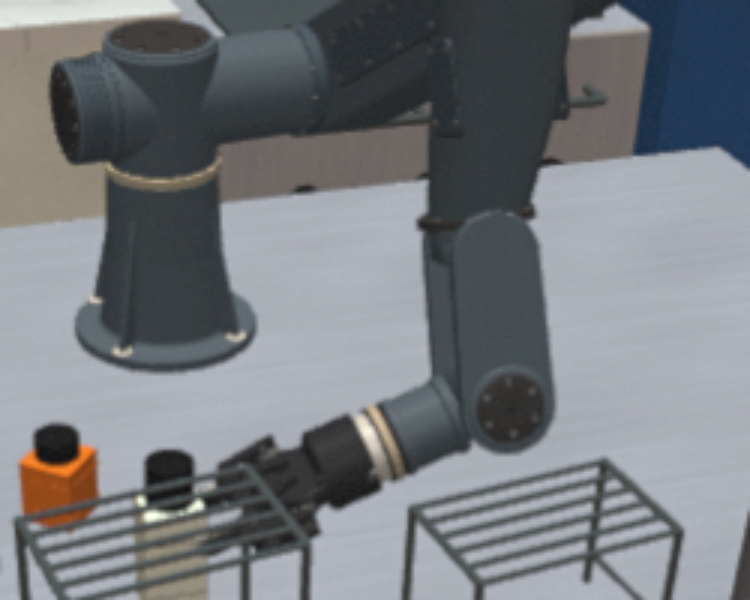

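The vertical force has gone to about 0, so the canister is standing on the counter. I'll release and back out.

{"name": "servo_tool", "arguments": {
  "motion": [
    [0,0,0,0,0,0,0.4],
    [0,0,0,0,0,0,1],
    [0,0,0,0,0,0,1],
    [0,0,0,0,0,0,1],
    [0,0,0,0,0,0,1]
  ]
}}

```text
t: 8.12
tcp_pos: [0.5047, -0.137, 0.0662]
tool_rot: [0.587, 0.565, -0.411, 0.408]
force: [0.3, -0.4, 0.1]
finger_gap: 1.001
```

{"name": "servo_tool", "arguments": {
  "motion": [
    [0,0,-15,0,0,0,1],
    [0,0,-25,0,0,0,1],
    [0,0,-25,0,0,0,1],
    [0,0,-20,0,0,0,1],
    [0,0,0,0,0,0,1]
  ]
}}

```text
t: 8.53
tcp_pos: [0.5055, -0.0556, 0.0944]
tool_rot: [0.588, 0.564, -0.413, 0.406]
force: [0.3, -0.0, -0.4]
finger_gap: 1.0
```

```bash
python3 st.py scene:s8.png side:d8.png
python3 - <<'E'
import cv2,numpy as np
a=cv2.imread('pics/s8.png');b=cv2.imread('pics/d8.png')
cv2.imwrite('pics/c8.png',cv2.convertScaleAbs(np.hstack([cv2.resize(a[180:280,240:340],(400,400)),cv2.resize(b[220:320,280:380],(400,400))]),alpha=1.5))
E
```

```text
8.53 q [0.2607, 0.9779, 1.6966, -1.1645, 1.3978, 1.1299] p [0.5055, -0.0556, 0.0944] R [[0.022, 0.999, -0.028], [0.328, -0.033, -0.944], [-0.944, 0.012, -0.329]] F [ 0.3 -0.  -0.4] gap 1.0
```

View pics/c8.png

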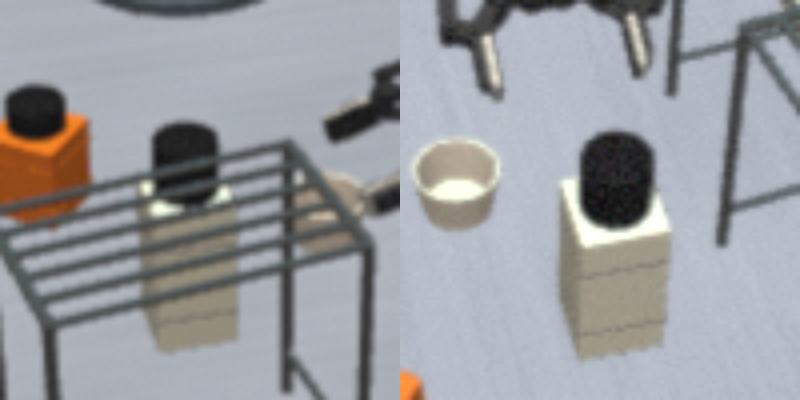

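Run:
```python
from h import *
import pickle
S0=pickle.load(open('S0.pkl','rb'))
fa=lambda p:ray(S0['scene'],(240+p[0]/4,180+p[1]/4)); fb=lambda p:ray(S0['side'],(280+(p[0]-400)/4,220+p[1]/4))
for n,a,b in[('cap top',(185,135),(617,156)),('+x-y bot',(158,350),(663,345)),('+x-y top?',(147,210),(668,232))]:
  x,e=tri([fa(a),fb(b)]);print(n,x.round(4),np.round(e,4))
sd=lambda p,z:onz(S0['side'],(280+(p[0]-400)/4,220+p[1]/4),z).round(4)
print([sd(p,0) for p in[(582,357),(663,345)]],[sd(p,.11) for p in[(584,244),(668,232),(562,182)]])
# high stand
hi=np.array([[.5961,-.0795],[.6187,-.2682],[.7325,-.2534],[.7089,-.0665]]);c=hi.mean(0);print('hi',c)
v=(hi[0]-hi[1]+hi[3]-hi[2]);print('yaw',np.arctan2(-v[0],v[1]))
```

```text
cap top [ 0.5078 -0.1226  0.1501] [0.0013 0.0013]
+x-y bot [ 0.5346 -0.151   0.0022] [0.0014 0.0014]
+x-y top? [ 0.5307 -0.1542  0.1131] [0.0015 0.0015]
[array([ 0.4839, -0.1477,  0.    ]), array([ 0.5353, -0.1511,  0.    ])] [array([ 0.4822, -0.1505,  0.11  ]), array([ 0.5318, -0.1535,  0.11  ]), array([ 0.4821, -0.1004,  0.11  ])]
hi [ 0.66405 -0.1669 ]
yaw 0.12238842874366906
```

Run:
```python
from ik import *
for fl in(0,1):
  print('down',fl,[x.round(2).tolist() for x in ik(np.array([.509,-.123,.13]),Rup(-.05,np.pi/2-1e-3,fl),n=25)])
  for be in(1.2,1.0,.8):
   for x in(.54,.62):
    print('push',fl,be,x,[x.round(2).tolist() for x in ik(np.array([x,-.17,.03]),Rup(.12,be,fl),n=25)])
  print('short down',fl,[x.round(2).tolist() for x in ik(np.array([.435,-.295,.06]),Rup(-.3,np.pi/2-1e-3,fl),n=25)])
```

```text
down 0 [[-0.45, 0.5, 1.76, 0.0, 0.89, -1.97]]
push 0 1.2 0.54 []
push 0 1.2 0.62 [[-0.56, 0.72, 1.8, 0.62, 0.4, -2.8]]
push 0 1.0 0.54 [[-0.75, 0.73, 2.12, 1.78, 0.44, 2.13]]
push 0 1.0 0.62 [[-0.64, 0.75, 1.93, 1.51, 0.38, 2.54]]
push 0 0.8 0.54 [[-0.86, 0.85, 2.22, 2.1, 0.74, 1.65]]
push 0 0.8 0.62 [[-0.72, 0.83, 2.05, 2.04, 0.62, 1.92]]
short down 0 [[-0.81, 0.61, 1.8, 0.0, 0.72, -2.08]]
down 1 [[-0.45, 0.5, 1.76, 0.0, 0.89, 1.17]]
push 1 1.2 0.54 [[-0.65, 0.67, 1.99, 0.9, 0.33, -0.04]]
push 1 1.2 0.62 [[-0.56, 0.72, 1.8, 0.62, 0.4, 0.34]]
push 1 1.0 0.54 [[-0.75, 0.73, 2.12, 1.78, 0.44, -1.02]]
push 1 1.0 0.62 [[-0.64, 0.75, 1.93, 1.51, 0.38, -0.6]]
push 1 0.8 0.54 [[-0.86, 0.85, 2.22, 2.1, 0.74, -1.49]]
push 1 0.8 0.62 [[-0.72, 0.83, 2.05, 2.04, 0.62, -1.22]]
short down 1 [[-0.81, 0.61, 1.8, 0.0, 0.72, 1.06]]
```

Run:
```python
from plan import *
s=manip.sense();M=R.from_quat(s['tool_rot']).as_matrix()
plan([([.49,-.03,.21],M,4),([.49,-.11,.28],Rup(-.05,np.pi/2-1e-3,1),17)],1)
```

```text
[-25.0, -4.0, -16.0, -0.0, 0.0, 0.0] dqmax 0.053 [0.27, 0.93, 1.71, -1.15, 1.42, 1.09]
[-25.0, -4.0, -16.0, 0.0, 0.0, 0.0] dqmax 0.053 [0.28, 0.87, 1.71, -1.13, 1.45, 1.05]
[-25.0, -4.0, -16.0, 0.0, 0.0, 0.0] dqmax 0.052 [0.3, 0.82, 1.71, -1.11, 1.48, 1.01]
[-25.0, -4.0, -16.0, 0.0, 0.0, 0.0] dqmax 0.051 [0.31, 0.77, 1.71, -1.1, 1.51, 0.96]
[-5.0, 0.0, 3.0, 0.057, 0.056, 0.08] dqmax 0.060 [0.28, 0.74, 1.68, -1.04, 1.51, 0.97]
[-6.0, 1.0, 3.0, 0.057, 0.056, 0.08] dqmax 0.059 [0.25, 0.71, 1.65, -0.98, 1.5, 0.99]
[-6.0, 1.0, 2.0, 0.057, 0.056, 0.08] dqmax 0.059 [0.22, 0.68, 1.63, -0.92, 1.5, 1.0]
[-6.0, 2.0, 2.0, 0.057, 0.056, 0.08] dqmax 0.059 [0.18, 0.65, 1.6, -0.86, 1.49, 1.02]
[-6.0, 3.0, 2.0, 0.057, 0.056, 0.08] dqmax 0.060 [0.14, 0.62, 1.59, -0.8, 1.49, 1.04]
[-5.0, 3.0, 1.0, 0.057, 0.056, 0.08] dqmax 0.060 [0.1, 0.59, 1.57, -0.74, 1.48, 1.06]
[-5.0, 3.0, 1.0, 0.057, 0.056, 0.08] dqmax 0.061 [0.06, 0.56, 1.56, -0.68, 1.47, 1.07]
[-5.0, 4.0, 0.0, 0.057, 0.056, 0.08] dqmax 0.062 [0.02, 0.53, 1.55, -0.62, 1.45, 1.09]
[-5.0, 4.0, -0.0, 0.057, 0.056, 0.08] dqmax 0.063 [-0.03, 0.5, 1.55, -0.56, 1.44, 1.11]
[-4.0, 5.0, -1.0, 0.057, 0.056, 0.08] dqmax 0.064 [-0.07, 0.47, 1.54, -0.49, 1.42, 1.12]
[-4.0, 5.0, -1.0, 0.057, 0.056, 0.08] dqmax 0.065 [-0.12, 0.44, 1.55, -0.43, 1.4, 1.14]
[-3.0, 5.0, -2.0, 0.057, 0.056, 0.08] dqmax 0.067 [-0.17, 0.41, 1.55, -0.36, 1.37, 1.15]
[-3.0, 5.0, -2.0, 0.057, 0.056, 0.08] dqmax 0.068 [-0.22, 0.38, 1.56, -0.29, 1.35, 1.16]
[-2.0, 5.0, -3.0, 0.057, 0.056, 0.08] dqmax 0.070 [-0.28, 0.35, 1.57, -0.22, 1.32, 1.17]
[-2.0, 5.0, -3.0, 0.057, 0.056, 0.08] dqmax 0.072 [-0.33, 0.32, 1.59, -0.15, 1.3, 1.18]
[-1.0, 5.0, -4.0, 0.057, 0.056, 0.08] dqmax 0.075 [-0.39, 0.29, 1.61, -0.08, 1.27, 1.18]
[-0.0, 5.0, -4.0, 0.057, 0.056, 0.08] dqmax 0.077 [-0.44, 0.27, 1.63, 0.0, 1.24, 1.18]
```

{"name": "servo_tool", "arguments": {
  "motion": [
    [-25,-4,-16,0,0,0,1],
    [-25,-4,-16,0,0,0,1],
    [-25,-4,-16,0,0,0,1],
    [-25,-4,-16,0,0,0,1],
    [-5,0,3,0.057,0.056,0.08,1],
    [-6,1,3,0.057,0.056,0.08,1],
    [-6,1,2,0.057,0.056,0.08,1],
    [-6,2,2,0.057,0.056,0.08,1],
    [-6,3,2,0.057,0.056,0.08,1],
    [-5,3,1,0.057,0.056,0.08,1],
    [-5,3,1,0.057,0.056,0.08,1],
    [-5,4,0,0.057,0.056,0.08,1]
  ]
}}

```text
t: 9.63
tcp_pos: [0.4771, -0.0788, 0.2382]
tool_rot: [0.889, 0.306, -0.253, 0.23]
force: [0.6, -0.1, -0.4]
finger_gap: 1.0
```

{"name": "servo_tool", "arguments": {
  "motion": [
    [-5,4,0,0.057,0.056,0.08,1],
    [-4,5,-1,0.057,0.056,0.08,1],
    [-4,5,-1,0.057,0.056,0.08,1],
    [-3,5,-2,0.057,0.056,0.08,1],
    [-3,5,-2,0.057,0.056,0.08,1],
    [-2,5,-3,0.057,0.056,0.08,1],
    [-2,5,-3,0.057,0.056,0.08,1],
    [-1,5,-4,0.057,0.056,0.08,1],
    [0,5,-4,0.057,0.056,0.08,1],
    [0,0,0,0,0,0,1]
  ]
}}

```text
t: 10.47
tcp_pos: [0.4641, -0.1388, 0.2727]
tool_rot: [0.997, -0.08, 0.005, -0.014]
force: [-0.2, -0.3, -0.2]
finger_gap: 1.0
```

```bash
python3 st.py wrist:w9.png
python3 - <<'E'
from plan import *
plan([([.509,-.123,.23],Rup(-.05,np.pi/2-1e-3,1),3),([.509,-.123,.13],Rup(-.05,np.pi/2-1e-3,1),4)],1)
E
```

```text
10.47 q [-0.5423, 0.2483, 1.6851, 0.0316, 1.2118, 1.1777] p [0.4641, -0.1388, 0.2727] R [[0.987, -0.159, 0.012], [-0.16, -0.987, 0.027], [0.008, -0.029, -1.0]] F [-0.2 -0.3 -0.2] gap 1.0
[14.0, -7.0, 14.0, -0.009, -0.002, -0.036] dqmax 0.035 [-0.51, 0.28, 1.68, 0.02, 1.18, 1.18]
[14.0, -7.0, 14.0, -0.009, -0.002, -0.036] dqmax 0.036 [-0.48, 0.32, 1.66, 0.01, 1.16, 1.17]
[14.0, -6.0, 14.0, -0.009, -0.002, -0.036] dqmax 0.036 [-0.45, 0.36, 1.65, 0.0, 1.13, 1.17]
[-0.0, 0.0, 25.0, -0.0, 0.0, -0.0] dqmax 0.061 [-0.45, 0.39, 1.68, 0.0, 1.07, 1.17]
[-0.0, 0.0, 25.0, -0.0, 0.0, -0.0] dqmax 0.061 [-0.45, 0.42, 1.71, 0.0, 1.01, 1.17]
[-0.0, 0.0, 25.0, -0.0, 0.0, 0.0] dqmax 0.061 [-0.45, 0.46, 1.74, 0.0, 0.95, 1.17]
[-0.0, 0.0, 25.0, -0.0, 0.0, -0.0] dqmax 0.061 [-0.45, 0.5, 1.76, 0.0, 0.89, 1.17]
```

View pics/w9.png

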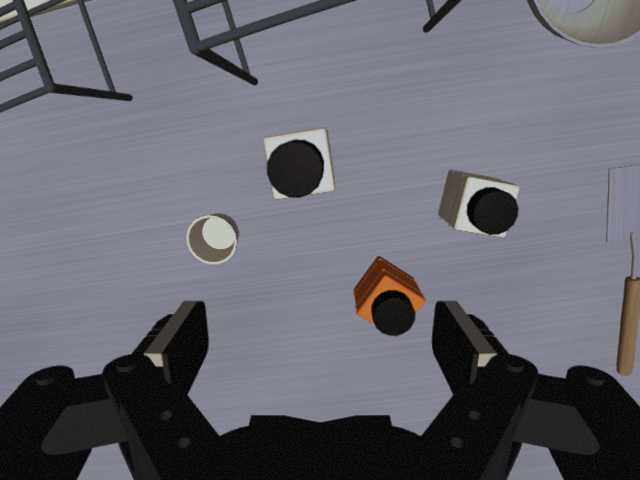

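The wrist view shows the tall canister at (298,163) with its cap at (295,167). The short one's cap is at (493,211), the orange decoy's at (393,313), and the cup is at (212,239).

Run:
```python
from h import *
import pickle
W=snap('wrist');pickle.dump(W,open('W9.pkl','wb'))
S0=pickle.load(open('S0.pkl','rb'))
print('tall cap z.15',onz(W,(295,167.5),.15).round(4))
x,e=tri([ray(W,(295,167.5)),ray(S0['side'],(334.3,259)),ray(S0['scene'],(286.3,213.8))]);print('tri cap',x.round(4),np.round(e,4))
q=[onz(W,p,.11) for p in[(264,139),(326,128),(334,191),(274,198)]];print('tall',np.mean(q,0).round(4),[np.arctan2(*(q[i]-q[j])[[1,0]]).round(3) for i,j in((1,2),(0,3))])
print('short cap',onz(W,(493,211),.09).round(4))
x,e=tri([ray(W,(493,211)),ray(S0['scene'],(216.3,231)),ray(S0['side'],(321.7,345))]);print(x.round(4),np.round(e,4))
q=[onz(W,p,.068) for p in[(467,177),(518,186),(506,237),(455,231)]];print('short',np.mean(q,0).round(4),[np.arctan2(*(q[i]-q[j])[[1,0]]).round(3) for i,j in((1,2),(0,3))])
```

```text
tall cap z.15 [ 0.5084 -0.1228  0.15  ]
tri cap [ 0.5082 -0.1227  0.1501] [0.0003 0.0013 0.0014]
tall [ 0.5067 -0.1226  0.11  ] [np.float64(-0.024), np.float64(-0.021)]
short cap [ 0.4354 -0.2932  0.09  ]
[ 0.4338 -0.2959  0.0818] [0.0008 0.0007 0.0004]
short [ 0.433  -0.2955  0.068 ] [np.float64(-0.259), np.float64(-0.28)]
```

{"name": "servo_tool", "arguments": {
  "motion": [
    [14,-6,14,-0.009,0,-0.04,1],
    [14,-6,14,-0.009,0,-0.04,1],
    [14,-6,14,-0.009,0,-0.05,1],
    [0,0,15,0,0,0,1],
    [0,0,0,0,0,0,1]
  ]
}}

```text
t: 10.98
tcp_pos: [0.5098, -0.1209, 0.2109]
tool_rot: [1.0, -0.006, -0.001, 0.002]
force: [-0.4, -0.5, -0.8]
finger_gap: 1.003
```

```bash
python3 st.py
python3 - <<'E'
from plan import *
plan([([.508,-.123,.18],Rup(-.02,np.pi/2-1e-3,1),2),([.508,-.123,.13],Rup(-.02,np.pi/2-1e-3,1),2)],1)
E
```

```text
10.98 q [-0.4438, 0.3809, 1.6736, -0.0043, 1.087, 1.1405] p [0.5098, -0.1209, 0.2109] R [[1.0, -0.012, -0.002], [-0.012, -1.0, -0.003], [-0.002, 0.004, -1.0]] F [-0.4 -0.5 -0.8] gap 1.003
[-1.0, 1.0, 15.0, 0.002, 0.001, 0.004] dqmax 0.039 [-0.45, 0.4, 1.69, -0.0, 1.05, 1.14]
[-1.0, 1.0, 15.0, 0.002, 0.001, 0.004] dqmax 0.039 [-0.45, 0.42, 1.71, 0.0, 1.01, 1.14]
[-0.0, 0.0, 25.0, -0.0, -0.0, 0.0] dqmax 0.061 [-0.45, 0.46, 1.74, 0.0, 0.95, 1.14]
[-0.0, 0.0, 25.0, -0.0, -0.0, -0.0] dqmax 0.061 [-0.45, 0.49, 1.76, 0.0, 0.89, 1.14]
```

{"name": "servo_tool", "arguments": {
  "motion": [
    [-1,1,18,0,0,0,1],
    [-1,1,20,0,0,0,1],
    [0,0,22,0,0,0,1],
    [0,0,20,0,0,0,1],
    [0,0,0,0,0,0,1]
  ]
}}

```text
t: 11.4
tcp_pos: [0.5091, -0.1194, 0.1278]
tool_rot: [1.0, 0.0, -0.003, 0.003]
force: [0.9, -0.2, -0.9]
finger_gap: 0.998
```

{"name": "servo_tool", "arguments": {
  "motion": [
    [0,0,0,0,0,0,-1],
    [0,0,0,0,0,0,-1],
    [0,0,0,0,0,0,-1],
    [0,0,0,0,0,0,-1],
    [0,0,0,0,0,0,-1],
    [0,0,0,0,0,0,-1],
    [0,0,0,0,0,0,-1]
  ],
  "grip_force": 50
}}

```text
t: 11.98
tcp_pos: [0.5122, -0.1193, 0.1327]
tool_rot: [1.0, 0.002, -0.001, 0.004]
force: [-0.2, -0.2, -0.2]
finger_gap: 0.009
```

```bash
python3 st.py wrist:w10.png
python3 - <<'E'
from plan import *
s=manip.sense();p=s['tcp_pos'];R1=Rup(.12,np.pi/2-1e-3,1)
dx,dy=.565-.508,-.179+.123
plan([(p+[0,0,.012],Rup(-.02,np.pi/2-1e-3,1),1),(p+[dx,dy,.012],R1,4)],-1)
E
```

```text
11.98 q [-0.436, 0.4935, 1.7502, -0.011, 0.8951, 1.1374] p [0.5122, -0.1193, 0.1327] R [[1.0, 0.004, -0.001], [0.004, -1.0, -0.009], [-0.001, 0.009, -1.0]] F [-0.2 -0.2 -0.2] gap 0.009
[-0.0, 0.0, -12.0, 0.009, 0.002, 0.024] dqmax 0.031 [-0.44, 0.48, 1.74, 0.0, 0.93, 1.15]
[15.0, 14.0, 0.0, 0.0, 0.0, -0.035] dqmax 0.047 [-0.45, 0.5, 1.7, 0.0, 0.95, 1.1]
[14.0, 14.0, 0.0, 0.0, -0.0, -0.035] dqmax 0.047 [-0.47, 0.52, 1.65, 0.0, 0.97, 1.05]
[14.0, 15.0, 0.0, 0.0, 0.0, -0.035] dqmax 0.046 [-0.48, 0.54, 1.61, 0.0, 0.99, 1.01]
[13.0, 15.0, 0.0, 0.0, -0.0, -0.035] dqmax 0.045 [-0.49, 0.56, 1.56, 0.0, 1.02, 0.96]
```

View pics/w10.png

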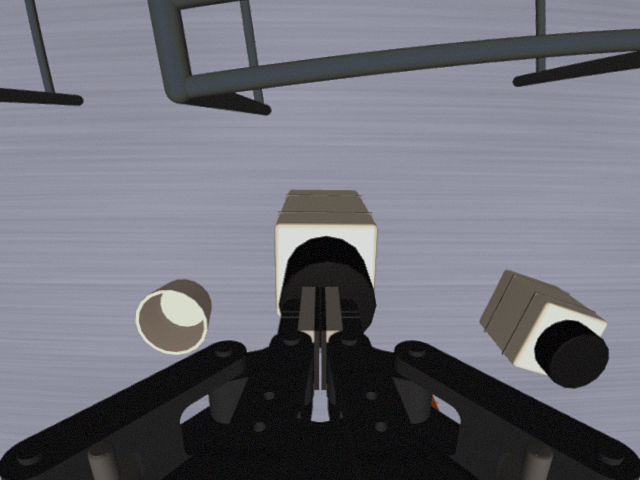

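Run:
```python
from h import *
a=snap('scene','s10.png')['frame'];b=snap('side','d10.png')['frame']
f=np.hstack([cv2.resize(a[160:280,230:350],(400,400)),cv2.resize(b[200:320,280:400],(400,400))])
cv2.imwrite('pics/c10.png',cv2.convertScaleAbs(cv2.cvtColor(f,cv2.COLOR_RGB2BGR),alpha=1.6))
```

```text
(no output)
```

View pics/c10.png

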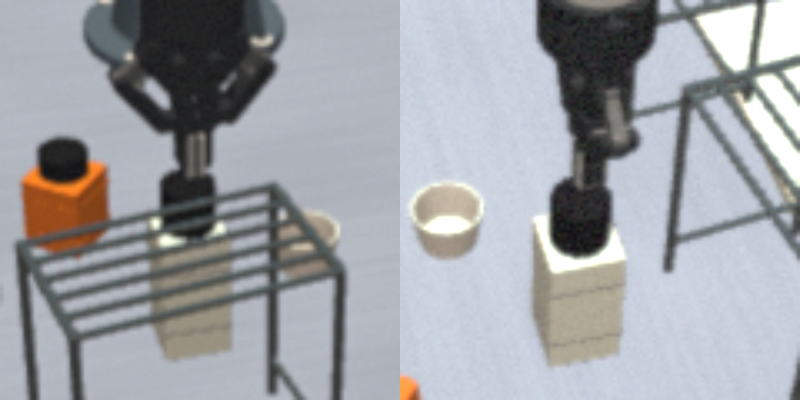

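Run:
```python
from h import *
import pickle
S0=pickle.load(open('S0.pkl','rb'));s=manip.sense();p=s['tcp_pos'];print(p,s['force'])
for z in(0,.02):
  q=p+[0,0,z];print([((proj(S0['scene'],q)-[230,160])*3.333).round(),((proj(S0['side'],q)-[280,200])*3.333+[400,0]).round()])
q=np.array([.508,-.123,.15]);print([((proj(S0['scene'],q)-[230,160])*3.333).round(),((proj(S0['side'],q)-[280,200])*3.333+[400,0]).round()])
W=snap('wrist');print(proj(W,p),proj(W,p+[0,0,.02]),proj(W,q))
```

```text
[ 0.51190474 -0.11919233  0.13229792] [ 0.01821867 -0.85160023 -0.34760943]
[array([192., 202.]), array([583., 208.])]
[array([192., 180.]), array([584., 188.])]
[array([186., 181.]), array([580., 195.])]
[319.09726186 280.85256994] [319.3968185  299.15031458] [327.98526379 304.91825321]
```

{"name": "servo_tool", "arguments": {
  "motion": [
    [0,0,-15,0,0,0,-1],
    [0,0,-20,0,0,0,-1],
    [0,0,-20,0,0,0,-1],
    [0,0,0,0,0,0,-1]
  ]
}}

```text
t: 12.52
tcp_pos: [0.5102, -0.1182, 0.1871]
tool_rot: [1.0, 0.002, -0.004, 0.003]
force: [-0.1, 0.5, 0.5]
finger_gap: 0.003
```

```bash
python3 st.py
python3 - <<'E'
from h import *
a=snap('scene','s11.png')['frame'];b=snap('side','d11.png')['frame'];w=snap('wrist','w11.png')['frame']
f=np.hstack([cv2.resize(a[160:280,230:350],(400,400)),cv2.resize(b[200:320,280:400],(400,400))])
cv2.imwrite('pics/c11.png',cv2.convertScaleAbs(cv2.cvtColor(f,cv2.COLOR_RGB2BGR),alpha=1.6))
E
```

```text
12.52 q [-0.4357, 0.4144, 1.6968, -0.0099, 1.0351, 1.1365] p [0.5102, -0.1182, 0.1871] R [[1.0, 0.004, -0.008], [0.004, -1.0, -0.006], [-0.008, 0.006, -1.0]] F [-0.1  0.5  0.5] gap 0.003
```

View pics/c11.png

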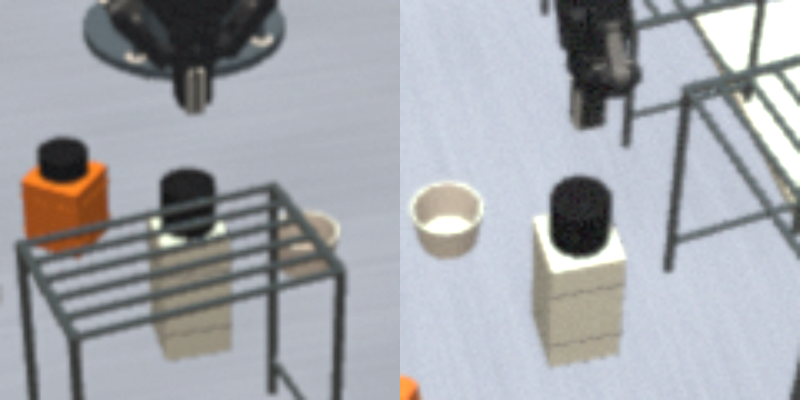

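View pics/w11.png

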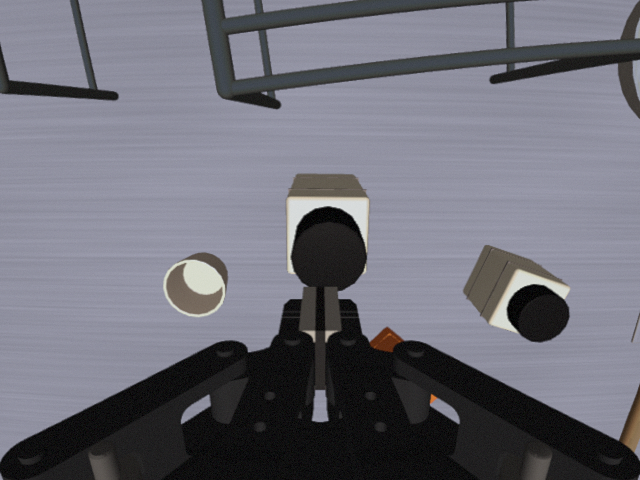

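The fingers closed fully and the canister did not move, so the cap gives no hold. I'll grip the upper part of the square body from above.

{"name": "servo_tool", "arguments": {
  "motion": [
    [-2,5,0,0,0,0.024,1],
    [0,0,0,0,0,0,1],
    [0,0,0,0,0,0,1],
    [0,0,0,0,0,0,1],
    [0,0,0,0,0,0,1]
  ]
}}

```text
t: 13.08
tcp_pos: [0.5023, -0.1215, 0.1791]
tool_rot: [1.0, -0.012, -0.012, -0.001]
force: [0.1, 0.8, -0.9]
finger_gap: 0.71
```

{"name": "servo_tool", "arguments": {
  "motion": [
    [0,0,25,0,0,0,1],
    [0,0,25,0,0,0,1],
    [0,0,20,0,0,0,1],
    [0,0,0,0,0,0,1]
  ]
}}

```text
t: 13.42
tcp_pos: [0.5029, -0.1225, 0.108]
tool_rot: [1.0, -0.012, -0.009, 0.001]
force: [-0.1, 0.7, 0.1]
finger_gap: 0.997
```

```bash
python3 st.py wrist:w12.png
```

```text
13.42 q [-0.4494, 0.5304, 1.7761, -0.0116, 0.8508, 1.1528] p [0.5029, -0.1225, 0.108] R [[1.0, -0.024, -0.018], [-0.024, -1.0, -0.001], [-0.018, 0.001, -1.0]] F [-0.1  0.7  0.1] gap 0.997
```

View pics/w12.png

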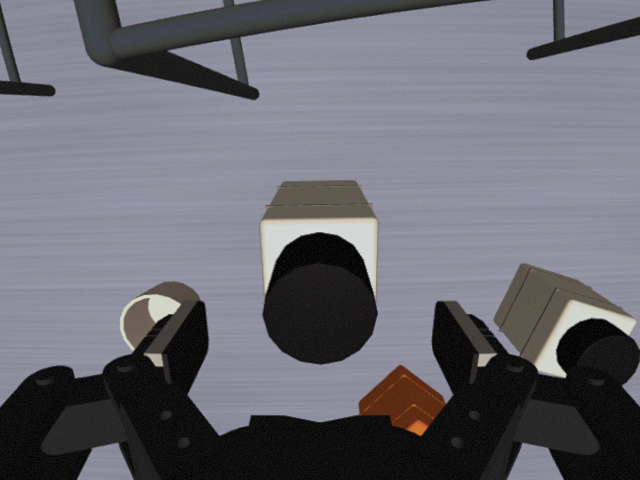

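{"name": "servo_tool", "arguments": {
  "motion": [
    [5,0,12,0,0.018,0,1],
    [2,0,12,0,0,0,1],
    [0,0,0,0,0,0,1]
  ]
}}

```text
t: 13.72
tcp_pos: [0.5133, -0.1241, 0.087]
tool_rot: [1.0, -0.012, 0.004, 0.002]
force: [0.2, -0.7, 0.2]
finger_gap: 1.0
```

{"name": "servo_tool", "arguments": {
  "motion": [
    [0,0,1,0,0,0,-1],
    [0,0,1,0,0,0,-1],
    [0,0,1,0,0,0,-1],
    [0,0,0,0,0,0,-1],
    [0,0,0,0,0,0,-1],
    [0,0,0,0,0,0,-1]
  ],
  "grip_force": 70
}}

```text
t: 14.22
tcp_pos: [0.5152, -0.1245, 0.0869]
tool_rot: [1.0, -0.012, 0.005, 0.003]
force: [0.4, -0.3, -3.0]
finger_gap: 0.498
```

```bash
python3 st.py
python3 - <<'E'
from plan import *
s=manip.sense();p=s['tcp_pos'];M=R.from_quat(s['tool_rot']).as_matrix()
dx,dy=.553-.508,-.180+.123
Rz_=R.from_euler('z',.12).as_matrix()
plan([(p+[0,0,.014],M,1),(p+[dx,dy,.014],Rz_@M,4)],-1)
E
```

```text
14.22 q [-0.4475, 0.5686, 1.7834, -0.0015, 0.7774, 1.1476] p [0.5152, -0.1245, 0.0869] R [[1.0, -0.023, 0.011], [-0.023, -1.0, -0.006], [0.011, 0.006, -1.0]] F [ 0.4 -0.3 -3. ] gap 0.498
[0.0, 0.0, -14.0, 0.0, 0.0, 0.0] dqmax 0.033 [-0.45, 0.55, 1.77, -0.0, 0.81, 1.15]
[12.0, 14.0, 0.0, 0.0, 0.0, -0.03] dqmax 0.046 [-0.46, 0.56, 1.74, -0.0, 0.83, 1.1]
[11.0, 14.0, 0.0, 0.0, 0.0, -0.03] dqmax 0.045 [-0.48, 0.57, 1.7, 0.0, 0.85, 1.06]
[11.0, 15.0, 0.0, 0.0, 0.0, -0.03] dqmax 0.044 [-0.49, 0.59, 1.66, 0.0, 0.88, 1.01]
[10.0, 15.0, 0.0, 0.0, 0.0, -0.03] dqmax 0.043 [-0.5, 0.61, 1.63, 0.0, 0.9, 0.97]
```

The opening of 0.498 is about 43 mm, so the pads are on the 44 mm cap. That should still hold it, so I'll lift slightly and check.

{"name": "servo_tool", "arguments": {
  "motion": [
    [0,0,-12,0,0,0,-1],
    [0,0,-2,0,0,0,-1],
    [0,0,0,0,0,0,-1]
  ]
}}

```text
t: 14.47
tcp_pos: [0.5139, -0.124, 0.1004]
tool_rot: [1.0, -0.011, 0.004, 0.003]
force: [-1.1, 0.5, -2.9]
finger_gap: 0.496
```

```bash
cat > v.py <<'E'
from h import *
import sys
k=sys.argv[1];x0,y0,x1,y1=map(int,sys.argv[2:6])
a=snap('scene','s%s.png'%k)['frame'];b=snap('side','d%s.png'%k)['frame']
f=np.hstack([cv2.resize(a[y0:y0+120,x0:x0+120],(400,400)),cv2.resize(b[y1:y1+120,x1:x1+120],(400,400))])
cv2.imwrite('pics/c%s.png'%k,cv2.convertScaleAbs(cv2.cvtColor(f,cv2.COLOR_RGB2BGR),alpha=1.6))
E
python3 st.py; python3 v.py 13 230 160 280 200
```

```text
14.47 q [-0.4475, 0.5454, 1.7755, -0.0018, 0.8112, 1.1476] p [0.5139, -0.124, 0.1004] R [[1.0, -0.023, 0.008], [-0.023, -1.0, -0.005], [0.008, 0.005, -1.0]] F [-1.1  0.5 -2.9] gap 0.496
```

View pics/c13.png

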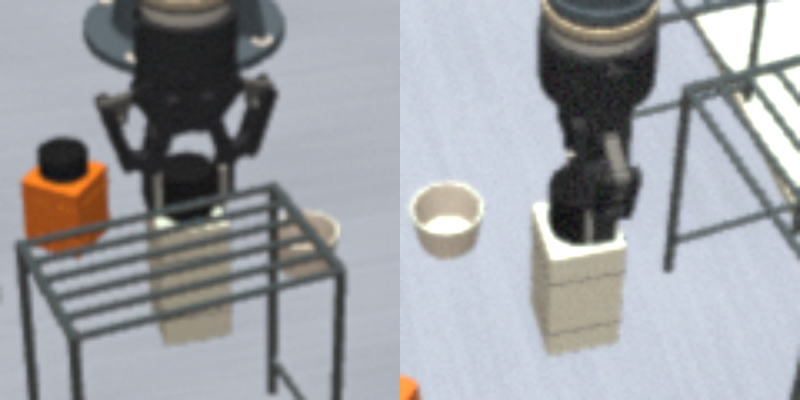

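{"name": "servo_tool", "arguments": {
  "motion": [
    [10,14,0,0,0,-0.035,-1],
    [10,14,0,0,0,-0.035,-1],
    [9,15,0,0,0,-0.035,-1],
    [8,15,0,0,0,-0.035,-1],
    [0,0,0,0,0,0,-1]
  ]
}}

```text
t: 14.98
tcp_pos: [0.5512, -0.1808, 0.0975]
tool_rot: [0.998, 0.063, 0.001, 0.001]
force: [0.6, 0.4, -1.7]
finger_gap: 0.495
```

```bash
python3 st.py
```

```text
14.98 q [-0.5088, 0.6053, 1.6421, -0.0014, 0.8913, 0.9372] p [0.5512, -0.1808, 0.0975] R [[0.992, 0.125, 0.002], [0.125, -0.992, -0.002], [0.002, 0.003, -1.0]] F [ 0.6  0.4 -1.7] gap 0.495
```

{"name": "servo_tool", "arguments": {
  "motion": [
    [0,0,7,0,0,0,-1],
    [0,0,5,0,0,0,-1],
    [0,0,0,0,0,0,-1]
  ]
}}

```text
t: 15.23
tcp_pos: [0.5511, -0.1809, 0.0864]
tool_rot: [0.998, 0.062, 0.001, 0.002]
force: [0.4, -1.5, -0.3]
finger_gap: 0.501
```

```bash
python3 st.py; python3 v.py 14 230 160 280 200
```

```text
15.23 q [-0.5089, 0.6216, 1.65, -0.002, 0.8662, 0.9399] p [0.5511, -0.1809, 0.0864] R [[0.992, 0.123, 0.003], [0.123, -0.992, -0.003], [0.002, 0.003, -1.0]] F [ 0.4 -1.5 -0.3] gap 0.501
```

View pics/c14.png

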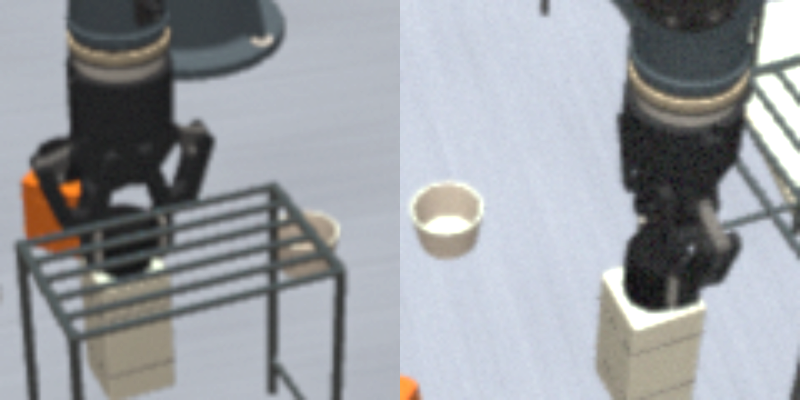

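{"name": "servo_tool", "arguments": {
  "motion": [
    [0,0,0,0,0,0,1],
    [0,0,0,0,0,0,1],
    [0,0,0,0,0,0,1],
    [0,0,0,0,0,0,1],
    [0,0,0,0,0,0,1]
  ]
}}

```text
t: 15.75
tcp_pos: [0.5484, -0.1774, 0.0848]
tool_rot: [0.998, 0.062, -0.001, -0.0]
force: [-0.5, 0.7, -1.0]
finger_gap: 1.003
```

{"name": "servo_tool", "arguments": {
  "motion": [
    [0,0,-15,0,0,0,1],
    [0,0,-30,0,0,0,1],
    [0,0,-35,0,0,0,1],
    [0,0,-35,0,0,0,1],
    [-30,0,-20,0,0,0,0],
    [-30,0,0,0,0,0,0],
    [0,0,0,0,0,0,0]
  ]
}}

```text
t: 16.33
tcp_pos: [0.4867, -0.1834, 0.223]
tool_rot: [0.998, 0.063, -0.005, -0.003]
force: [-1.5, 1.4, -0.8]
finger_gap: 0.606
```

```bash
python3 st.py wrist:w15.png;python3 v.py 15 220 160 280 210
python3 - <<'E'
from ik import *
for be in(1.0,.9,.8,.7):
  for x in(.46,.48,.5,.52):
    print(be,x,[s.round(2).tolist() for s in ik(np.array([x,-.188,.04]),Rup(.12,be,1),n=25)])
E
```

```text
16.33 q [-0.5745, 0.365, 1.6605, -0.0014, 1.1267, 0.8703] p [0.4867, -0.1834, 0.223] R [[0.992, 0.126, -0.01], [0.126, -0.992, 0.005], [-0.009, -0.006, -1.0]] F [-1.5  1.4 -0.8] gap 0.606
1.0 0.46 [[-0.95, 0.71, 2.27, 1.81, 0.51, -1.27]]
1.0 0.48 [[-0.91, 0.71, 2.22, 1.78, 0.49, -1.18]]
1.0 0.5 [[-0.86, 0.7, 2.18, 1.74, 0.47, -1.09]]
1.0 0.52 [[-0.82, 0.7, 2.14, 1.69, 0.46, -0.99]]
0.9 0.46 [[-1.02, 0.78, 2.32, 1.95, 0.66, -1.51]]
0.9 0.48 [[-0.97, 0.77, 2.28, 1.94, 0.63, -1.43]]
0.9 0.5 [[-0.93, 0.76, 2.24, 1.92, 0.61, -1.35]]
0.9 0.52 [[-0.88, 0.76, 2.19, 1.9, 0.59, -1.28]]
0.8 0.46 [[-1.1, 0.87, 2.37, 2.01, 0.81, -1.7]]
0.8 0.48 [[-1.04, 0.85, 2.33, 2.01, 0.79, -1.62]]
0.8 0.5 [[-0.99, 0.84, 2.28, 2.01, 0.76, -1.54]]
0.8 0.52 [[-0.94, 0.83, 2.24, 2.01, 0.74, -1.47]]
0.7 0.46 [[-1.17, 0.98, 2.4, 2.02, 0.96, -1.85]]
0.7 0.48 [[-1.11, 0.95, 2.36, 2.04, 0.94, -1.77]]
0.7 0.5 [[-1.05, 0.93, 2.32, 2.05, 0.92, -1.7]]
0.7 0.52 [[-1.0, 0.91, 2.28, 2.06, 0.89, -1.63]]
```

View pics/c15.png

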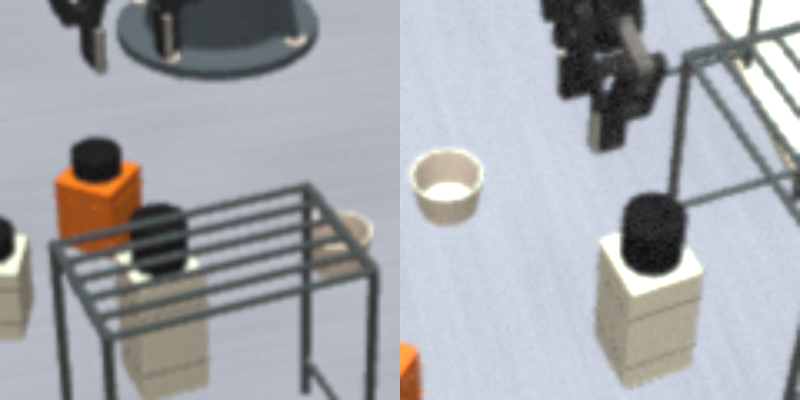

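View pics/w15.png

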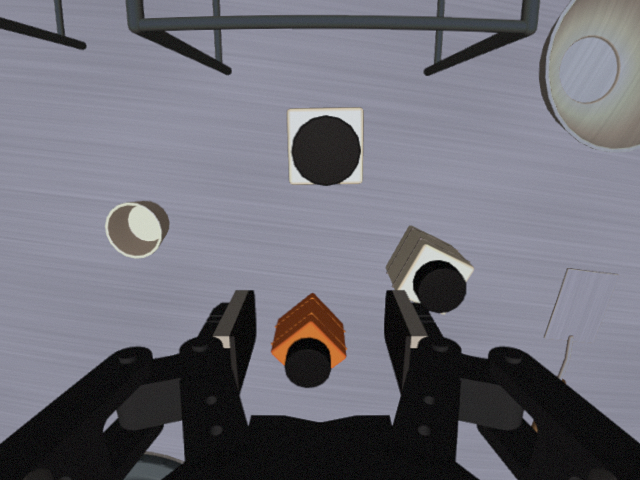

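Run:
```python
from plan import *
plan([([.47,-.188,.17],Rup(.12,.8,1),12),([.468,-.190,.04],Rup(.12,.8,1),5)],1)
import pickle
W=snap('wrist')
c=[onz(W,p,.11) for p in[(288,109),(363,108),(363,184),(289,184)]];print('tall',np.mean(c,0).round(4),'cap',onz(W,(326,150.5),.15).round(4))
q=[onz(W,p,.192) for p in[(131,24),(535,26)]];print('roof front',q)
```

```text
[-2.0, 0.0, 4.0, -0.001, 0.065, 0.0] dqmax 0.080 [-0.6, 0.35, 1.71, 0.05, 1.04, 0.82]
[-2.0, 0.0, 4.0, -0.001, 0.065, 0.0] dqmax 0.078 [-0.63, 0.33, 1.76, 0.11, 0.97, 0.75]
[-2.0, 0.0, 4.0, -0.001, 0.065, 0.0] dqmax 0.079 [-0.67, 0.31, 1.81, 0.18, 0.89, 0.68]
[-3.0, 0.0, 4.0, -0.001, 0.065, 0.0] dqmax 0.096 [-0.7, 0.3, 1.87, 0.26, 0.82, 0.58]
[-3.0, 0.0, 4.0, -0.001, 0.065, 0.0] dqmax 0.118 [-0.74, 0.3, 1.92, 0.36, 0.75, 0.46]
[-3.0, 0.0, 4.0, -0.001, 0.065, 0.0] dqmax 0.144 [-0.78, 0.29, 1.97, 0.48, 0.69, 0.32]
[-3.0, 0.0, 3.0, -0.001, 0.065, 0.0] dqmax 0.172 [-0.83, 0.3, 2.03, 0.63, 0.64, 0.15]
[-4.0, 0.0, 3.0, -0.001, 0.065, 0.0] dqmax 0.199 [-0.87, 0.31, 2.08, 0.79, 0.61, -0.05]
[-4.0, 0.0, 3.0, -0.001, 0.065, 0.0] dqmax 0.220 [-0.92, 0.32, 2.13, 0.98, 0.6, -0.27]
[-4.0, 0.0, 3.0, -0.001, 0.065, 0.0] dqmax 0.229 [-0.97, 0.35, 2.18, 1.16, 0.62, -0.5]
[-4.0, 0.0, 2.0, -0.001, 0.065, 0.0] dqmax 0.224 [-1.02, 0.39, 2.23, 1.33, 0.65, -0.73]
[-4.0, 0.0, 2.0, -0.001, 0.065, 0.0] dqmax 0.210 [-1.07, 0.43, 2.28, 1.48, 0.71, -0.94]
[-18.0, 0.0, 18.0, 0.0, 0.0, 0.0] dqmax 0.163 [-1.07, 0.52, 2.3, 1.6, 0.7, -1.1]
[-18.0, 0.0, 18.0, 0.0, 0.0, -0.0] dqmax 0.160 [-1.07, 0.6, 2.32, 1.72, 0.71, -1.26]
[-18.0, 0.0, 18.0, 0.0, 0.0, 0.0] dqmax 0.149 [-1.07, 0.69, 2.34, 1.83, 0.73, -1.41]
[-18.0, 0.0, 18.0, 0.0, 0.0, -0.0] dqmax 0.134 [-1.08, 0.78, 2.34, 1.92, 0.76, -1.54]
[-18.0, 0.0, 18.0, 0.0, 0.0, 0.0] dqmax 0.117 [-1.08, 0.86, 2.35, 2.01, 0.8, -1.66]
tall [ 0.547  -0.1814  0.11  ] cap [ 0.5474 -0.1811  0.15  ]
roof front [array([ 0.59967622, -0.07821136,  0.192     ]), array([ 0.62391446, -0.27338316,  0.192     ])]
```

{"name": "servo_tool", "arguments": {
  "motion": [
    [-2,0,4,0,0.065,0,0],
    [-2,0,4,0,0.065,0,0],
    [-2,0,4,0,0.065,0,0],
    [-3,0,4,0,0.065,0,0],
    [-3,0,4,0,0.06,0,0],
    [-3,0,3,0,0.05,0,0],
    [-2,0,3,0,0.045,0,0],
    [-2,0,2,0,0.04,0,0],
    [-2,0,2,0,0.04,0,0],
    [-2,0,2,0,0.04,0,0],
    [-2,0,2,0,0.04,0,0],
    [0,0,0,0,0,0,0]
  ]
}}

```text
t: 17.53
tcp_pos: [0.4861, -0.187, 0.1725]
tool_rot: [0.954, 0.062, 0.291, -0.023]
force: [-0.3, -0.0, -1.3]
finger_gap: 0.501
```

```bash
python3 st.py;  python3 - <<'E'
from plan import *
plan([([.465,-.189,.15],Rup(.12,.8,1),10),([.465,-.190,.04],Rup(.12,.8,1),6)],1)
E
```

```text
17.53 q [-0.9106, 0.364, 2.1262, 1.0411, 0.5975, -0.341] p [0.4861, -0.187, 0.1725] R [[0.823, 0.132, 0.552], [0.105, -0.991, 0.08], [0.558, -0.008, -0.83]] F [-0.3 -0.  -1.3] gap 0.501
[-3.0, -0.0, 1.0, -0.001, 0.018, 0.0] dqmax 0.075 [-0.93, 0.37, 2.14, 1.1, 0.6, -0.42]
[-3.0, -0.0, 1.0, -0.001, 0.018, 0.0] dqmax 0.075 [-0.94, 0.38, 2.16, 1.16, 0.6, -0.49]
[-3.0, -0.0, 1.0, -0.001, 0.018, 0.0] dqmax 0.076 [-0.96, 0.39, 2.18, 1.22, 0.61, -0.57]
[-3.0, -0.0, 1.0, -0.001, 0.018, 0.0] dqmax 0.075 [-0.98, 0.4, 2.2, 1.27, 0.62, -0.64]
[-3.0, -0.0, 0.0, -0.001, 0.018, 0.0] dqmax 0.075 [-0.99, 0.42, 2.22, 1.33, 0.63, -0.72]
[-3.0, -0.0, 0.0, -0.001, 0.018, 0.0] dqmax 0.074 [-1.01, 0.43, 2.24, 1.38, 0.64, -0.79]
[-3.0, -0.0, 0.0, -0.001, 0.018, 0.0] dqmax 0.073 [-1.03, 0.44, 2.25, 1.43, 0.65, -0.86]
[-3.0, -0.0, 0.0, -0.001, 0.018, 0.0] dqmax 0.071 [-1.05, 0.46, 2.27, 1.48, 0.67, -0.93]
[-3.0, -0.0, 0.0, -0.001, 0.018, 0.0] dqmax 0.070 [-1.07, 0.48, 2.29, 1.52, 0.69, -1.0]
[-3.0, -0.0, 0.0, -0.001, 0.018, 0.0] dqmax 0.068 [-1.09, 0.5, 2.31, 1.56, 0.71, -1.07]
[-13.0, 0.0, 13.0, -0.0, 0.0, -0.0] dqmax 0.114 [-1.09, 0.56, 2.32, 1.65, 0.71, -1.19]
[-13.0, 0.0, 13.0, 0.0, 0.0, 0.0] dqmax 0.111 [-1.09, 0.62, 2.33, 1.73, 0.72, -1.3]
[-13.0, 0.0, 13.0, 0.0, 0.0, 0.0] dqmax 0.105 [-1.09, 0.68, 2.34, 1.81, 0.73, -1.4]
[-13.0, 0.0, 13.0, 0.0, -0.0, 0.0] dqmax 0.098 [-1.09, 0.74, 2.35, 1.88, 0.75, -1.5]
[-13.0, 0.0, 13.0, 0.0, 0.0, 0.0] dqmax 0.089 [-1.09, 0.8, 2.35, 1.95, 0.78, -1.59]
[-13.0, 0.0, 13.0, 0.0, 0.0, 0.0] dqmax 0.080 [-1.09, 0.86, 2.35, 2.01, 0.8, -1.67]
```

{"name": "servo_tool", "arguments": {
  "motion": [
    [-6,0,1,0,0.036,0,0],
    [-6,0,1,0,0.036,0,0],
    [-6,0,0,0,0.036,0,0],
    [-6,0,0,0,0.036,0,0],
    [-6,0,0,0,0.036,0,0],
    [-13,0,13,0,0,0,0],
    [-13,0,13,0,0,0,0],
    [-13,0,13,0,0,0,0],
    [-13,0,13,0,0,0,0],
    [0,0,0,0,0,0,0]
  ]
}}

```text
t: 18.37
tcp_pos: [0.4715, -0.1962, 0.0714]
tool_rot: [0.923, 0.063, 0.378, -0.03]
force: [0.3, 0.0, -0.4]
finger_gap: 0.496
```

```bash
python3 st.py wrist:w16.png;  python3 - <<'E'
from plan import *
plan([([.465,-.190,.04],Rup(.12,.8,1),3),([.52,-.1845,.04],Rup(.12,.8,1),4)],1)
E
python3 v.py 16 220 160 260 200
```

```text
18.37 q [-1.0897, 0.7548, 2.3149, 1.8332, 0.757, -1.4611] p [0.4715, -0.1962, 0.0714] R [[0.706, 0.139, 0.694], [0.094, -0.99, 0.103], [0.702, -0.008, -0.712]] F [ 0.3  0.  -0.4] gap 0.496
[-9.0, -2.0, 6.0, -0.006, -0.003, 0.003] dqmax 0.073 [-1.09, 0.79, 2.33, 1.89, 0.77, -1.53]
[-9.0, -2.0, 6.0, -0.006, -0.003, 0.003] dqmax 0.071 [-1.09, 0.83, 2.34, 1.95, 0.78, -1.6]
[-9.0, -2.0, 6.0, -0.006, -0.003, 0.003] dqmax 0.069 [-1.09, 0.86, 2.35, 2.01, 0.8, -1.67]
[10.0, 0.0, 10.0, -0.0, 0.0, -0.0] dqmax 0.049 [-1.05, 0.85, 2.33, 2.01, 0.79, -1.62]
[10.0, 0.0, 10.0, 0.0, 0.0, -0.0] dqmax 0.047 [-1.01, 0.84, 2.3, 2.02, 0.77, -1.57]
[10.0, 0.0, 10.0, 0.0, -0.0, 0.0] dqmax 0.046 [-0.97, 0.83, 2.27, 2.02, 0.76, -1.53]
[10.0, 0.0, 10.0, 0.0, 0.0, -0.0] dqmax 0.045 [-0.93, 0.83, 2.25, 2.02, 0.74, -1.48]
```

View pics/c16.png

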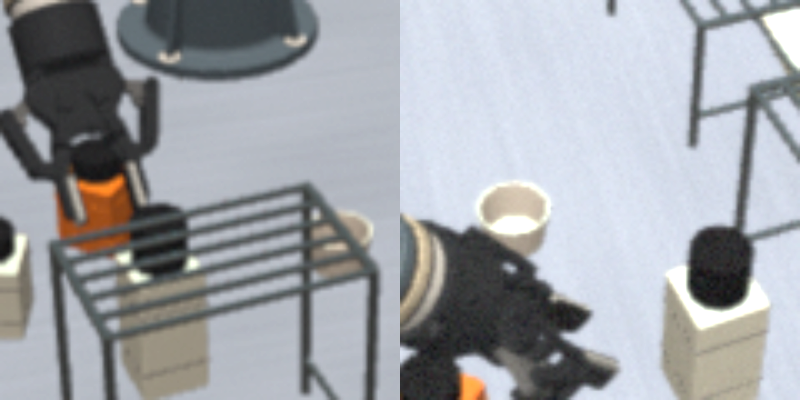

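View pics/w16.png

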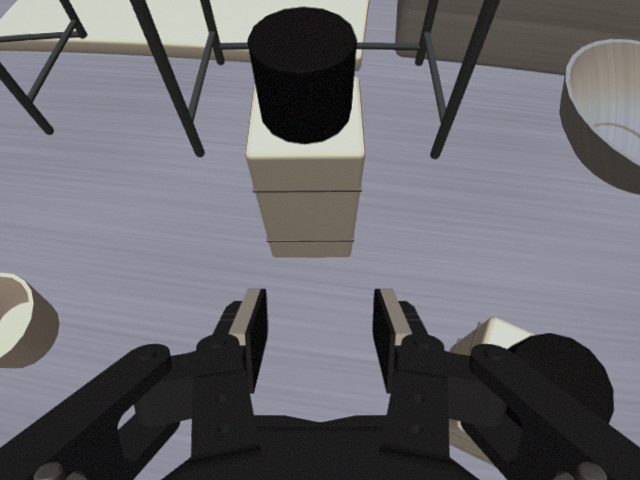

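{"name": "servo_tool", "arguments": {
  "motion": [
    [14,-6,14,0,0,0,0],
    [5,-1,4,0,0,0,0],
    [-10,0,10,0,0,0,0],
    [-10,0,10,0,0,0,0],
    [0,0,0,0,0,0,0]
  ]
}}

```text
t: 18.93
tcp_pos: [0.5011, -0.1866, 0.0542]
tool_rot: [0.921, 0.068, 0.384, -0.024]
force: [-0.6, 0.3, 0.0]
finger_gap: 0.496
```

```bash
python3 st.py wrist:w17.png; python3 v.py 17 220 160 260 200;  python3 - <<'E'
from plan import *
plan([([.52,-.1845,.04],Rup(.12,.8,1),2),([.60,-.1745,.04],Rup(.12,.8,1),8)],1)
E
```

```text
18.93 q [-1.0002, 0.8077, 2.2848, 1.9604, 0.7698, -1.5195] p [0.5011, -0.1866, 0.0542] R [[0.696, 0.144, 0.703], [0.108, -0.99, 0.096], [0.71, 0.009, -0.704]] F [-0.6  0.3  0. ] gap 0.496
[1.0, 0.0, 12.0, -0.005, -0.01, 0.012] dqmax 0.034 [-0.97, 0.82, 2.27, 1.99, 0.76, -1.5]
[1.0, 0.0, 12.0, -0.005, -0.01, 0.012] dqmax 0.033 [-0.93, 0.83, 2.25, 2.02, 0.74, -1.48]
[7.0, -0.0, 7.0, -0.0, 0.0, 0.0] dqmax 0.031 [-0.91, 0.82, 2.23, 2.03, 0.73, -1.45]
[7.0, -0.0, 7.0, 0.0, 0.0, 0.0] dqmax 0.031 [-0.89, 0.82, 2.21, 2.03, 0.71, -1.42]
[7.0, -0.0, 7.0, 0.0, 0.0, 0.0] dqmax 0.030 [-0.86, 0.81, 2.19, 2.03, 0.7, -1.39]
[7.0, -0.0, 7.0, 0.0, 0.0, 0.0] dqmax 0.030 [-0.84, 0.81, 2.17, 2.03, 0.69, -1.36]
[7.0, -0.0, 7.0, 0.0, 0.0, -0.0] dqmax 0.030 [-0.82, 0.81, 2.15, 2.02, 0.67, -1.33]
[7.0, -0.0, 7.0, -0.0, 0.0, -0.0] dqmax 0.030 [-0.8, 0.81, 2.13, 2.02, 0.66, -1.3]
[7.0, -0.0, 7.0, 0.0, 0.0, 0.0] dqmax 0.029 [-0.78, 0.81, 2.11, 2.02, 0.65, -1.27]
[7.0, -0.0, 7.0, 0.0, 0.0, 0.0] dqmax 0.029 [-0.76, 0.81, 2.09, 2.01, 0.63, -1.24]
```

View pics/c17.png

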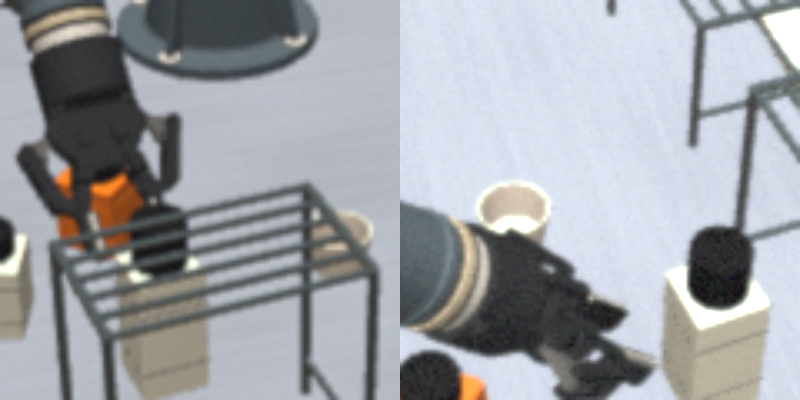

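View pics/w17.png

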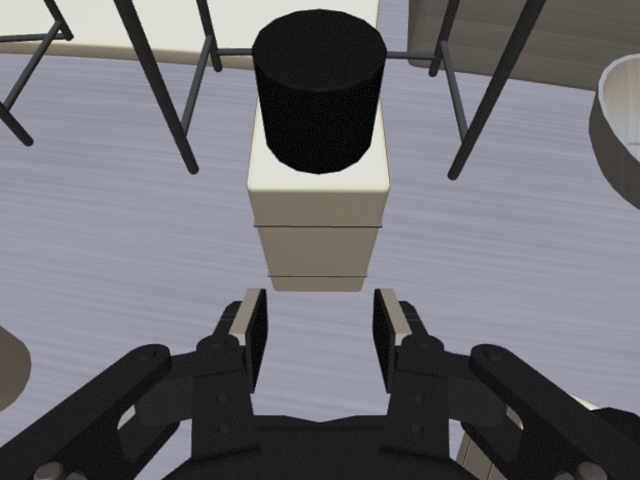

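{"name": "servo_tool", "arguments": {
  "motion": [
    [-13,0,13,0,-0.01,0.01,0],
    [-2,0,12,0,0,0,0],
    [7,0,7,0,0,0,0],
    [0,0,0,0,0,0,0]
  ]
}}

```text
t: 19.42
tcp_pos: [0.5188, -0.1862, 0.0312]
tool_rot: [0.922, 0.064, 0.382, -0.022]
force: [0.4, -0.0, 0.2]
finger_gap: 0.501
```

```bash
python3 st.py wrist:w18.png
```

```text
19.42 q [-0.9503, 0.8619, 2.2494, 2.0365, 0.7703, -1.5426] p [0.5188, -0.1862, 0.0312] R [[0.701, 0.134, 0.701], [0.1, -0.991, 0.09], [0.706, 0.007, -0.708]] F [ 0.4 -0.   0.2] gap 0.501
```

View pics/w18.png

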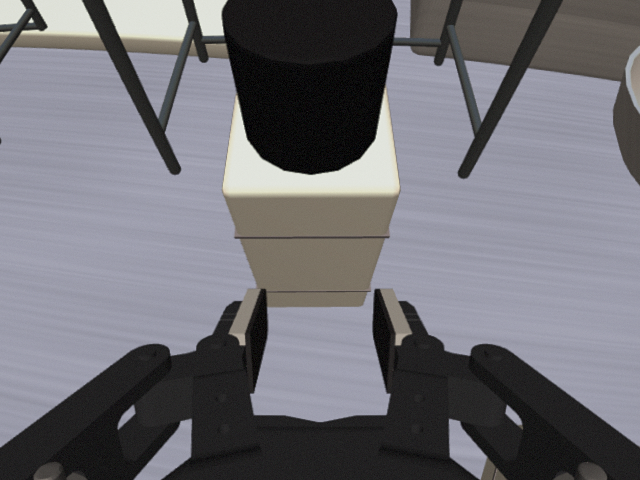

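{"name": "servo_tool", "arguments": {
  "motion": [
    [4,0,4,0,0,0,0],
    [4,0,4,0,0,0,0],
    [4,0,4,0,0,0,0],
    [4,0,4,0,0,0,0],
    [4,0,4,0,0,0,0],
    [4,0,4,0,0,0,0]
  ]
}}

```text
t: 19.97
tcp_pos: [0.5519, -0.1815, 0.0334]
tool_rot: [0.923, 0.062, 0.38, -0.022]
force: [-2.7, -0.7, 0.6]
finger_gap: 0.493
```

```bash
python3 st.py wrist:w19.png
```

```text
19.97 q [-0.8666, 0.8386, 2.1854, 2.0413, 0.7223, -1.431] p [0.5519, -0.1815, 0.0334] R [[0.703, 0.131, 0.699], [0.097, -0.991, 0.088], [0.704, 0.006, -0.71]] F [-2.7 -0.7  0.6] gap 0.493
```

View pics/w19.png

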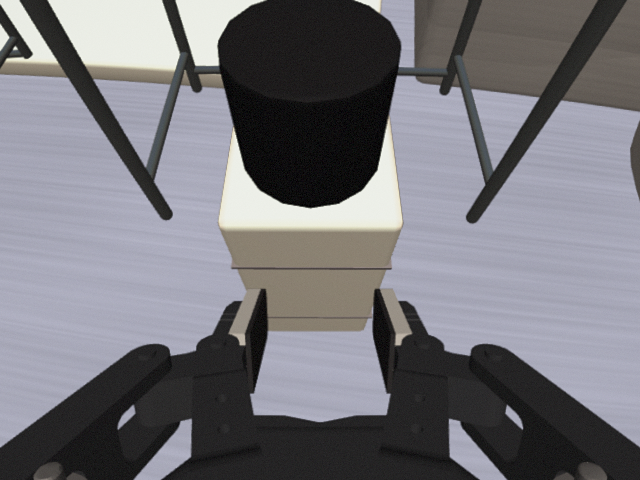

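{"name": "servo_tool", "arguments": {
  "motion": [
    [5,0,5,0,0,0,0],
    [5,0,5,0,0,0,0],
    [5,0,5,0,0,0,0],
    [5,0,5,0,0,0,0],
    [5,0,5,0,0,0,0],
    [5,0,5,0,0,0,0],
    [5,0,5,0,0,0,0]
  ]
}}

```text
t: 20.6
tcp_pos: [0.6063, -0.1733, 0.0332]
tool_rot: [0.923, 0.062, 0.38, -0.022]
force: [-3.0, -0.1, 0.7]
finger_gap: 0.498
```

```bash
python3 st.py wrist:w20.png; python3 v.py 20 230 180 320 220
```

```text
20.6 q [-0.7525, 0.8274, 2.0756, 2.0308, 0.6502, -1.2737] p [0.6063, -0.1733, 0.0332] R [[0.703, 0.132, 0.699], [0.098, -0.991, 0.089], [0.704, 0.006, -0.71]] F [-3.  -0.1  0.7] gap 0.498
```

View pics/w20.png

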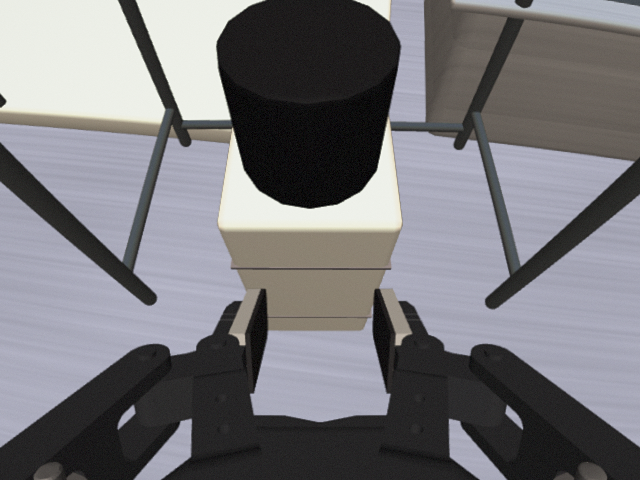

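View pics/c20.png

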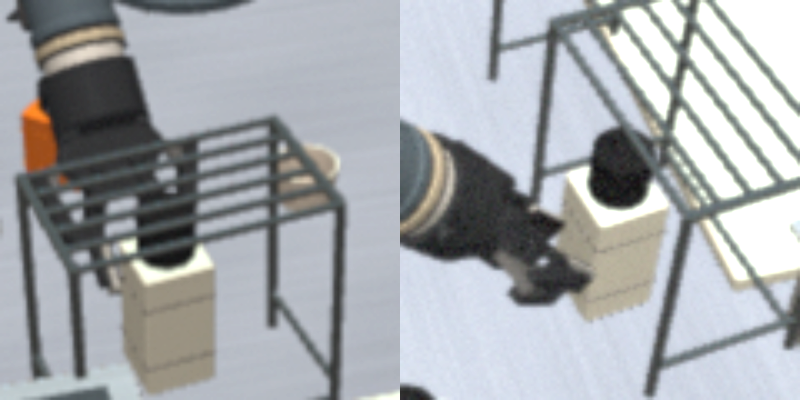

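```bash
cat > loc.py <<'E'
from h import *
import sys
W=snap('wrist');u,v,z,cx,cy,yaw=map(float,sys.argv[1:])
p=onz(W,(u,v),z);d=p[:2]-[cx,cy];c,s=np.cos(yaw),np.sin(yaw)
print('world',p.round(4),'local',round(c*d[0]+s*d[1],4),round(-s*d[0]+c*d[1],4))
E
python3 loc.py 309 51 .15 .664 -.167 .122
```

```text
world [ 0.6147 -0.1695  0.15  ] local -0.0493 0.0035
```

{"name": "servo_tool", "arguments": {
  "motion": [
    [5,0,5,0,0,0,0],
    [5,0,5,0,0,0,0],
    [5,0,5,0,0,0,0],
    [5,0,5,0,0,0,0],
    [2,0,2,0,0,0,0]
  ]
}}

```text
t: 21.22
tcp_pos: [0.6373, -0.1691, 0.0326]
tool_rot: [0.923, 0.061, 0.379, -0.023]
force: [-2.0, -1.1, 0.6]
finger_gap: 0.502
```

```bash
python3 st.py wrist:w21.png; python3 loc.py 309 51 .15 .664 -.167 .122
```

```text
21.22 q [-0.6963, 0.8269, 2.0094, 2.01, 0.6057, -1.1778] p [0.6373, -0.1691, 0.0326] R [[0.705, 0.129, 0.697], [0.094, -0.992, 0.089], [0.703, 0.003, -0.711]] F [-2.  -1.1  0.6] gap 0.502
world [ 0.6456 -0.1657  0.15  ] local -0.0181 0.0035
```

View pics/w21.png

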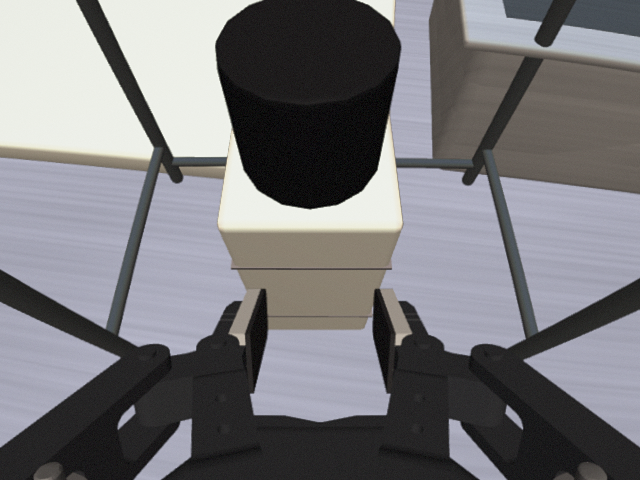

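{"name": "servo_tool", "arguments": {
  "motion": [
    [-8,0,-8,0,0,0,0],
    [-14,0,-14,0,0,0,0],
    [-14,0,-14,0,0,0,0],
    [-14,0,-14,0,0,0,0],
    [-8,0,-14,0,0,0,0],
    [6,0,-16,0,0,0,0],
    [0,0,0,0,0,0,0]
  ]
}}

```text
t: 21.9
tcp_pos: [0.5443, -0.1814, 0.0532]
tool_rot: [0.922, 0.063, 0.381, -0.023]
force: [-0.4, 0.2, 0.1]
finger_gap: 0.499
```

```bash
python3 st.py wrist:w22.png; python3 v.py 22 230 180 320 220
python3 - <<'E'
from plan import *
plan([([.52,-.19,.18],Rup(.12,.8,1),6),([.47,-.24,.24],Rup(-.1,np.pi/2-.001,1),16)],1)
for fl in(0,1):
  for be in(.7,.8):
    for x in(.49,.53,.6): print(fl,be,x,[s.round(2).tolist() for s in ik(np.array([x,.15,.03]),Rup(.115,be,fl),n=25)])
  print('place',fl,[s.round(2).tolist() for s in ik(np.array([.54,.15,.03]),Rup(.115,np.pi/2-.001,fl),n=25)])
E
```

```text
21.9 q [-0.8848, 0.7893, 2.2019, 1.9853, 0.7135, -1.3839] p [0.5443, -0.1814, 0.0532] R [[0.701, 0.134, 0.7], [0.099, -0.991, 0.09], [0.706, 0.006, -0.708]] F [-0.4  0.2  0.1] gap 0.499
[12.0, 1.0, -18.0, -0.001, -0.002, 0.003] dqmax 0.083 [-0.89, 0.73, 2.2, 1.92, 0.69, -1.3]
[12.0, 1.0, -18.0, -0.001, -0.002, 0.003] dqmax 0.094 [-0.9, 0.67, 2.2, 1.84, 0.67, -1.21]
[12.0, 1.0, -18.0, -0.001, -0.002, 0.003] dqmax 0.105 [-0.91, 0.61, 2.2, 1.75, 0.66, -1.1]
[12.0, 1.0, -18.0, -0.001, -0.002, 0.003] dqmax 0.113 [-0.92, 0.55, 2.19, 1.65, 0.65, -0.99]
[12.0, 1.0, -18.0, -0.001, -0.002, 0.003] dqmax 0.119 [-0.93, 0.49, 2.18, 1.55, 0.65, -0.87]
[12.0, 1.0, -18.0, -0.001, -0.002, 0.003] dqmax 0.120 [-0.94, 0.43, 2.17, 1.44, 0.66, -0.75]
[0.0, 3.0, -5.0, -0.005, -0.048, 0.013] dqmax 0.161 [-0.93, 0.4, 2.14, 1.32, 0.63, -0.59]
[-0.0, 3.0, -5.0, -0.005, -0.048, 0.013] dqmax 0.168 [-0.91, 0.37, 2.11, 1.19, 0.61, -0.42]
[-0.0, 3.0, -5.0, -0.005, -0.048, 0.013] dqmax 0.171 [-0.89, 0.35, 2.08, 1.05, 0.6, -0.25]
[-1.0, 3.0, -5.0, -0.005, -0.048, 0.013] dqmax 0.167 [-0.87, 0.33, 2.05, 0.91, 0.61, -0.0
[... 927 characters left out ...]
5, -0.048, 0.013] dqmax 0.058 [-0.7, 0.34, 1.66, 0.04, 1.1, 0.95]
[-3.0, 3.0, -4.0, -0.005, -0.048, 0.013] dqmax 0.058 [-0.68, 0.35, 1.63, 0.0, 1.16, 0.99]
0 0.7 0.49 []
0 0.7 0.53 [[0.04, 1.0, 2.39, 3.08, 1.13, 1.55]]
0 0.7 0.6 [[0.03, 0.91, 2.22, 3.06, 0.86, 1.57]]
0 0.8 0.49 []
0 0.8 0.53 [[0.04, 0.89, 2.34, 3.07, 0.86, 1.56]]
0 0.8 0.6 [[0.03, 0.84, 2.16, 3.05, 0.63, 1.59]]
place 0 [[0.07, 0.7, 1.73, 0.0, 0.72, -1.61]]
1 0.7 0.49 []
1 0.7 0.53 [[0.04, 1.0, 2.39, 3.08, 1.13, -1.59]]
1 0.7 0.6 [[0.03, 0.91, 2.22, 3.06, 0.86, -1.57]]
1 0.8 0.49 []
1 0.8 0.53 [[0.04, 0.89, 2.34, 3.07, 0.86, -1.58]]
1 0.8 0.6 [[0.03, 0.84, 2.16, 3.05, 0.63, -1.55]]
place 1 [[0.07, 0.7, 1.73, 0.0, 0.72, 1.53]]
```

View pics/c22.png

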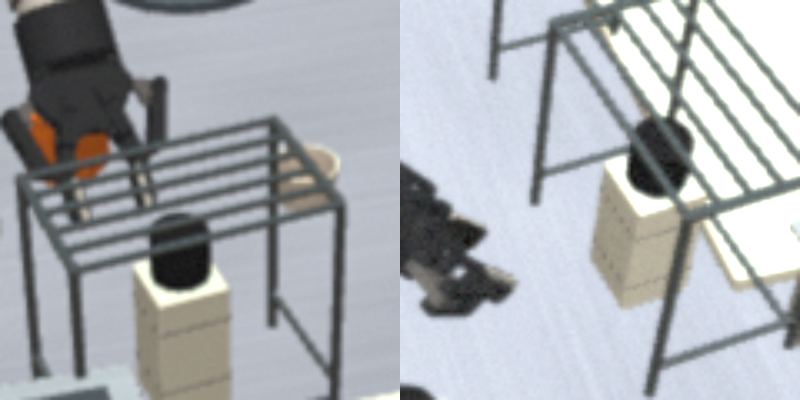

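The tall canister stands under the high stand: its cap is about 18 mm behind mid-stand and about 21 mm inside the roof's front edge. Next is the short canister.

{"name": "servo_tool", "arguments": {
  "motion": [
    [12,1,-18,0,0,0,0],
    [12,1,-18,0,0,0,0],
    [12,1,-18,0,0,0,0],
    [12,1,-18,0,0,0,0],
    [12,1,-18,0,0,0,0],
    [12,1,-18,0,0,0,0],
    [0,3,-5,0,-0.045,0.013,0.5],
    [0,3,-5,0,-0.045,0.013,1],
    [0,3,-5,0,-0.045,0.013,1],
    [-1,3,-5,0,-0.045,0.013,1],
    [-1,3,-5,0,-0.045,0.013,1],
    [-1,3,-5,0,-0.048,0.013,1]
  ]
}}

```text
t: 23.05
tcp_pos: [0.5064, -0.2083, 0.2012]
tool_rot: [0.969, 0.034, 0.243, -0.032]
force: [-0.3, 0.5, -0.2]
finger_gap: 1.0
```

{"name": "servo_tool", "arguments": {
  "motion": [
    [-1,3,-5,0,-0.055,0.013,1],
    [-1,3,-5,0,-0.06,0.013,1],
    [-1,3,-5,0,-0.06,0.013,1],
    [-2,3,-5,0,-0.06,0.013,1],
    [-2,3,-5,0,-0.06,0.013,1],
    [-2,3,-4,0,-0.06,0.013,1],
    [-2,3,-4,0,-0.06,0.013,1],
    [0,0,0,0,0,0,1]
  ]
}}

```text
t: 23.72
tcp_pos: [0.4915, -0.2288, 0.23]
tool_rot: [0.999, -0.001, 0.026, -0.035]
force: [-0.3, -1.2, -0.2]
finger_gap: 1.002
```

```bash
python3 st.py
python3 - <<'E'
from plan import *
plan([([.45,-.28,.22],Rup(-.27,np.pi/2-.001,1),6)],1)
E
```

```text
23.72 q [-0.6958, 0.3773, 1.6205, 0.0957, 1.1515, 0.8367] p [0.4915, -0.2288, 0.23] R [[0.999, 0.001, 0.051], [-0.003, -0.997, 0.071], [0.051, -0.071, -0.996]] F [-0.3 -1.2 -0.2] gap 1.002
[-7.0, 9.0, 1.0, -0.013, -0.007, 0.045] dqmax 0.039 [-0.71, 0.38, 1.63, 0.08, 1.14, 0.88]
[-7.0, 9.0, 1.0, -0.013, -0.007, 0.045] dqmax 0.039 [-0.72, 0.38, 1.63, 0.06, 1.14, 0.91]
[-6.0, 9.0, 1.0, -0.013, -0.007, 0.045] dqmax 0.039 [-0.73, 0.37, 1.64, 0.05, 1.13, 0.95]
[-6.0, 9.0, 1.0, -0.013, -0.007, 0.045] dqmax 0.039 [-0.74, 0.38, 1.64, 0.03, 1.12, 0.99]
[-5.0, 10.0, 1.0, -0.013, -0.007, 0.045] dqmax 0.040 [-0.76, 0.38, 1.65, 0.02, 1.12, 1.03]
[-5.0, 10.0, 2.0, -0.013, -0.007, 0.045] dqmax 0.040 [-0.77, 0.38, 1.65, 0.0, 1.11, 1.07]
```

{"name": "servo_tool", "arguments": {
  "motion": [
    [-9,12,3,-0.02,-0.012,0.065,1],
    [-9,12,3,-0.02,-0.012,0.065,1],
    [-8,13,3,-0.02,-0.012,0.07,1],
    [-7,14,3,-0.02,-0.012,0.07,1],
    [0,0,0,0,0,0,1]
  ]
}}

```text
t: 24.13
tcp_pos: [0.4551, -0.2719, 0.2109]
tool_rot: [0.991, -0.135, -0.003, -0.001]
force: [0.1, 0.1, 0.3]
finger_gap: 0.997
```

```bash
python3 st.py wrist:w23.png
```

```text
24.13 q [-0.7481, 0.3917, 1.6545, -0.0025, 1.1016, 1.095] p [0.4551, -0.2719, 0.2109] R [[0.963, -0.268, -0.006], [-0.268, -0.963, 0.003], [-0.006, -0.001, -1.0]] F [0.1 0.1 0.3] gap 0.997
```

View pics/w23.png

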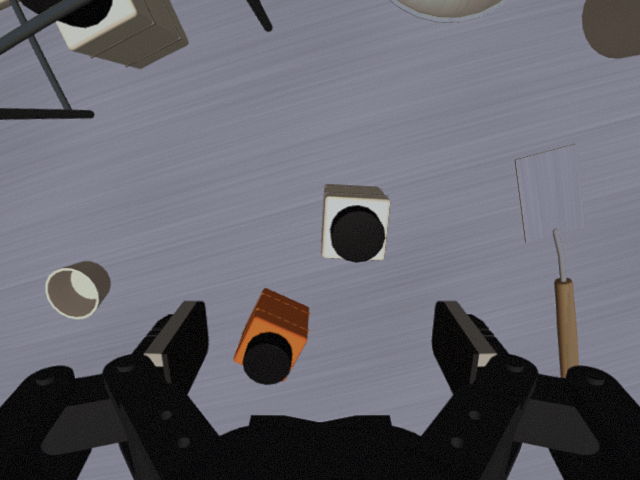

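Run:
```python
from plan import *
W=snap('wrist')
c=[onz(W,p,.068) for p in[(326,195),(390,197),(385,262),(322,259)]];m=np.mean(c,0);cap=onz(W,(357.5,233.5),.09)
print(m.round(4),cap.round(4),[np.arctan2(*(c[i]-c[j])[[1,0]]).round(3) for i,j in((1,2),(0,3))])
p=(m+cap)[:2]/2
plan([([p[0],p[1],.15],Rup(-.28,np.pi/2-.001,1),3),([p[0],p[1],.026],Rup(-.28,np.pi/2-.001,1),6)],1)
```

```text
[ 0.4337 -0.2962  0.068 ] [ 0.4363 -0.2963  0.09  ] [np.float64(-0.293), np.float64(-0.327)]
[-4.0, 10.0, 21.0, -0.001, 0.002, 0.004] dqmax 0.054 [-0.77, 0.41, 1.68, -0.0, 1.05, 1.08]
[-4.0, 10.0, 21.0, -0.001, 0.002, 0.004] dqmax 0.054 [-0.79, 0.44, 1.71, 0.0, 0.99, 1.06]
[-4.0, 10.0, 21.0, -0.001, 0.002, 0.004] dqmax 0.054 [-0.81, 0.47, 1.73, 0.0, 0.94, 1.04]
[-0.0, -0.0, 21.0, 0.0, 0.0, 0.0] dqmax 0.050 [-0.81, 0.5, 1.75, 0.0, 0.89, 1.04]
[-0.0, -0.0, 21.0, 0.0, 0.0, 0.0] dqmax 0.050 [-0.81, 0.53, 1.77, 0.0, 0.84, 1.04]
[-0.0, -0.0, 21.0, 0.0, -0.0, 0.0] dqmax 0.049 [-0.81, 0.57, 1.78, 0.0, 0.79, 1.04]
[-0.0, -0.0, 21.0, 0.0, 0.0, 0.0] dqmax 0.048 [-0.81, 0.6, 1.8, 0.0, 0.74, 1.04]
[-0.0, -0.0, 21.0, 0.0, 0.0, 0.0] dqmax 0.047 [-0.81, 0.64, 1.81, 0.0, 0.7, 1.04]
[-0.0, -0.0, 21.0, 0.0, -0.0, 0.0] dqmax 0.046 [-0.81, 0.68, 1.82, 0.0, 0.65, 1.04]
```

{"name": "servo_tool", "arguments": {
  "motion": [
    [-4,10,20,0,0.002,0.008,1],
    [-4,10,20,0,0.002,0.008,1],
    [-4,9,20,0,0.002,0.008,1],
    [0,0,20,0,0,0,1],
    [0,0,20,0,0,0,1],
    [0,0,20,0,0,0,1],
    [0,0,0,0,0,0,1]
  ]
}}

```text
t: 24.82
tcp_pos: [0.4433, -0.2933, 0.0903]
tool_rot: [0.99, -0.138, 0.008, -0.002]
force: [-0.4, 0.1, -0.7]
finger_gap: 1.003
```

```bash
python3 st.py wrist:w24.png
python3 - <<'E'
from plan import *
plan([([.435,-.296,.026],Rup(-.29,np.pi/2-.001,1),3)],1)
E
```

```text
24.82 q [-0.8029, 0.5635, 1.7792, 0.0181, 0.7876, 1.0322] p [0.4433, -0.2933, 0.0903] R [[0.962, -0.273, 0.017], [-0.274, -0.962, 0.001], [0.016, -0.005, -1.0]] F [-0.4  0.1 -0.7] gap 1.003
[-3.0, 2.0, 22.0, -0.001, -0.006, 0.004] dqmax 0.048 [-0.81, 0.6, 1.79, 0.01, 0.74, 1.04]
[-3.0, 2.0, 22.0, -0.001, -0.006, 0.004] dqmax 0.047 [-0.81, 0.64, 1.81, 0.01, 0.69, 1.04]
[-3.0, 2.0, 22.0, -0.001, -0.006, 0.004] dqmax 0.046 [-0.81, 0.68, 1.82, 0.0, 0.65, 1.05]
```

View pics/w24.png

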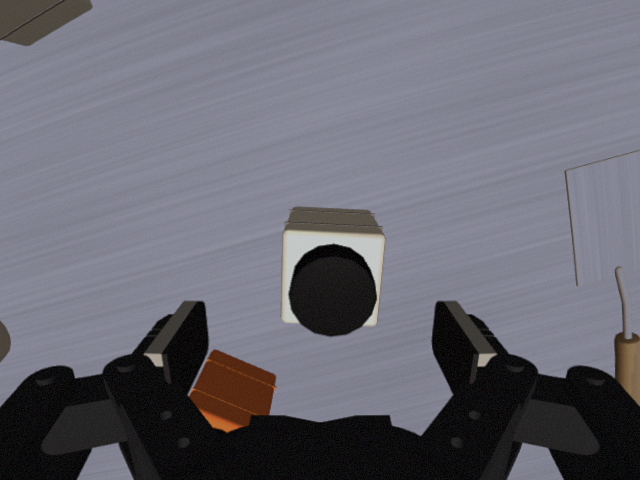

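{"name": "servo_tool", "arguments": {
  "motion": [
    [-3,2,22,0,-0.006,0.006,1],
    [-3,2,22,0,-0.006,0.006,1],
    [-2,2,20,0,-0.004,0.006,1],
    [0,0,0,0,0,0,1]
  ]
}}

```text
t: 25.2
tcp_pos: [0.4414, -0.3, 0.0318]
tool_rot: [0.989, -0.144, 0.007, 0.001]
force: [-0.8, 0.1, 0.1]
finger_gap: 1.002
```

```bash
python3 st.py
```

```text
25.2 q [-0.8109, 0.6677, 1.8053, 0.0116, 0.6557, 1.0406] p [0.4414, -0.3, 0.0318] R [[0.958, -0.286, 0.014], [-0.286, -0.958, -0.004], [0.015, 0.0, -1.0]] F [-0.8  0.1  0.1] gap 1.002
```

{"name": "servo_tool", "arguments": {
  "motion": [
    [-6,-2,7,0,-0.014,0,1],
    [0,0,0,0,0,0,1]
  ]
}}

```text
t: 25.37
tcp_pos: [0.4376, -0.2968, 0.0265]
tool_rot: [0.99, -0.144, 0.001, 0.001]
force: [-0.2, -0.4, -0.4]
finger_gap: 0.999
```

{"name": "servo_tool", "arguments": {
  "motion": [
    [0,0,1,0,0,0,-1],
    [0,0,1,0,0,0,-1],
    [0,0,0,0,0,0,-1],
    [0,0,0,0,0,0,-1],
    [0,0,0,0,0,0,-1],
    [0,0,0,0,0,0,-1]
  ]
}}

```text
t: 25.87
tcp_pos: [0.441, -0.2988, 0.0302]
tool_rot: [0.99, -0.143, 0.006, 0.004]
force: [-1.2, -0.0, -2.2]
finger_gap: 0.617
```

```bash
python3 st.py
```

```text
25.87 q [-0.8057, 0.6701, 1.8081, 0.0011, 0.6498, 1.0504] p [0.441, -0.2988, 0.0302] R [[0.959, -0.282, 0.01], [-0.282, -0.959, -0.009], [0.012, 0.006, -1.0]] F [-1.2 -0.  -2.2] gap 0.617
```

Run:
```python
from plan import *
s=manip.sense();M=R.from_quat(s['tool_rot']).as_matrix()
plan([([.44,-.298,.15],M,5),([.50,-.07,.17],Rup(-.07,np.pi/2-.001,1),8),([.536,.15,.15],Rup(.115,np.pi/2-.001,1),8)],1)
```

```text
[0.0, 0.0, -24.0, 0.0, 0.0, 0.0] dqmax 0.053 [-0.81, 0.63, 1.8, 0.0, 0.7, 1.05]
[0.0, 0.0, -24.0, 0.0, 0.0, 0.0] dqmax 0.055 [-0.81, 0.58, 1.79, 0.0, 0.76, 1.05]
[0.0, 0.0, -24.0, 0.0, 0.0, 0.0] dqmax 0.056 [-0.81, 0.54, 1.77, 0.0, 0.81, 1.05]
[0.0, 0.0, -24.0, 0.0, 0.0, 0.0] dqmax 0.057 [-0.81, 0.51, 1.75, 0.0, 0.87, 1.05]
[0.0, 0.0, -24.0, 0.0, 0.0, 0.0] dqmax 0.057 [-0.81, 0.47, 1.73, 0.0, 0.93, 1.05]
[-1.0, -29.0, -3.0, 0.001, -0.001, -0.027] dqmax 0.050 [-0.76, 0.46, 1.75, 0.0, 0.93, 1.07]
[-0.0, -29.0, -3.0, 0.001, -0.001, -0.027] dqmax 0.052 [-0.7, 0.44, 1.76, -0.0, 0.92, 1.1]
[1.0, -29.0, -3.0, 0.001, -0.001, -0.027] dqmax 0.054 [-0.65, 0.43, 1.77, -0.0, 0.93, 1.13]
[2.0, -29.0, -3.0, 0.001, -0.001, -0.027] dqmax 0.056 [-0.59, 0.42, 1.78, -0.0, 0.93, 1.15]
[2.0, -29.0, -3.0, 0.001, -0.001, -0.027] dqmax 0.057 [-0.54, 0.42, 1.78, -0.0, 0.93, 1.18]
[3.0, -29.0, -3.0, 0.001, -0.001, -0.027] dqmax 0.058 [-0.48, 0.41, 1.78, -0.0, 0.94, 1.22]
[4.0, -29.0, -3.0, 0.001, -0.001, -0.027] dqmax 0.059 [-0.42, 0.41, 1.78, -0.0, 0.95, 1.25]
[5.0, -29.0, -3.0, 0.001, -0.001, -0.027] dqmax 0.059 [-0.36, 0.41, 1.77, 0.0, 0.96, 1.28]
[3.0, -28.0, 3.0, 0.0, -0.0, -0.023] dqmax 0.056 [-0.31, 0.42, 1.76, 0.0, 0.96, 1.31]
[3.0, -28.0, 3.0, 0.0, -0.0, -0.023] dqmax 0.056 [-0.25, 0.42, 1.76, 0.0, 0.96, 1.35]
[4.0, -28.0, 3.0, 0.0, -0.0, -0.023] dqmax 0.056 [-0.19, 0.43, 1.75, 0.0, 0.95, 1.38]
[4.0, -28.0, 3.0, 0.0, -0.0, -0.023] dqmax 0.055 [-0.14, 0.44, 1.74, 0.0, 0.96, 1.41]
[5.0, -27.0, 3.0, 0.0, -0.0, -0.023] dqmax 0.054 [-0.08, 0.46, 1.73, 0.0, 0.96, 1.44]
[6.0, -27.0, 3.0, 0.0, -0.0, -0.023] dqmax 0.053 [-0.03, 0.47, 1.71, 0.0, 0.96, 1.47]
[6.0, -27.0, 3.0, 0.0, 0.0, -0.023] dqmax 0.052 [0.02, 0.49, 1.68, 0.0, 0.97, 1.5]
[7.0, -27.0, 3.0, 0.0, -0.0, -0.023] dqmax 0.051 [0.07, 0.5, 1.66, 0.0, 0.98, 1.53]
```

{"name": "servo_tool", "arguments": {
  "motion": [
    [0,0,-20,0,0,0,-1],
    [0,0,-25,0,0,0,-1],
    [0,0,-25,0,0,0,-1],
    [0,0,-25,0,0,0,-1],
    [0,0,-25,0,0,0,-1],
    [0,0,0,0,0,0,-1]
  ]
}}

```text
t: 26.37
tcp_pos: [0.4376, -0.2956, 0.152]
tool_rot: [0.99, -0.143, 0.002, 0.001]
force: [0.8, -0.8, -1.4]
finger_gap: 0.612
```

{"name": "servo_tool", "arguments": {
  "motion": [
    [-1,-29,-3,0,0,-0.027,-1],
    [0,-29,-3,0,0,-0.027,-1],
    [1,-29,-3,0,0,-0.027,-1],
    [2,-29,-3,0,0,-0.027,-1],
    [2,-29,-3,0,0,-0.027,-1],
    [3,-29,-3,0,0,-0.027,-1],
    [4,-29,-3,0,0,-0.027,-1],
    [5,-29,-3,0,0,-0.027,-1]
  ]
}}

```text
t: 27.03
tcp_pos: [0.4958, -0.0676, 0.1707]
tool_rot: [0.999, -0.037, -0.001, 0.002]
force: [1.0, 0.4, -2.8]
finger_gap: 0.62
```

```bash
python3 st.py
python3 - <<'E'
from plan import *
plan([([.536,.15,.15],Rup(.115,np.pi/2-.001,1),8)],1)
E
```

```text
27.03 q [-0.3564, 0.4059, 1.774, -0.0049, 0.9615, 1.2905] p [0.4958, -0.0676, 0.1707] R [[0.997, -0.073, -0.001], [-0.073, -0.997, -0.004], [-0.001, 0.004, -1.0]] F [ 1.   0.4 -2.8] gap 0.62
[3.0, -27.0, 2.0, 0.0, 0.0, -0.024] dqmax 0.056 [-0.3, 0.41, 1.77, -0.0, 0.96, 1.32]
[4.0, -27.0, 2.0, 0.0, 0.0, -0.024] dqmax 0.056 [-0.25, 0.42, 1.77, -0.0, 0.95, 1.35]
[4.0, -27.0, 3.0, 0.0, 0.0, -0.024] dqmax 0.055 [-0.19, 0.43, 1.76, -0.0, 0.95, 1.39]
[5.0, -27.0, 3.0, 0.0, 0.0, -0.024] dqmax 0.055 [-0.14, 0.44, 1.74, -0.0, 0.96, 1.42]
[6.0, -27.0, 3.0, 0.0, 0.0, -0.024] dqmax 0.054 [-0.08, 0.46, 1.73, -0.0, 0.96, 1.45]
[6.0, -27.0, 3.0, 0.0, 0.0, -0.024] dqmax 0.053 [-0.03, 0.47, 1.71, -0.0, 0.96, 1.47]
[7.0, -27.0, 3.0, 0.0, 0.0, -0.024] dqmax 0.051 [0.02, 0.49, 1.69, -0.0, 0.97, 1.5]
[7.0, -27.0, 3.0, 0.0, 0.0, -0.024] dqmax 0.050 [0.07, 0.5, 1.66, 0.0, 0.98, 1.53]
```

{"name": "servo_tool", "arguments": {
  "motion": [
    [3,-27,2,0,0,-0.024,-1],
    [4,-27,2,0,0,-0.024,-1],
    [4,-27,3,0,0,-0.024,-1],
    [5,-27,3,0,0,-0.024,-1],
    [6,-27,3,0,0,-0.024,-1],
    [6,-27,3,0,0,-0.024,-1],
    [7,-27,3,0,0,-0.024,-1],
    [6,-26,3,0,0,-0.024,-1],
    [0,0,0,0,0,0,-1]
  ]
}}

```text
t: 27.78
tcp_pos: [0.5282, 0.1645, 0.1371]
tool_rot: [0.998, 0.067, -0.007, 0.0]
force: [-0.3, -0.7, -1.3]
finger_gap: 0.612
```

```bash
python3 st.py wrist:w25.png
python3 - <<'E'
from plan import *
plan([([.538,.15,.05],Rup(.115,np.pi/2-.001,1),4)],1)
E
```

```text
27.78 q [0.0997, 0.5238, 1.6665, 0.0003, 0.9661, 1.5367] p [0.5282, 0.1645, 0.1371] R [[0.991, 0.133, -0.015], [0.133, -0.991, -0.001], [-0.015, -0.001, -1.0]] F [-0.3 -0.7 -1.3] gap 0.612
[3.0, 3.0, 22.0, 0.0, 0.004, 0.005] dqmax 0.053 [0.09, 0.56, 1.68, -0.0, 0.91, 1.53]
[2.0, 3.0, 22.0, 0.0, 0.004, 0.005] dqmax 0.053 [0.08, 0.59, 1.7, -0.0, 0.86, 1.53]
[2.0, 3.0, 22.0, 0.0, 0.004, 0.005] dqmax 0.052 [0.08, 0.62, 1.71, -0.0, 0.81, 1.53]
[2.0, 3.0, 22.0, 0.0, 0.004, 0.005] dqmax 0.051 [0.07, 0.66, 1.72, 0.0, 0.76, 1.53]
```

View pics/w25.png

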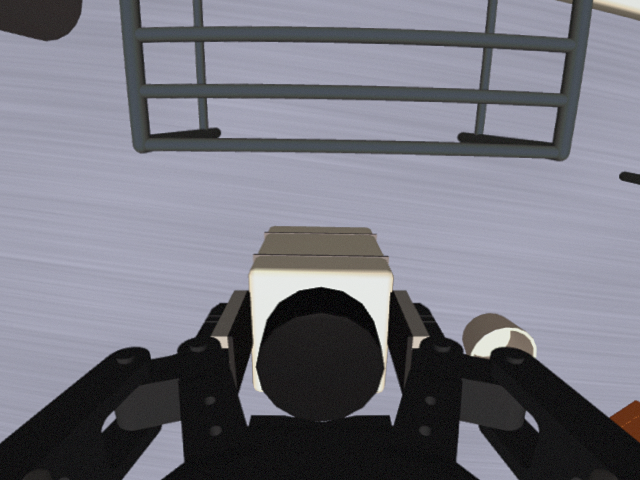

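{"name": "servo_tool", "arguments": {
  "motion": [
    [3,3,22,0,0.004,0.005,-1],
    [3,3,22,0,0.004,0.005,-1],
    [3,3,22,0,0.004,0.005,-1],
    [2,3,20,0,0.004,0.005,-1],
    [0,0,0,0,0,0,-1]
  ]
}}

```text
t: 28.25
tcp_pos: [0.5384, 0.1491, 0.0462]
tool_rot: [0.998, 0.057, -0.0, 0.001]
force: [-1.2, 0.5, -1.9]
finger_gap: 0.613
```

```bash
python3 st.py
```

```text
28.25 q [0.0718, 0.6669, 1.7228, -0.0043, 0.7526, 1.5327] p [0.5384, 0.1491, 0.0462] R [[0.994, 0.113, -0.0], [0.113, -0.994, -0.003], [-0.001, 0.003, -1.0]] F [-1.2  0.5 -1.9] gap 0.613
```

{"name": "servo_tool", "arguments": {
  "motion": [
    [1,0,9,0,0,0,-1],
    [0,0,7,0,0,0,-1],
    [0,0,0,0,0,0,-1]
  ]
}}

```text
t: 28.5
tcp_pos: [0.5387, 0.147, 0.0288]
tool_rot: [0.998, 0.055, -0.002, 0.002]
force: [-0.3, 0.0, -2.5]
finger_gap: 0.614
```

```bash
python3 st.py; python3 v.py 26 370 150 270 130
```

```text
28.5 q [0.0682, 0.6968, 1.7284, -0.0051, 0.7195, 1.5324] p [0.5387, 0.147, 0.0288] R [[0.994, 0.11, -0.003], [0.11, -0.994, -0.004], [-0.003, 0.003, -1.0]] F [-0.3  0.  -2.5] gap 0.614
```

View pics/c26.png

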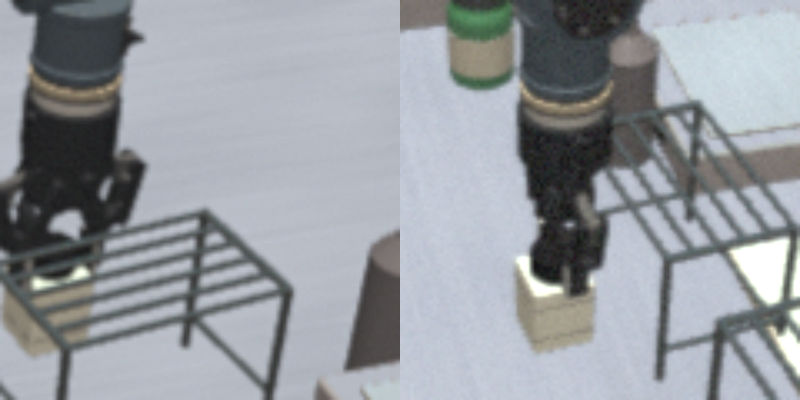

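{"name": "servo_tool", "arguments": {
  "motion": [
    [0,0,4,0,0,0,-1],
    [0,0,0,0,0,0,-1]
  ]
}}

```text
t: 28.77
tcp_pos: [0.541, 0.1477, 0.0296]
tool_rot: [0.998, 0.056, 0.001, 0.002]
force: [1.1, 0.4, -2.2]
finger_gap: 0.618
```

```bash
for i in 1 2 3; do python3 -c "
from h import *
manip.snapshot('side');s=manip.sense();print(s['force'].round(2),s['tcp_pos'].round(4))"; done
```

```text
[-0.33 -0.33 -1.69] [0.5414 0.1478 0.0297]
[ 0.47 -0.48 -2.54] [0.5414 0.1477 0.0293]
[-0.03  0.13 -0.49] [0.5409 0.1477 0.0289]
```

{"name": "servo_tool", "arguments": {
  "motion": [
    [0,0,5,0,0,0,-1],
    [0,0,3,0,0,0,-1],
    [0,0,0,0,0,0,-1]
  ]
}}

```text
t: 29.17
tcp_pos: [0.5415, 0.1478, 0.0297]
tool_rot: [0.998, 0.056, 0.003, 0.002]
force: [-0.2, 0.6, -1.3]
finger_gap: 0.618
```

```bash
for i in 1 2 3 4; do python3 -c "
from h import *
manip.snapshot('side');s=manip.sense();print(s['force'].round(2),s['tcp_pos'].round(4))"; done
```

```text
[ 0.2  -0.08 -0.92] [0.5419 0.148  0.0297]
[ 0.46 -0.13 -1.56] [0.5418 0.1479 0.029 ]
[ 0.04 -1.07 -2.16] [0.5415 0.1479 0.0284]
[-0.83  0.33  3.46] [0.5413 0.1479 0.0283]
```

{"name": "servo_tool", "arguments": {
  "motion": [
    [0,0,0,0,0,0,1],
    [0,0,0,0,0,0,1],
    [0,0,0,0,0,0,1],
    [0,0,0,0,0,0,1],
    [0,0,-15,0,0,0,1],
    [0,0,-30,0,0,0,1],
    [0,0,-35,0,0,0,1],
    [0,0,-35,0,0,0,1],
    [0,0,-35,0,0,0,0],
    [0,0,-20,0,0,0,0],
    [0,0,0,0,0,0,0]
  ]
}}

```text
t: 30.28
tcp_pos: [0.539, 0.1481, 0.1993]
tool_rot: [0.998, 0.056, -0.004, 0.002]
force: [1.1, -0.4, 0.1]
finger_gap: 0.607
```

```bash
python3 st.py wrist:w27.png;  python3 - <<'E'
from plan import *
plan([([.49,-.18,.21],Rup(.0,np.pi/2-.001,1),11)],1)
for b in(.8,.85,.9,1.0):
  for x,z in((.505,.1),(.505,.03),(.515,.03)):
    print(b,x,z,[s.round(2).tolist() for s in ik(np.array([x,.148,z]),Rup(.115,b,1),n=25)])
E
```

```text
30.28 q [0.0705, 0.4459, 1.596, -0.0043, 1.108, 1.5315] p [0.539, 0.1481, 0.1993] R [[0.994, 0.112, -0.008], [0.112, -0.994, -0.004], [-0.008, 0.003, -1.0]] F [ 1.1 -0.4  0.1] gap 0.607
[-8.0, 29.0, -1.0, 0.0, 0.001, 0.01] dqmax 0.055 [0.02, 0.43, 1.63, -0.0, 1.09, 1.49]
[-7.0, 29.0, -1.0, 0.0, 0.001, 0.01] dqmax 0.056 [-0.04, 0.42, 1.65, -0.0, 1.08, 1.44]
[-7.0, 29.0, -1.0, 0.0, 0.001, 0.01] dqmax 0.058 [-0.1, 0.4, 1.67, -0.0, 1.08, 1.39]
[-7.0, 29.0, -1.0, 0.0, 0.001, 0.01] dqmax 0.059 [-0.16, 0.39, 1.69, -0.0, 1.07, 1.34]
[-7.0, 29.0, -1.0, 0.0, 0.001, 0.01] dqmax 0.060 [-0.22, 0.38, 1.7, -0.0, 1.07, 1.3]
[-6.0, 29.0, -1.0, 0.0, 0.001, 0.01] dqmax 0.060 [-0.28, 0.38, 1.7, -0.0, 1.06, 1.25]
[-6.0, 30.0, -1.0, 0.0, 0.001, 0.01] dqmax 0.060 [-0.34, 0.37, 1.71, -0.0, 1.06, 1.2]
[-6.0, 30.0, -1.0, 0.0, 0.001, 0.01] dqmax 0.059 [-0.4, 0.37, 1.71, -0.0, 1.07, 1.15]
[-5.0, 30.0, -1.0, 0.0, 0.001, 0.01] dqmax 0.058 [-0.45, 0.37, 1.7, -0.0, 1.07, 1.1]
[-5.0, 30.0, -1.0, 0.0, 0.001, 0.01] dqmax 0.057 [-0.51, 0.37, 1.69, -0.0, 1.07, 1.05]
[-5.0, 30.0, -1.0, 0.0, 0.001, 0.01] dqmax 0.055 [-0.57, 0.38, 1.68, 0.0, 1.08, 1.0]
0.8 0.505 0.1 [[0.04, 0.68, 2.39, 3.06, 0.69, -1.56]]
0.8 0.505 0.03 [[0.04, 0.93, 2.41, 3.08, 0.96, -1.59]]
0.8 0.515 0.03 [[0.04, 0.91, 2.38, 3.07, 0.92, -1.59]]
0.85 0.505 0.1 [[0.04, 0.63, 2.35, 3.05, 0.56, -1.55]]
0.85 0.505 0.03 [[0.04, 0.87, 2.37, 3.08, 0.82, -1.58]]
0.85 0.515 0.03 [[0.04, 0.86, 2.35, 3.07, 0.78, -1.58]]
0.9 0.505 0.1 [[0.04, 0.59, 2.31, 3.04, 0.43, -1.53]]
0.9 0.505 0.03 [[0.04, 0.82, 2.34, 3.07, 0.69, -1.57]]
0.9 0.515 0.03 [[0.04, 0.81, 2.31, 3.07, 0.65, -1.57]]
1.0 0.505 0.1 [[0.05, 0.53, 2.23, 2.96, 0.2, -1.45]]
1.0 0.505 0.03 [[0.05, 0.74, 2.27, 3.06, 0.44, -1.55]]
1.0 0.515 0.03 [[0.05, 0.74, 2.24, 3.05, 0.41, -1.54]]
```

View pics/w27.png

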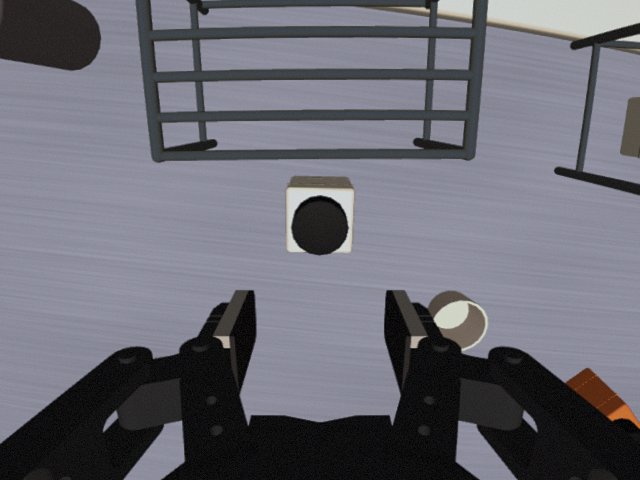

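```bash
python3 loc.py 320 225 .09 .652 .164 .115
python3 - <<'E'
from plan import *
plan([([.49,-.18,.21],Rup(.12,np.pi/2-.001,1),10),([.485,-.187,.17],Rup(.12,.85,1),14),([.49,-.05,.16],Rup(.12,.85,1),7),([.500,.147,.15],Rup(.115,.85,1),9),([.505,.148,.035],Rup(.115,.85,1),6)],1)
E
```

```text
world [0.5365 0.1469 0.09  ] local -0.1167 -0.0038
[-8.0, 32.0, -1.0, 0.0, 0.002, -0.001] dqmax 0.061 [0.01, 0.43, 1.63, -0.0, 1.09, 1.47]
[-8.0, 32.0, -1.0, 0.0, 0.002, -0.001] dqmax 0.063 [-0.05, 0.41, 1.66, -0.01, 1.08, 1.41]
[-8.0, 32.0, -1.0, 0.0, 0.002, -0.001] dqmax 0.065 [-0.12, 0.4, 1.68, -0.01, 1.07, 1.34]
[-8.0, 32.0, -1.0, 0.0, 0.002, -0.001] dqmax 0.066 [-0.18, 0.39, 1.69, -0.0, 1.07, 1.28]
[-8.0, 32.0, -1.0, 0.0, 0.002, -0.001] dqmax 0.067 [-0.25, 0.38, 1.7, -0.0, 1.06, 1.21]
[-8.0, 32.0, -1.0, 0.0, 0.002, -0.001] dqmax 0.067 [-0.31, 0.37, 1.71, -0.0, 1.06, 1.14]
[-8.0, 32.0, -1.0, 0.0, 0.002, -0.001] dqmax 0.067 [-0.38, 0.37, 1.71, -0.0, 1.06, 1.08]
[-8.0, 32.0, -1.0, 0.0, 0.002, -0.001] dqmax 0.066 [-0.44, 0.37, 1.7, -0.0, 1.07, 1.01]
[-9.0, 32.0, -1.0, 0.0, 0.002, -0.001] dqmax 0.064 [-0.51, 0.37, 1.69, -0.0, 1.07, 0.95]
[-9.0, 32.0, -1.0, 0.0, 0.002, -0.001] dqmax 0.063 [-0.57, 0.38, 1.68, 0.0, 1.08, 0.88]
[-0.0, 0.0, 3.0, 0.0, 0.051, 0.0] dqmax 0.062 [-0.59, 0.36, 1.72, 0.04, 1.02, 0.84]
[-1.0, 0.0, 3.0, 0.0, 0.051, -0.0] dqmax 0.061 [-0.61, 0.35, 1.76, 0.08, 0.96,
[... 2187 characters left out ...]
.36, 2.74, 0.41, -1.38]
[2.0, -22.0, 3.0, -0.0, 0.0, 0.0] dqmax 0.125 [-0.04, 0.45, 2.35, 2.87, 0.38, -1.43]
[2.0, -22.0, 3.0, -0.0, -0.0, 0.0] dqmax 0.131 [0.04, 0.46, 2.32, 3.0, 0.36, -1.5]
[-12.0, -0.0, 15.0, 0.0, 0.0, 0.0] dqmax 0.080 [0.04, 0.52, 2.34, 3.03, 0.44, -1.52]
[-12.0, -0.0, 15.0, 0.0, 0.0, 0.0] dqmax 0.079 [0.04, 0.59, 2.35, 3.04, 0.52, -1.54]
[-12.0, -0.0, 15.0, 0.0, 0.0, 0.0] dqmax 0.077 [0.04, 0.66, 2.36, 3.05, 0.6, -1.55]
[-12.0, -0.0, 15.0, 0.0, 0.0, 0.0] dqmax 0.074 [0.04, 0.72, 2.37, 3.06, 0.67, -1.56]
[-12.0, -0.0, 15.0, 0.0, 0.0, 0.0] dqmax 0.070 [0.04, 0.79, 2.37, 3.07, 0.74, -1.57]
[-12.0, -0.0, 15.0, 0.0, 0.0, 0.0] dqmax 0.065 [0.04, 0.85, 2.37, 3.07, 0.81, -1.58]
```

{"name": "servo_tool", "arguments": {
  "motion": [
    [-8,32,-1,0,0,0,0],
    [-8,32,-1,0,0,0,0],
    [-8,32,-1,0,0,0,0],
    [-8,32,-1,0,0,0,0],
    [-8,32,-1,0,0,0,0],
    [-8,32,-1,0,0,0,0],
    [-8,32,-1,0,0,0,0],
    [-8,32,-1,0,0,0,0],
    [-7,32,-1,0,0,0,0],
    [-7,32,-1,0,0,0,0]
  ]
}}

```text
t: 31.22
tcp_pos: [0.4807, -0.1811, 0.1854]
tool_rot: [0.998, 0.062, -0.027, -0.007]
force: [0.3, 0.1, 0.4]
finger_gap: 0.497
```

{"name": "servo_tool", "arguments": {
  "motion": [
    [0,0,2,0,0.065,0,0],
    [-1,0,2,0,0.065,0,0],
    [-1,0,2,0,0.065,0,0],
    [-1,0,2,0,0.06,0,0],
    [-1,0,2,0,0.06,0,0],
    [-1,0,2,0,0.05,0,0],
    [-1,0,2,0,0.045,0,0],
    [-1,0,2,0,0.04,0,0],
    [-1,0,2,0,0.04,0,0],
    [-1,0,2,0,0.04,0,0],
    [-1,0,2,0,0.04,0,0],
    [-1,0,2,0,0.04,0,0]
  ]
}}

```text
t: 32.22
tcp_pos: [0.4624, -0.1812, 0.1351]
tool_rot: [0.961, 0.045, 0.27, -0.036]
force: [0.1, 0.5, 0.1]
finger_gap: 0.5
```

```bash
python3 st.py
python3 - <<'E'
from plan import *
plan([([.50,-.14,.17],Rup(.12,.85,1),6),([.51,.0,.16],Rup(.12,.85,1),7),([.505,.147,.15],Rup(.115,.85,1),8)],1)
E
```

```text
32.22 q [-0.9337, 0.4306, 2.1809, 1.114, 0.5501, -0.4376] p [0.4624, -0.1812, 0.1351] R [[0.851, 0.106, 0.515], [0.067, -0.993, 0.093], [0.522, -0.044, -0.852]] F [0.1 0.5 0.1] gap 0.5
[9.0, -6.0, -1.0, -0.005, 0.029, -0.006] dqmax 0.068 [-0.92, 0.42, 2.19, 1.18, 0.55, -0.5]
[9.0, -6.0, -1.0, -0.005, 0.029, -0.006] dqmax 0.068 [-0.91, 0.42, 2.21, 1.25, 0.56, -0.56]
[9.0, -6.0, -1.0, -0.005, 0.029, -0.006] dqmax 0.069 [-0.9, 0.41, 2.22, 1.32, 0.56, -0.62]
[9.0, -6.0, -0.0, -0.005, 0.029, -0.006] dqmax 0.069 [-0.89, 0.41, 2.23, 1.39, 0.57, -0.68]
[9.0, -6.0, -0.0, -0.005, 0.029, -0.006] dqmax 0.069 [-0.88, 0.41, 2.24, 1.46, 0.57, -0.73]
[9.0, -6.0, 0.0, -0.005, 0.029, -0.006] dqmax 0.068 [-0.87, 0.4, 2.26, 1.52, 0.58, -0.79]
[2.0, -20.0, 4.0, 0.0, 0.0, 0.0] dqmax 0.074 [-0.82, 0.4, 2.28, 1.6, 0.56, -0.83]
[2.0, -20.0, 4.0, 0.0, 0.0, 0.0] dqmax 0.079 [-0.77, 0.4, 2.3, 1.68, 0.54, -0.87]
[2.0, -20.0, 4.0, 0.0, 0.0, 0.0] dqmax 0.085 [-0.72, 0.41, 2.31, 1.76, 0.52, -0.91]
[2.0, -20.0, 4.0, -0.0, 0.0, 0.0] dqmax 0.090 [-0.66, 0.41, 2.33, 1.85, 0.5, -0.96]
[2.0, -20.0, 4.0, 0.0, 0.0, 0.0] dq
[... 195 characters left out ...]
 2.14, 0.45, -1.09]
[0.0, -18.0, 2.0, -0.0, 0.0, 0.0] dqmax 0.099 [-0.41, 0.42, 2.35, 2.24, 0.44, -1.14]
[0.0, -18.0, 2.0, -0.0, -0.0, 0.0] dqmax 0.101 [-0.35, 0.43, 2.36, 2.35, 0.43, -1.18]
[0.0, -18.0, 2.0, -0.0, 0.0, 0.0] dqmax 0.103 [-0.28, 0.43, 2.36, 2.45, 0.42, -1.23]
[0.0, -18.0, 2.0, -0.0, -0.0, 0.0] dqmax 0.105 [-0.22, 0.44, 2.35, 2.55, 0.4, -1.28]
[0.0, -18.0, 2.0, -0.0, -0.0, 0.0] dqmax 0.107 [-0.15, 0.44, 2.35, 2.66, 0.39, -1.33]
[0.0, -18.0, 2.0, -0.0, 0.0, 0.0] dqmax 0.109 [-0.09, 0.45, 2.34, 2.77, 0.38, -1.38]
[0.0, -18.0, 2.0, -0.0, -0.0, 0.0] dqmax 0.112 [-0.02, 0.45, 2.33, 2.88, 0.37, -1.43]
[0.0, -18.0, 2.0, -0.0, 0.0, 0.0] dqmax 0.115 [0.04, 0.46, 2.31, 3.0, 0.35, -1.49]
```

{"name": "servo_tool", "arguments": {
  "motion": [
    [9,-6,-3,0,0.03,-0.006,0],
    [9,-6,-3,0,0.03,-0.006,0],
    [9,-6,-3,0,0.03,-0.006,0],
    [9,-6,-2,-0.01,0.03,-0.006,0],
    [9,-6,-2,-0.01,0.03,-0.006,0],
    [9,-6,-2,-0.01,0.03,-0.006,0],
    [2,-20,3,0,0,0,0],
    [2,-20,3,0,0,0,0],
    [2,-20,3,0,0,0,0],
    [2,-20,3,0,0,0,0],
    [0,0,0,0,0,0,0]
  ]
}}

```text
t: 33.13
tcp_pos: [0.4828, -0.0503, 0.1574]
tool_rot: [0.94, 0.039, 0.338, -0.035]
force: [-0.3, -0.0, 0.2]
finger_gap: 0.502
```

```bash
python3 st.py
python3 - <<'E'
from plan import *
plan([([.512,.03,.155],Rup(.12,.85,1),5),([.508,.147,.15],Rup(.115,.85,1),6)],1)
E
```

```text
33.13 q [-0.6784, 0.4045, 2.3686, 1.8368, 0.5073, -0.9326] p [0.4828, -0.0503, 0.1574] R [[0.769, 0.097, 0.632], [0.049, -0.994, 0.093], [0.638, -0.04, -0.769]] F [-0.3 -0.   0.2] gap 0.502
[5.0, -15.0, 6.0, -0.003, 0.006, -0.009] dqmax 0.095 [-0.62, 0.41, 2.37, 1.93, 0.49, -0.98]
[5.0, -15.0, 6.0, -0.003, 0.006, -0.009] dqmax 0.096 [-0.56, 0.42, 2.37, 2.03, 0.48, -1.03]
[5.0, -15.0, 6.0, -0.003, 0.006, -0.009] dqmax 0.097 [-0.49, 0.42, 2.37, 2.13, 0.46, -1.08]
[5.0, -15.0, 5.0, -0.003, 0.006, -0.009] dqmax 0.098 [-0.43, 0.43, 2.36, 2.22, 0.45, -1.13]
[5.0, -15.0, 5.0, -0.003, 0.006, -0.009] dqmax 0.098 [-0.37, 0.44, 2.35, 2.32, 0.44, -1.18]
[1.0, -19.0, 2.0, -0.001, -0.0, 0.001] dqmax 0.104 [-0.3, 0.44, 2.35, 2.43, 0.42, -1.22]
[1.0, -19.0, 2.0, -0.001, 0.0, 0.001] dqmax 0.107 [-0.23, 0.44, 2.35, 2.53, 0.41, -1.27]
[1.0, -19.0, 2.0, -0.001, 0.0, 0.001] dqmax 0.109 [-0.16, 0.45, 2.34, 2.64, 0.39, -1.32]
[1.0, -19.0, 2.0, -0.001, -0.0, 0.001] dqmax 0.112 [-0.1, 0.45, 2.33, 2.75, 0.38, -1.37]
[1.0, -19.0, 2.0, -0.001, -0.0, 0.001] dqmax 0.117 [-0.03, 0.46, 2.32, 2.87, 0.36, -1.43]
[1.0, -19.0, 2.0, -0.001, 0.0, 0.001] dqmax 0.122 [0.04, 0.46, 2.31, 2.99, 0.35, -1.49]
```

{"name": "servo_tool", "arguments": {
  "motion": [
    [6,-15,6,-0.005,0.006,-0.009,0],
    [6,-15,6,-0.005,0.006,-0.009,0],
    [6,-15,6,-0.005,0.006,-0.009,0],
    [6,-15,6,-0.005,0.006,-0.009,0],
    [6,-15,6,-0.005,0.006,-0.009,0],
    [1,-19,2,0,0,0,0],
    [1,-19,2,0,0,0,0],
    [1,-19,2,0,0,0,0],
    [1,-19,2,0,0,0,0],
    [0,0,0,0,0,0,0]
  ]
}}

```text
t: 33.97
tcp_pos: [0.509, 0.1074, 0.1342]
tool_rot: [0.941, 0.049, 0.333, -0.018]
force: [0.2, -0.2, 0.5]
finger_gap: 0.502
```

```bash
python3 st.py wrist:w28.png
python3 - <<'E'
from plan import *
plan([([.508,.146,.14],Rup(.115,.85,1),3),([.508,.146,.035],Rup(.115,.85,1),6)],1)
E
```

```text
33.97 q [-0.0838, 0.483, 2.3168, 2.7889, 0.3496, -1.3843] p [0.509, 0.1074, 0.1342] R [[0.773, 0.104, 0.625], [0.081, -0.995, 0.066], [0.629, -0.001, -0.777]] F [ 0.2 -0.2  0.5] gap 0.502
[2.0, -13.0, -1.0, 0.002, 0.014, -0.003] dqmax 0.075 [-0.05, 0.49, 2.32, 2.86, 0.36, -1.43]
[2.0, -13.0, -1.0, 0.002, 0.014, -0.003] dqmax 0.072 [-0.01, 0.49, 2.32, 2.93, 0.38, -1.47]
[2.0, -13.0, -1.0, 0.002, 0.014, -0.003] dqmax 0.069 [0.03, 0.49, 2.32, 3.0, 0.39, -1.5]
[-12.0, -0.0, 13.0, 0.0, 0.0, 0.0] dqmax 0.072 [0.03, 0.55, 2.33, 3.02, 0.46, -1.52]
[-12.0, 0.0, 13.0, 0.0, 0.0, 0.0] dqmax 0.072 [0.03, 0.61, 2.34, 3.04, 0.53, -1.54]
[-12.0, 0.0, 13.0, 0.0, 0.0, 0.0] dqmax 0.070 [0.03, 0.67, 2.35, 3.05, 0.6, -1.55]
[-12.0, 0.0, 13.0, 0.0, 0.0, 0.0] dqmax 0.068 [0.03, 0.73, 2.36, 3.06, 0.67, -1.56]
[-12.0, 0.0, 13.0, 0.0, 0.0, 0.0] dqmax 0.065 [0.03, 0.79, 2.37, 3.06, 0.74, -1.57]
[-12.0, 0.0, 13.0, 0.0, 0.0, 0.0] dqmax 0.062 [0.03, 0.85, 2.37, 3.07, 0.8, -1.58]
```

View pics/w28.png

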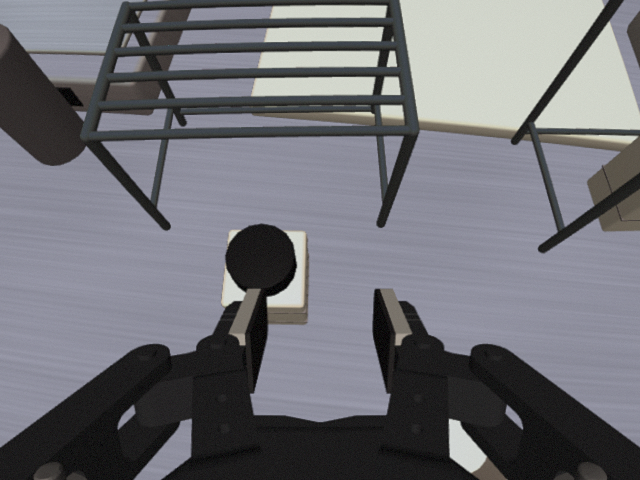

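{"name": "servo_tool", "arguments": {
  "motion": [
    [2,-13,-1,0,0.014,0,0],
    [2,-13,-1,0,0.014,0,0],
    [1,-13,-3,0,0.014,0,0],
    [-13,0,12,0,0,0,0],
    [-13,0,12,0,0,0,0],
    [0,0,0,0,0,0,0]
  ]
}}

```text
t: 34.52
tcp_pos: [0.5024, 0.1397, 0.1016]
tool_rot: [0.936, 0.044, 0.35, -0.017]
force: [-0.3, -0.3, -1.1]
finger_gap: 0.498
```

```bash
python3 st.py wrist:w29.png
python3 - <<'E'
from plan import *
plan([([.504,.145,.030],Rup(.115,.85,1),5)],1)
E
```

```text
34.52 q [0.0276, 0.6203, 2.3584, 3.055, 0.5531, -1.5469] p [0.5024, 0.1397, 0.1016] R [[0.751, 0.095, 0.653], [0.071, -0.995, 0.063], [0.656, -0.002, -0.755]] F [-0.3 -0.3 -1.1] gap 0.498
[-9.0, -1.0, 11.0, 0.002, 0.001, -0.003] dqmax 0.060 [0.03, 0.67, 2.37, 3.06, 0.61, -1.56]
[-9.0, -1.0, 11.0, 0.002, 0.001, -0.003] dqmax 0.059 [0.03, 0.72, 2.37, 3.06, 0.67, -1.56]
[-9.0, -1.0, 11.0, 0.002, 0.001, -0.003] dqmax 0.056 [0.03, 0.77, 2.38, 3.06, 0.73, -1.57]
[-9.0, -1.0, 11.0, 0.002, 0.001, -0.003] dqmax 0.054 [0.03, 0.82, 2.38, 3.07, 0.78, -1.58]
[-9.0, -1.0, 11.0, 0.002, 0.001, -0.003] dqmax 0.051 [0.03, 0.87, 2.38, 3.07, 0.83, -1.58]
```

View pics/w29.png

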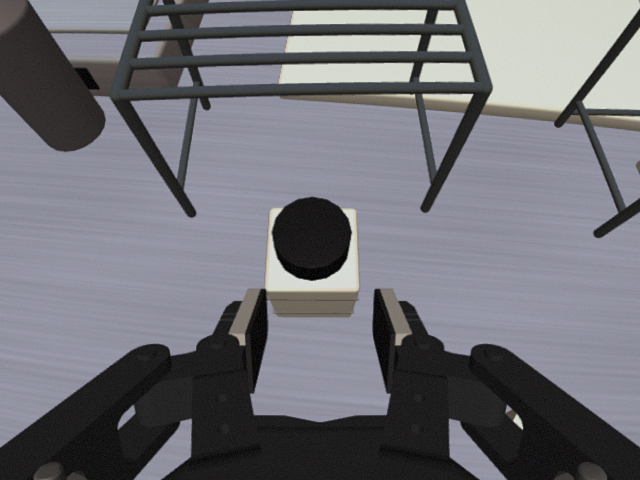

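{"name": "servo_tool", "arguments": {
  "motion": [
    [-9,-1,10,0,0,0,0],
    [-9,-1,10,0,0,0,0],
    [-9,-1,10,0,0,0,0],
    [-9,-1,10,0,0,0,0],
    [-8,-1,9,0,0,0,0],
    [0,0,0,0,0,0,0]
  ]
}}

```text
t: 35.07
tcp_pos: [0.5068, 0.1393, 0.0383]
tool_rot: [0.934, 0.039, 0.354, -0.017]
force: [-0.6, 1.3, -0.7]
finger_gap: 0.501
```

```bash
python3 st.py wrist:w30.png
python3 - <<'E'
from plan import *
plan([([.52,.1465,.03],Rup(.115,.85,1),2),([.60,.157,.03],Rup(.115,.75,1),10)],1)
E
```

```text
35.07 q [0.0297, 0.8468, 2.3757, 3.0853, 0.8051, -1.57] p [0.5068, 0.1393, 0.0383] R [[0.746, 0.085, 0.66], [0.06, -0.996, 0.06], [0.663, -0.005, -0.749]] F [-0.6  1.3 -0.7] gap 0.501
[2.0, -3.0, 8.0, 0.008, -0.003, -0.013] dqmax 0.020 [0.03, 0.85, 2.36, 3.08, 0.79, -1.57]
[2.0, -3.0, 8.0, 0.008, -0.003, -0.013] dqmax 0.020 [0.04, 0.85, 2.34, 3.07, 0.77, -1.58]
[6.0, -0.0, 5.0, -0.0, 0.01, -0.0] dqmax 0.015 [0.04, 0.85, 2.32, 3.07, 0.76, -1.57]
[6.0, -0.0, 5.0, -0.0, 0.01, 0.0] dqmax 0.015 [0.04, 0.86, 2.31, 3.07, 0.76, -1.57]
[6.0, -0.0, 5.0, 0.0, 0.01, -0.0] dqmax 0.015 [0.04, 0.86, 2.29, 3.07, 0.76, -1.57]
[6.0, -0.0, 6.0, -0.0, 0.01, -0.0] dqmax 0.015 [0.04, 0.86, 2.28, 3.07, 0.75, -1.57]
[6.0, -0.0, 6.0, -0.0, 0.01, 0.0] dqmax 0.015 [0.04, 0.86, 2.26, 3.07, 0.75, -1.57]
[6.0, -0.0, 6.0, -0.0, 0.01, 0.0] dqmax 0.015 [0.05, 0.86, 2.25, 3.07, 0.75, -1.57]
[6.0, -0.0, 6.0, -0.0, 0.01, 0.0] dqmax 0.015 [0.05, 0.86, 2.23, 3.07, 0.75, -1.57]
[6.0, -0.0, 6.0, 0.0, 0.01, -0.0] dqmax 0.015 [0.05, 0.87, 2.22, 3.07, 0.74, -1.57]
[6.0, -0.0, 6.0, 0.0, 0.01, -0.0] dqmax 0.015 [0.05, 0.87, 2.2, 3.07, 0.74, -1.56]
[6.0, -0.0, 6.0, -0.0, 0.01, 0.0] dqmax 0.015 [0.05, 0.87, 2.19, 3.07, 0.74, -1.56]
```

View pics/w30.png

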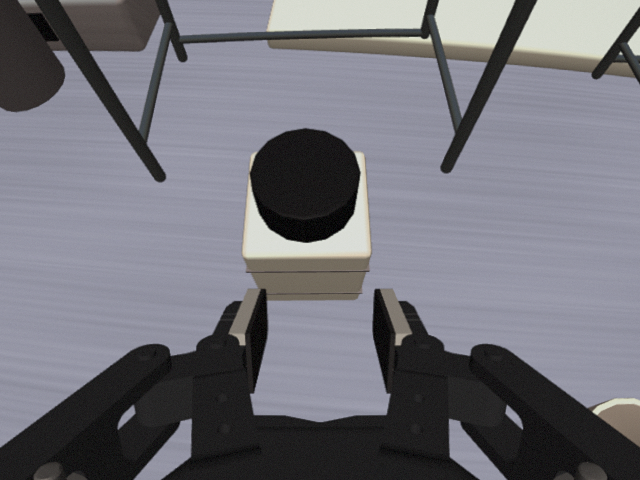

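{"name": "servo_tool", "arguments": {
  "motion": [
    [0,-5,9,0.01,0,-0.01,0],
    [1,-3,8,0.01,0,-0.01,0],
    [5,0,5,0,0.01,0,0],
    [5,0,4,0,0.01,0,0],
    [5,0,4,0,0.01,0,0],
    [5,0,5,0,0.01,0,0]
  ]
}}

```text
t: 35.62
tcp_pos: [0.549, 0.1514, 0.031]
tool_rot: [0.925, 0.052, 0.376, -0.025]
force: [-1.0, -0.3, -0.1]
finger_gap: 0.5
```

```bash
python3 st.py wrist:w31.png
```

```text
35.62 q [0.0389, 0.8685, 2.2913, 3.06, 0.7907, -1.5622] p [0.549, 0.1514, 0.031] R [[0.712, 0.114, 0.693], [0.077, -0.993, 0.085], [0.698, -0.007, -0.716]] F [-1.  -0.3 -0.1] gap 0.5
```

View pics/w31.png

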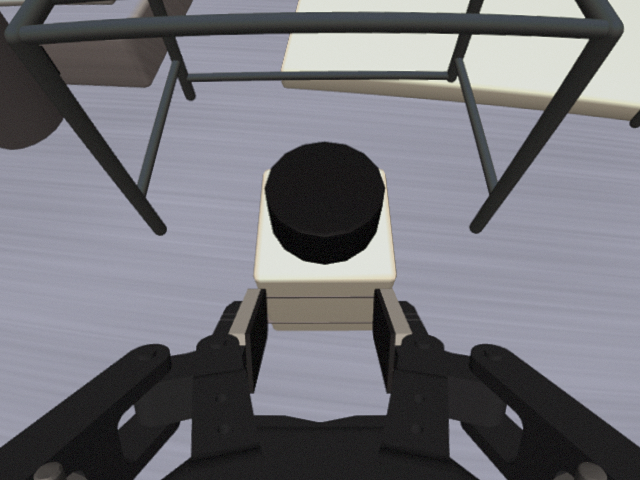

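```bash
python3 loc.py 325 188 .09 .652 .164 .115
```

```text
world [0.5635 0.1501 0.09  ] local -0.0895 -0.0037
```

{"name": "servo_tool", "arguments": {
  "motion": [
    [5,0,5,0,0.006,0,0],
    [5,0,5,0,0.006,0,0],
    [5,0,5,0,0.006,0,0],
    [5,0,5,0,0.006,0,0],
    [5,0,5,0,0.006,0,0],
    [5,0,5,0,0.006,0,0]
  ]
}}

```text
t: 36.22
tcp_pos: [0.5936, 0.157, 0.0307]
tool_rot: [0.918, 0.051, 0.393, -0.026]
force: [-1.6, 0.1, 0.8]
finger_gap: 0.499
```

```bash
python3 st.py wrist:w32.png; python3 v.py 32 370 160 290 130
```

```text
36.22 q [0.0474, 0.866, 2.1966, 3.0605, 0.7306, -1.5515] p [0.5936, 0.157, 0.0307] R [[0.686, 0.115, 0.718], [0.074, -0.993, 0.088], [0.724, -0.008, -0.69]] F [-1.6  0.1  0.8] gap 0.499
```

View pics/w32.png

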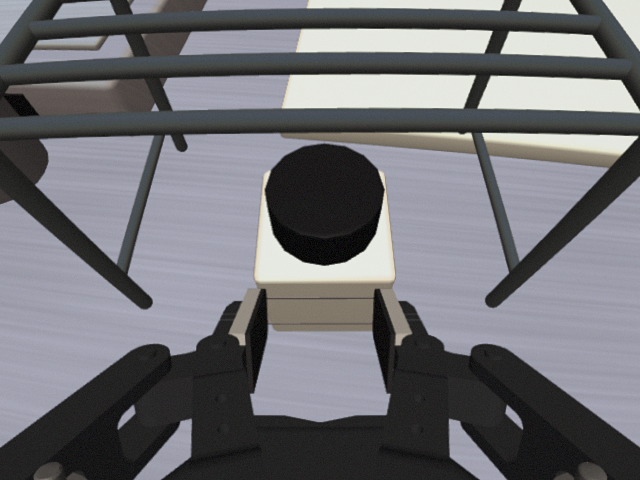

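View pics/c32.png

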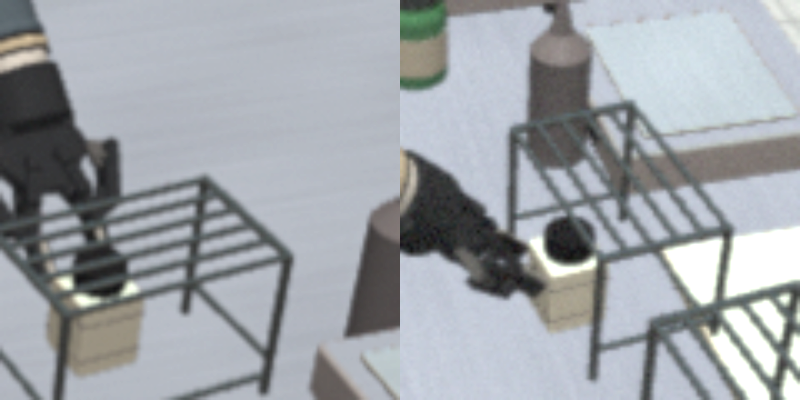

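{"name": "servo_tool", "arguments": {
  "motion": [
    [5,0,5,0,0.01,0,0],
    [5,0,5,0,0.01,0,0],
    [4,0,4,0,0.01,0,0]
  ]
}}

```text
t: 36.62
tcp_pos: [0.6129, 0.1592, 0.0312]
tool_rot: [0.912, 0.051, 0.406, -0.027]
force: [-0.7, -0.2, 0.3]
finger_gap: 0.503
```

```bash
python3 st.py wrist:w33.png; python3 loc.py 325 190 .09 .652 .164 .115
```

```text
36.62 q [0.05, 0.8768, 2.1633, 3.0621, 0.7378, -1.5496] p [0.6129, 0.1592, 0.0312] R [[0.664, 0.115, 0.739], [0.071, -0.993, 0.09], [0.744, -0.008, -0.668]] F [-0.7 -0.2  0.3] gap 0.503
world [0.6227 0.1574 0.09  ] local -0.0299 -0.0032
```

View pics/w33.png

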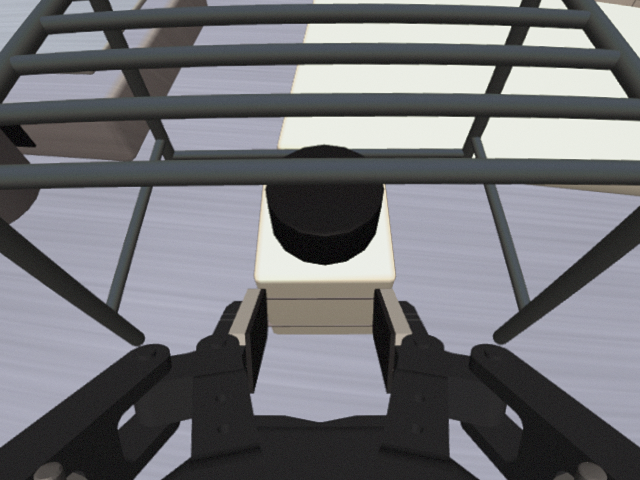

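{"name": "servo_tool", "arguments": {
  "motion": [
    [4,0,4,0,0.01,0,0],
    [3,0,3,0,0,0,0]
  ]
}}

```text
t: 36.88
tcp_pos: [0.6227, 0.1604, 0.0312]
tool_rot: [0.91, 0.051, 0.411, -0.027]
force: [-0.8, 0.4, 1.0]
finger_gap: 0.5
```

```bash
python3 st.py wrist:w34.png; python3 loc.py 325 191 .09 .652 .164 .115; python3 v.py 34 370 160 290 130
```

```text
36.88 q [0.0514, 0.8791, 2.1434, 3.0623, 0.7296, -1.5479] p [0.6227, 0.1604, 0.0312] R [[0.658, 0.115, 0.745], [0.07, -0.993, 0.091], [0.75, -0.008, -0.661]] F [-0.8  0.4  1. ] gap 0.5
world [0.6317 0.1585 0.09  ] local -0.0208 -0.0031
```

View pics/c34.png

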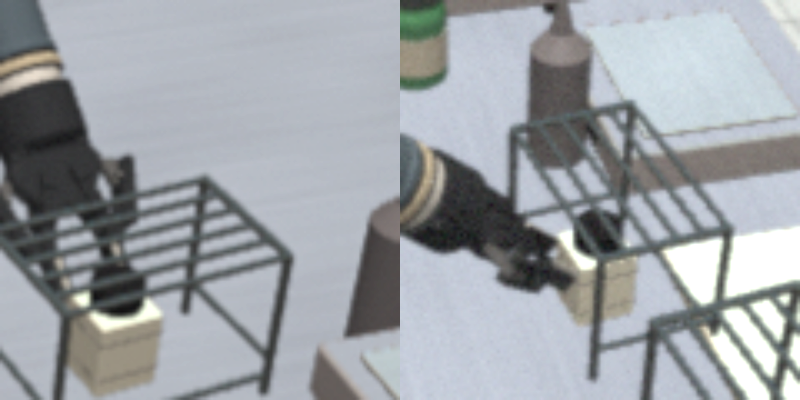

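{"name": "servo_tool", "arguments": {
  "motion": [
    [-6,0,-7,0,0,0,0],
    [-13,0,-15,0,0,0,0],
    [-13,0,-15,0,0,0,0],
    [-13,0,-15,0,0,0,0],
    [-8,0,-12,0,0,0,0],
    [10,0,-14,0,0,0,0],
    [15,0,-13,0,-0.01,0,0],
    [15,0,-13,0,-0.01,0,0],
    [15,0,-13,0,-0.01,0,0],
    [0,0,0,0,0,0,0]
  ]
}}

```text
t: 37.92
tcp_pos: [0.5349, 0.1492, 0.1112]
tool_rot: [0.916, 0.051, 0.397, -0.026]
force: [-0.7, 0.3, 0.2]
finger_gap: 0.499
```

```bash
python3 st.py wrist:w35.png scene:s35.png side:d35.png
```

```text
37.92 q [0.0311, 0.6627, 2.3416, 3.037, 0.6812, -1.5405] p [0.5349, 0.1492, 0.1112] R [[0.68, 0.114, 0.724], [0.072, -0.993, 0.088], [0.73, -0.008, -0.684]] F [-0.7  0.3  0.2] gap 0.499
```

View pics/s35.png

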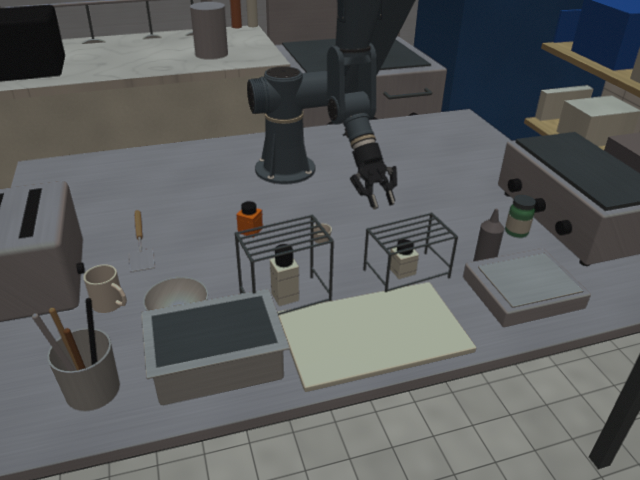

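View pics/d35.png

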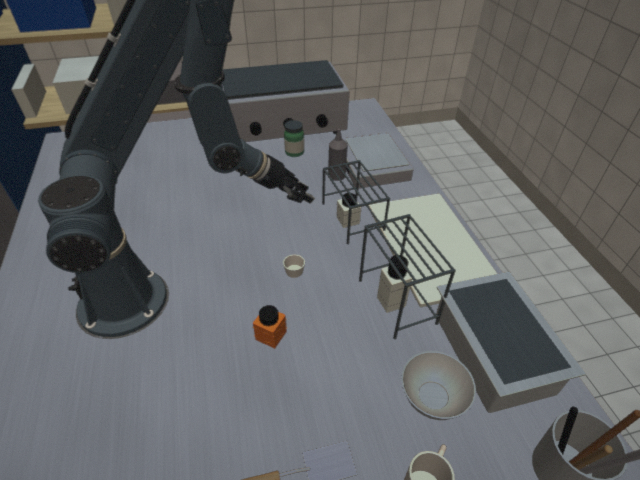

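View pics/w35.png

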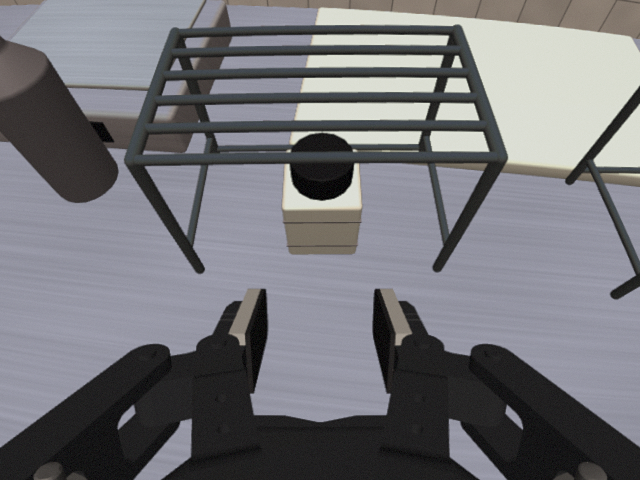

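Both canisters are upright under the correct stands. Last check: triangulate both caps from two views, and compare the cup, bottle, bowl and decoy with the first pictures.

Run:
```python
from h import *
import pickle
S0=pickle.load(open('S0.pkl','rb'))
a=cv2.imread('pics/s35.png');b=cv2.imread('pics/d35.png');a0=cv2.imread('pics/scene0.png');b0=cv2.imread('pics/side0.png')
for n,(x,y,w,h) in dict(bowl=(400,350,80,70),cup=(278,250,32,30),orange=(248,300,45,50)).items(): print(n,'side',cv2.absdiff(b,b0)[y:y+h,x:x+w].mean().round(2))
for n,(x,y,w,h) in dict(bowl=(140,275,70,30),cup=(312,222,22,22),bottle=(474,205,32,52),orange=(234,200,32,38)).items(): print(n,'scene',cv2.absdiff(a,a0)[y:y+h,x:x+w].mean().round(2))
f=np.hstack([cv2.resize(a[235:315,255:335],(400,400),interpolation=2),cv2.resize(b[240:320,360:440],(400,400),interpolation=2)])
g=np.hstack([cv2.resize(a[220:280,375:435],(400,400),interpolation=2),cv2.resize(b[175:235,315:375],(400,400),interpolation=2)])
cv2.imwrite('pics/f1.png',cv2.convertScaleAbs(f,alpha=1.5));cv2.imwrite('pics/f2.png',cv2.convertScaleAbs(g,alpha=1.5))
```

```text
bowl side 1.77
cup side 1.69
orange side 2.3
bowl scene 0.52
cup scene 0.59
bottle scene 0.62
orange scene 0.84
```

View pics/f1.png

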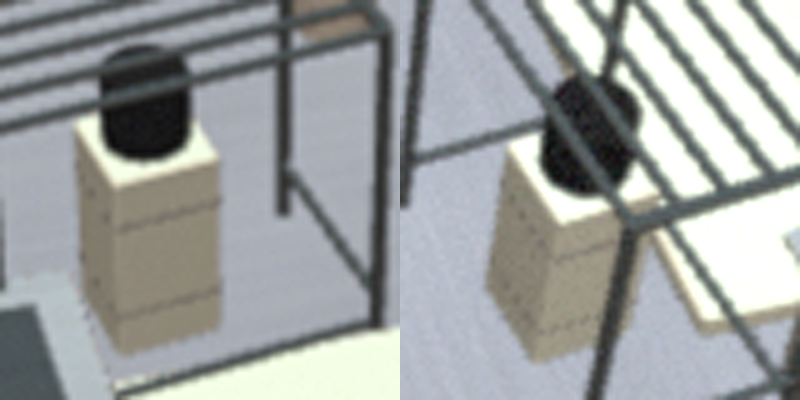

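View pics/f2.png

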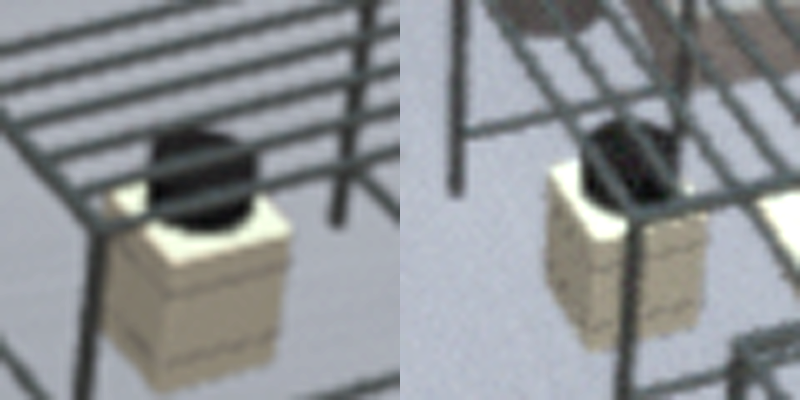

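Run:
```python
from h import *
import pickle
S0=pickle.load(open('S0.pkl','rb'))
for n,a,b,c,y in(('tall',(284.2,247),(399.6,258.6),(.664,-.167),.122),('short',(405.5,241.6),(350,195.7),(.652,.164),.115)):
  x,e=tri([ray(S0['scene'],a),ray(S0['side'],b)]);d=x[:2]-c
  print(n,x.round(4),np.round(e,4),'local',(np.cos(y)*d[0]+np.sin(y)*d[1]).round(4),(-np.sin(y)*d[0]+np.cos(y)*d[1]).round(4))
manip.sign_off()
```

```text
tall [ 0.6516 -0.1635  0.1554] [0.0004 0.0004] local -0.0119 0.005
short [0.6359 0.1573 0.096 ] [0.0013 0.0013] local -0.0167 -0.0048
the job is handed in; nothing more can be done
```

The job is handed in at about 38 s. Both canisters stand upright with their caps up: the tall one under the high stand, the short one under the low stand.

**What I did:**
- I gripped the tall canister where it lay, turned it upright in the air and set it down. I re-gripped it from above to move it in front of the high stand, then pushed it in with two half-open fingers.
- I lifted the short canister from above, set it in front of the low stand and pushed it in the same way.

**Last checks:**

| Canister | Cap centre in front of mid-stand (wrist view / two-view check) | Whole cap inside the roof's front edge by at least |
|---|---|---|
| Tall | 18 mm / 12 mm | about 21 mm |
| Short | 21 mm / 17 mm | about 18 mm |

- **Undisturbed things:** the cup, bottle, bowl and orange decoy match the first pictures (only noise-level differences).
- **Gripper:** it was clear of everything at hand-in.

**What failed or disagreed on the way:**
- **First descent:** the fingers drifted and one rested on the tall canister at about 14 N. I backed off and re-centred.
- **First grip from above:** it missed the cap, because the open fingertips sit about 20–25 mm short of the TCP. The next try held.
- **Heights:** the two-view cap heights read 155 and 96 mm against the stated 150 and 90 mm, which I put down to hand-picked pixels behind the roof wires.

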